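# Press the washed serving boards flat

### The arm

A 6-joint arm with a two-finger parallel gripper is mounted at the origin on the work surface. World frame = base frame: x ahead of the robot, y to its left, z up, the work surface at z = 0. Lengths are in m, angles in rad, forces in N, time in s.
With the tool pointing down it reaches from about 0.35 to 0.85 m from the base axis. Payload 8.1 kg.
Tool frame: the origin (TCP) lies at the very end of the fingers, on their centre line; the grasp point (between the pads) lies 19 mm behind it (pinch_z is the distance from the TCP to the grasp point, in m); z points along the fingers, y is the direction in which the jaws open and shut (so a half turn about z gives the same grasp; the last joint's range is limited). The gripper opens to 93 mm and grips with 3 to 60 N. Pads are 15 mm wide; open, the fingers measure 128 mm over their backs; the gripper's body (75 mm by 188 mm) begins 65 mm behind the grasp point.
Start: joints at [-1.347, 0.13, 1.488, -0, 1.523, -0.085], TCP at [0.182, -0.572, 0.219] pointing down, gripper open.
Joint ranges: [-2.96, 2.96], [-0.89, 2.26], [0.02, 2.5], [-1.34, 4.48], [0, 2.73], [-2.66, 2.66]. Speed limits (rad/s): [2.39, 2.39, 2.79, 3.14, 3.14, 3.14].

### API

Orientations are given as a rotation vector (axis times angle).
In Python, from plant import * gives the robot as it stands.
- The arm moves only by the tool move_arm, never from a script. Its argument "series" is a list of rows, each a list of 7 numbers: the shift along the tool's x, y, z each as a share of 10 cm, from -1 to 1, then the turn, a rotation vector about the tool's x, y, z each as a share of 180 degrees, from -1 to 1, then the opening, from -1 (shut) to 1 (fully open). In form: [[dx, dy, dz, rx, ry, rz, jaw], ...]. A call has 1 to 8 rows; each row is the pose to reach, as a shift and turn from the pose commanded when the call began, along the tool's axes at that moment, turning the shorter way round; what a row does not reach only later rows make up. A row lasts 1/10 s, in which the tool goes at most 50 mm and 8.59 degrees, less where a joint would pass 70% of its speed; a pose out of reach is approached as far as the arm can. A call with a number of a shift or a turn outside -1 to 1 is refused whole. A call with a gripper value outside its range is refused whole. The fingers move at their own pace and stop on an object; "squeeze" is the grip in N (left out, the last holds). Time passes only in rows, so rows that repeat a pose let the fingers close. It gives the time, the measured TCP pose, the force and the opening at its end, in the units of the state.
- read_state(): the state, without advancing time (a new reading comes with each control period).
- read_camera(name): name is "scene" or "side" or "wrist"; returns a dict with "frame" (400x640x3 uint8, red, green, blue), "K" (3x3 intrinsics, pixels), "rvec" (rotation vector, rad) and "tvec" (3), from world to camera coordinates, as OpenCV has them. Camera axes: x right, y down, z forward; pixel columns grow to the right and rows downward; lengths in m; the calibration is good to about 2 mm. A picture is of the moment at which its call begins. There is no depth.
- close_job(): hands the job in, once; it reports no verdict.
The state is a dict: "t": time; "q": joint angles; "dq": joint speeds; "joint_torque": joint torques, N m; "tool_pos": TCP position; "orientation": TCP orientation; "force": force on the tool from outside, world axes, zero at the start; "wrist_torque": the same for the moment, N m; "opening": finger opening in m.
Only numpy, scipy, OpenCV 4.12 (cv2) and the standard library are available. Lean on these libraries where they do the work, as an engineer would, in place of code of your own. Each camera call takes 0.05 s, during which the arm holds its last target.

### The job

The washed wooden serving boards must dry flat in the press on the buffet counter: stack them all squarely, one on another, in the middle of the press base between its white end marks. Then swing the press bar fully shut over the stack, push the orange-handled pin all the way home through the eye of the post and the eye of the bar, and only then crank the screw down until the rubber pad meets the boards and is snug, its spring squeezed about half way and never squeezed solid. Leave the pin in and the press tightened, and leave the pepper mill and the ramekin where they stand.

Things in the scene. Friction and masses are not known exactly. Their poses are not given: they have to be found in the camera images.
- board1: brown wooden serving board with two dark stripes along its top, 140 x 56 x 16 mm, 95 g; origin at the centre of its underside, x along its 140 mm length, z up. It starts flat on the counter; three to five of board1 to board5 are present, the others absent
- board2: brown wooden serving board with two dark stripes along its top, 140 x 56 x 16 mm, 95 g; origin at the centre of its underside, x along its 140 mm length, z up. It starts flat on the counter; three to five of board1 to board5 are present, the others absent
- board3: brown wooden serving board with two dark stripes along its top, 140 x 56 x 16 mm, 95 g; origin at the centre of its underside, x along its 140 mm length, z up. It starts flat on the counter; three to five of board1 to board5 are present, the others absent
- board4: brown wooden serving board with two dark stripes along its top, 140 x 56 x 16 mm, 95 g; origin at the centre of its underside, x along its 140 mm length, z up. It starts flat on the counter; three to five of board1 to board5 are present, the others absent
- board5: brown wooden serving board with two dark stripes along its top, 140 x 56 x 16 mm, 95 g; origin at the centre of its underside, x along its 140 mm length, z up. It starts flat on the counter; three to five of board1 to board5 are present, the others absent
- press: drying press, fixed: dark steel base 150 (x) x 260 (y) x 20 mm high; origin at the centre of its underside, z up. At local y = +105 mm stands the round hinge post of the swing bar; at local y = -110 mm (x = 0) a grey lug post 44 mm wide (x), 10 mm thick (local y -105 to -115), 150 mm high, with a 21 mm eye. Clear of the posts the base is flat; the boards' length goes along local x
- seat (a point): centre of the top face of the press base (20 mm above the counter), axes as the press; the stack belongs centred here, with the boards' x along this x, between two white end marks 143 mm apart
- lug_eye (a point): centre of the lug post's eye on its outer face (local y = -115 mm), 128 mm above the counter; eye 21 mm in diameter, its axis along the press's y. The pin goes in from here, towards the press's +y
- bar_eye (a point): centre of the bar's eye on its outer face: 21 mm eye in a plate 44 x 44 x 10 mm that hangs under the bar, 128 mm above the counter, 170 mm from the pivot. When the bar is shut it lies in line with lug_eye, 50 mm behind lug_eye (a 40 mm gap between the plates)
- bar_pivot (a point): on the vertical pivot axis of the bar, at the bar's mid height (159 mm above the counter)
- bar (a joint): angle of the swing bar (rad) about its vertical pivot: 0 shut (a stop; the bar then points along the press's -y, over the stack), up to 1.75 open (anticlockwise from above; at about 1.57 the bar points along the press's +x). It stays where it is left; about 0.3 N m of friction. The bar is a 26 mm wide aluminium bar 150 to 168 mm above the counter, reaching 203 mm from the pivot
- bar_handle (a point): on the bar's fixed upright black handle peg, 20 mm in diameter and 40 mm tall (from 168 to 208 mm above the counter), 190 mm from the pivot; this point is on its axis 190 mm above the counter
- crank (a joint): angle of the crank (rad), 0 fully raised, growing clockwise seen from above, which lowers the screw 20 mm a turn; at most 19.4. About 0.25 N m of friction to turn, more as the pad presses; it holds where it is left. At angle 0 the crank points from the screw towards the bar's pivot. The screw axis is 105 mm from the pivot, over the seat when the bar is shut
- crank_knob (a point): on the red crank knob: upright, 22 mm in diameter, 36 mm tall, spinning freely on its own axis, 50 mm from the screw axis; this point is on its axis, 20 mm above the knob's lower end and 16 mm below its top. 263 mm above the counter with the screw raised; it sinks with the screw
- pad (a joint): how far the rubber pad's spring is squeezed (m): 0 free, 0.022 solid; 3 N per mm. Snug is 0.007 to 0.016, best 0.011
- pad_face (a point): centre of the underside of the round rubber pad (50 mm in diameter), 112 mm above the counter with the screw raised
- pin: locking pin lying flat on the counter: orange handle 60 x 24 x 14 mm with a steel shaft 14 mm in diameter and 80 mm long, 120 g; origin at the centre of the handle's underside, x along the shaft towards the tip, shaft axis 7 mm above the underside. Home, the handle's front face (x = 30 mm) is within a few mm of the lug post
- pin_tip (a point): end of the pin's shaft on its axis, 110 mm ahead of the handle's centre; tapered over the last 6 mm
- mill: dark wooden pepper mill, 54 mm in diameter, 138 mm tall, loose bystander; origin at the centre of its underside
- ramekin: white china ramekin, 84 mm in diameter, 45 mm tall, loose bystander; origin at the centre of its underside
There are look-alikes about, which are no part of the job. What is shaped like the board4 but blue or green is not meant.

How it is judged:
On the way, in this order (a step that is already met when the one before it is completed fails the run):
1. every board present lies in one square stack on the press base, let go (horizontal distance between each of board1, board2, board3, board4, board5 and seat below 0.018 m and angle between the x axis of each of board1, board2, board3, board4, board5 and the x axis of seat, either way round below 0.18 rad and (angle between board1's own z axis and vertical below 0.08 rad or angle between board1's own z axis and vertical above 3.06 rad) and z of each of board1, board2, board3, board4, board5 in the frame of seat below 0.085 m and contact force between the fingers and board1 below 0.5 N and linear speed of each of board1, board2, board3, board4, board5 below 0.03 m/s and (angle between board2's own z axis and vertical below 0.08 rad or angle between board2's own z axis and vertical above 3.06 rad) and contact force between the fingers and board2 below 0.5 N and (angle between board3's own z axis and vertical below 0.08 rad or angle between board3's own z axis and vertical above 3.06 rad) and contact force between the fingers and board3 below 0.5 N and (angle between board4's own z axis and vertical below 0.08 rad or angle between board4's own z axis and vertical above 3.06 rad) and contact force between the fingers and board4 below 0.5 N and (angle between board5's own z axis and vertical below 0.08 rad or angle between board5's own z axis and vertical above 3.06 rad) and contact force between the fingers and board5 below 0.5 N), for 0.3 s.
2. the bar is shut and the pin is home through both eyes, with the pad not yet pressing (value of joint bar below 0.06 rad and y of pin_tip in the frame of seat between -0.052 and -0.02 m and x of pin_tip in the frame of seat between -0.016 and 0.016 m and z of pin_tip in the frame of seat between 0.09 and 0.125 m and angle between the x axis of pin and the y axis of seat, either way round below 0.3 rad and value of joint pad below 0.003 m), for 0.2 s.
3. the pad presses the stack snugly (value of joint pad between 0.006 and 0.017 m and contact force between pad and anything else between 15 and 58 N), for 0.3 s.
At the end, for the whole second after the job is handed in: All boards lie flat in one stack within 18 mm and 0.18 rad of the seat; bar shut (0.06 rad); pin tip at least 8 mm past the bar's eye plate (handle within 17 mm of the lug post); pad spring squeezed 6 to 17 mm (15 to 58 N); all released and at rest (all of step 1 and all of step 3 and value of joint bar below 0.06 rad and y of pin_tip in the frame of seat between -0.052 and -0.02 m and x of pin_tip in the frame of seat between -0.016 and 0.016 m and z of pin_tip in the frame of seat between 0.09 and 0.125 m and angle between the x axis of pin and the y axis of seat, either way round below 0.3 rad and linear speed of pin below 0.03 m/s); the robot touches nothing.
It fails at once if the pad's spring is squeezed solid (value of joint pad above 0.0205 m).
It fails at once if the pepper mill or the ramekin is pushed away (over 40 mm) (distance of any of mill, ramekin from where it was at the start of the episode above 0.04 m).
Of board1, board2, board3, board4, board5 only 3 to 5 are there at a start; the rules pass over those that are not, and their reading is None.
At some moment in a run one of pin may be knocked a few centimetres aside while the robot is not near it.
Once in a run the grip may slacken for a moment while it holds something.
It also fails if it takes over 210 s, if anything falls off the work surface, if the arm or the gripper's body presses on something with over 40 N, if the wrist force passes 120 N, or if a joint passes its speed limit or range.

## Working session

There is one attempt and no reset: what is moved stays moved. The work goes in short steps, Python scripts to look and compute and a tool call to move; the robot and the scene stay as the last step left them, time stands still between calls to the robot, and variables do not carry over. Pictures are saved under pics/ and viewed, and the job is handed in when it is done.

Besides the shell and the picture viewer there is one more tool, called after ">>>" by a JSON object that holds its "op" and its "data", one argument or row to a line. move_arm: Moves the arm, as the interface text tells. Shift numbers are shares of 10 cm and turn numbers shares of 180 degrees, none past 1 either way. Its arguments: {"type":"object","properties":{"series":{"type":"array","items":{"type":"array","items":{"type":"number"}}},"squeeze":{"type":"number"}},"required":["series"]}

```bash
ls; mkdir -p pics; cat > h.py <<'E'
from plant import *
import numpy as np, cv2
from scipy.spatial.transform import Rotation as R
def cam(n):
    c=read_camera(n); c['R']=R.from_rotvec(np.array(c['rvec']).ravel()).as_matrix(); c['t']=np.array(c['tvec']).ravel(); c['K']=np.array(c['K']); return c
def ray(c,uv):
    d=c['R'].T@np.linalg.inv(c['K'])@np.array([uv[0],uv[1],1.]); o=-c['R'].T@c['t']; return o,d
def onz(c,uv,z):
    o,d=ray(c,uv); return o+d*(z-o[2])/d[2]
def proj(c,p):
    q=c['K']@(c['R']@np.array(p,float)+c['t']); return q[:2]/q[2]
def save(f,n): cv2.imwrite('pics/'+n,f[:,:,::-1])
E
python3 - <<'E'
from h import *
print(read_state())
for n in ["scene","side","wrist"]:
    c=cam(n); save(c['frame'],n+'0.png'); print(n,-c['R'].T@c['t'])
    np.savez('pics/'+n+'0.npz',**{k:c[k] for k in('frame','K','R','t')})
E
```

```text
pics
{'t': 0.0, 'q': array([-1.34741777e+00,  1.31129998e-01,  1.48926970e+00,  3.56903456e-05,
        1.52298263e+00, -8.53722200e-02]), 'dq': array([ 0.00197404, -0.00128419,  0.0001581 , -0.00259795,  0.00148477,
        0.00072133]), 'joint_torque': array([-3.89328401e-03, -5.59845793e+01, -4.91772258e+01,  7.63472356e-02,
        3.53763567e-02, -1.00333100e-04]), 'tool_pos': array([ 0.18224735, -0.57106694,  0.21761131]), 'orientation': array([-3.10246590e+00, -4.82782934e-01,  1.37887940e-04]), 'force': array([ 0.42407212,  0.36688124, -0.08584341]), 'wrist_torque': array([-0.00905219,  0.03994725, -0.01843649]), 'opening': 0.09283239603082767}
scene [ 1.1243381  -0.35108771  1.09374311]
side [-0.36863993  0.59838752  0.9691567 ]
wrist [ 0.25941197 -0.54628106  0.38457489]
```

View pics/scene0.png

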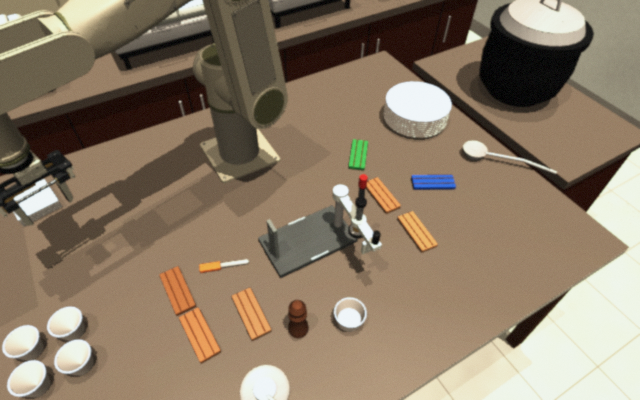

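View pics/side0.png

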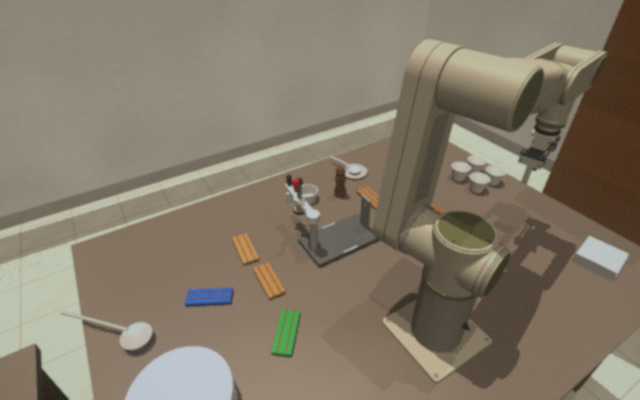

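View pics/wrist0.png

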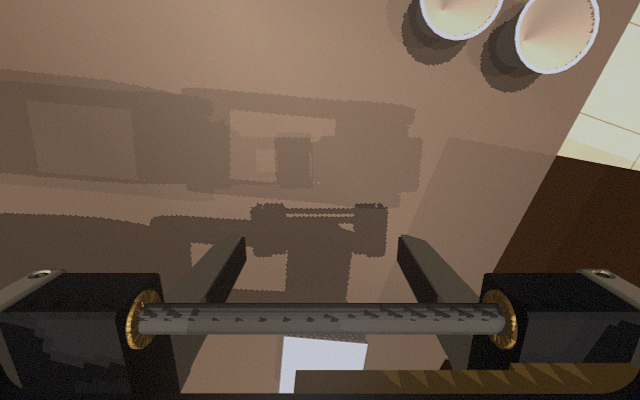

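The scene view shows five brown striped boards at (178,290), (199,333), (251,313), (382,194) and (417,230). The blue one (433,182) and green one (358,154) are decoys. The press is near (310,235) with its bar open, the pin is at (222,266), the mill at (297,318) and the ramekin at (350,315). Next I'll measure with masks.

```bash
cat > seg.py <<'E'
from h import *
def boards(c,z=0.016,mn=250):
    hsv=cv2.cvtColor(c['frame'],cv2.COLOR_RGB2HSV)
    m=((hsv[:,:,0]<20)&(hsv[:,:,1]>150)&(hsv[:,:,2]>70)).astype(np.uint8)
    m=cv2.morphologyEx(m,cv2.MORPH_CLOSE,np.ones((3,3)))
    n,l,s,ce=cv2.connectedComponentsWithStats(m)
    for i in range(1,n):
        if s[i,4]<60: continue
        ct=cv2.findContours((l==i).astype(np.uint8),cv2.RETR_EXTERNAL,cv2.CHAIN_APPROX_NONE)[0][0].reshape(-1,2)
        P=np.array([onz(c,p,z)[:2] for p in ct])*1000
        r=cv2.minAreaRect(P.astype(np.float32))
        print(ce[i].round(),s[i,4],'c',np.round(r[0],1),'size',np.round(r[1],1),'ang',round(r[2],1), 'box',cv2.boxPoints(r).round().tolist())
    return m
if __name__=='__main__':
    for n in('scene','side'):
        c=dict(np.load(f'pics/{n}0.npz')); print(n); m=boards(c); cv2.imwrite(f'pics/m_{n}.png',m*255)
    c=dict(np.load('pics/scene0.npz'))
    save(cv2.resize(c['frame'][120:370,150:470],None,fx=2.4,fy=2.4,interpolation=cv2.INTER_CUBIC),'s0z.png')
E
python3 seg.py
```

```text
scene
[378. 193.] 644 c [406.1 310.4] size [177.2  69.4] ang 4.0 box [[315.0, 339.0], [320.0, 270.0], [497.0, 282.0], [492.0, 351.0]]
[415. 232.] 272 c [596.  317.3] size [ 49.  137.8] ang 84.8 box [[525.0, 299.0], [662.0, 287.0], [667.0, 336.0], [530.0, 348.0]]
[209. 267.] 187 c [ 402.1 -267. ] size [58.4 29.9] ang 71.2 box [[379.0, -290.0], [407.0, -299.0], [426.0, -244.0], [397.0, -235.0]]
[189. 315.] 2081 c [ 500.5 -367.7] size [291.1  56.7] ang 2.0 box [[354.0, -344.0], [356.0, -401.0], [647.0, -391.0], [645.0, -334.0]]
[251. 315.] 276 c [ 588.8 -228.8] size [136.8  44.3] ang 1.1 box [[520.0, -208.0], [521.0, -252.0], [658.0, -250.0], [657.0, -205.0]]
[297. 311.] 272 c [ 645.8 -116.8] size [39.5 57.5] ang 61.9 box [[611.0, -121.0], [662.0, -148.0], [680.0, -113.0], [630.0, -86.0]]
side
[612. 125.] 9961 c [ 1039.9 -2991.8] size [ 305.1 4677.4] ang 25.0 box [[-88.0, -938.0], [1892.0, -5175.0], [2168.0, -5046.0], [188.0, -808.0]]
```

```bash
python3 -c "
import plant;print([x for x in dir(plant) if x[0]!='_'])"
```

```text
['IKError', 'close_job', 'pinch_z', 'read_camera', 'read_state']
```

View pics/s0z.png

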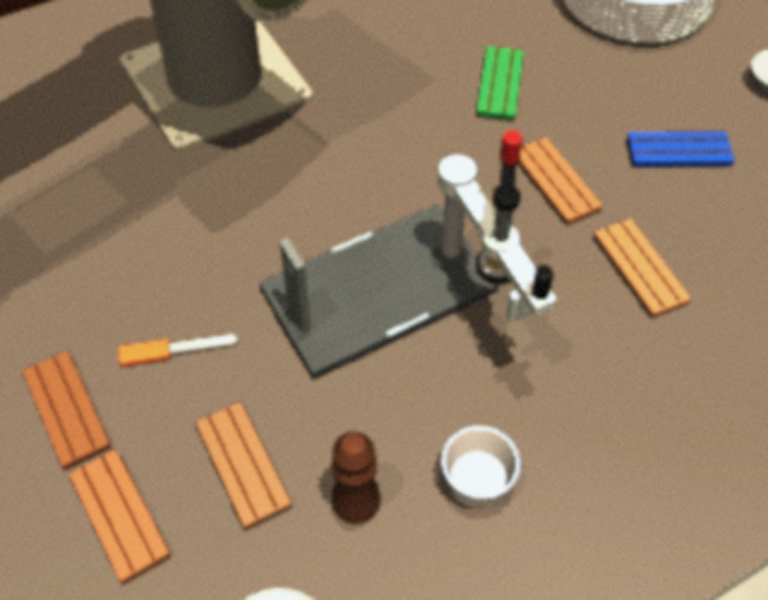

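```bash
cat > seg2.py <<'E'
from h import *
c=dict(np.load('pics/scene0.npz')); f=c['frame']
hsv=cv2.cvtColor(f,cv2.COLOR_RGB2HSV).astype(int)
for u,v in [(178,290),(199,333),(251,313),(382,194),(417,230),(208,267),(100,200),(300,240)]: print((u,v),np.median(hsv[v-3:v+4,u-3:u+4].reshape(-1,3),0))
sat=hsv[:,:,1]
V=np.hstack([cv2.resize(np.uint8(sat)[y:y+70,x:x+70],None,fx=4,fy=4) for x,y in [(150,260),(210,280)]]+[])
V2=np.hstack([cv2.resize(np.uint8(sat)[y:y+70,x:x+70],None,fx=4,fy=4) for x,y in [(355,165),(390,200)]]+[])
cv2.imwrite('pics/sat.png',np.vstack([V,V2]))
E
python3 seg2.py
```

```text
(178, 290) [ 12. 170. 211.]
(199, 333) [ 14. 158. 234.]
(251, 313) [ 15. 144. 231.]
(382, 194) [ 15. 154. 232.]
(417, 230) [ 17. 142. 233.]
(208, 267) [ 18. 177. 235.]
(100, 200) [ 15.  85. 148.]
(300, 240) [ 26.  29. 110.]
```

View pics/sat.png

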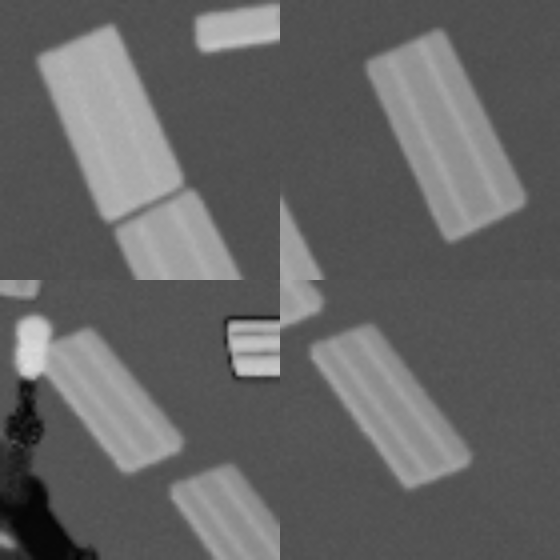

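```bash
cat > seg3.py <<'E'
from h import *
def rects(c,z,rois,thr=112,out=True):
    hsv=cv2.cvtColor(c['frame'],cv2.COLOR_RGB2HSV).astype(int)
    res=[]
    for (x0,y0,x1,y1) in rois:
        m=np.zeros(hsv.shape[:2],np.uint8)
        w=hsv[y0:y1,x0:x1]
        m[y0:y1,x0:x1]=((w[:,:,1]>thr)&(w[:,:,0]<25)&(w[:,:,2]>140))
        m=cv2.morphologyEx(m,cv2.MORPH_OPEN,np.ones((2,2)))
        n,l,s,ce=cv2.connectedComponentsWithStats(m)
        i=1+np.argmax(s[1:,4])
        ct=cv2.findContours((l==i).astype(np.uint8),cv2.RETR_EXTERNAL,cv2.CHAIN_APPROX_NONE)[0][0].reshape(-1,2)
        P=np.array([onz(c,p,z)[:2] for p in ct])*1000
        r=cv2.minAreaRect(P.astype(np.float32))
        bp=cv2.boxPoints(r); 
        print('px',ce[i].round(),s[i,4],'c',np.round(r[0],1),'size',np.round(r[1],1),'ang',round(r[2],1),bp.round().tolist()); res.append(r)
    return res
if __name__=='__main__':
    c=dict(np.load('pics/scene0.npz'))
    rects(c,0.016,[(155,262,200,316),(175,304,224,366),(228,282,278,344),(367,176,404,216),(395,208,440,254)],thr=115)
    rects(c,0.012,[(195,255,225,278)])
    s=dict(np.load('pics/side0.npz'))
    rects(s,0.016,[(228,228,262,268),(248,258,290,302)])
E
python3 seg3.py
```

```text
px [178. 290.] 976 c [ 427.2 -369.1] size [140.8  57.5] ang 0.2 [[357.0, -341.0], [357.0, -398.0], [498.0, -398.0], [497.0, -340.0]]
px [200. 335.] 1214 c [ 576.8 -362.2] size [142.   57.5] ang 2.4 [[505.0, -336.0], [507.0, -394.0], [649.0, -388.0], [647.0, -330.0]]
px [252. 314.] 1079 c [ 590.1 -224.8] size [ 56.8 140. ] ang 88.1 [[519.0, -251.0], [659.0, -256.0], [661.0, -199.0], [521.0, -194.0]]
px [383. 195.] 580 c [425.9 317.9] size [ 57.7 143. ] ang 86.4 [[353.0, 294.0], [495.0, 285.0], [499.0, 342.0], [356.0, 351.0]]
px [418. 232.] 725 c [599.1 325.1] size [ 58.  143.2] ang 84.2 [[525.0, 304.0], [667.0, 289.0], [673.0, 347.0], [531.0, 361.0]]
px [210. 267.] 206 c [ 403.3 -264.7] size [59.1 32.4] ang 69.3 [[378.0, -287.0], [408.0, -298.0], [429.0, -243.0], [399.0, -231.0]]
px [246. 249.] 465 c [583.7 325.3] size [ 57.1 139.9] ang 84.2 [[511.0, 304.0], [650.0, 290.0], [656.0, 347.0], [517.0, 361.0]]
px [269. 280.] 605 c [411.7 317.6] size [ 57.  139.3] ang 87.2 [[341.0, 292.0], [480.0, 286.0], [483.0, 343.0], [343.0, 349.0]]
```

```bash
python3 - <<'E'
from h import *
s=read_state(); Rm=R.from_rotvec(s['orientation']).as_matrix(); p=s['tool_pos']
ims=[]
for n,off in(('scene',(0,130)),('side',(480,90))):
    c=dict(np.load(f'pics/{n}0.npz')); f=c['frame'].copy()
    x,y=off; z=cv2.resize(f[y:y+110,x:x+130],None,fx=3,fy=3,interpolation=cv2.INTER_CUBIC)
    for sg in(-1,1):
        for d in (0,-.019):
            q=proj(c,p+Rm@np.array([0,sg*.0465,d])); print(n,q); q=(q-off)*3+1
            cv2.circle(z,tuple(q.astype(int)),2,(255,0,0),-1)
    ims.append(z)
save(np.hstack(ims),'tcp.png')
E
```

```text
scene [ 66.81948609 200.67835512]
scene [ 63.66076646 195.85951445]
scene [ 31.42066865 221.89435353]
scene [ 27.6541941  217.15956808]
side [523.47504983 182.42371073]
side [525.27875244 177.74215097]
side [532.33165821 170.57464061]
side [534.13756341 165.98494631]
```

View pics/tcp.png

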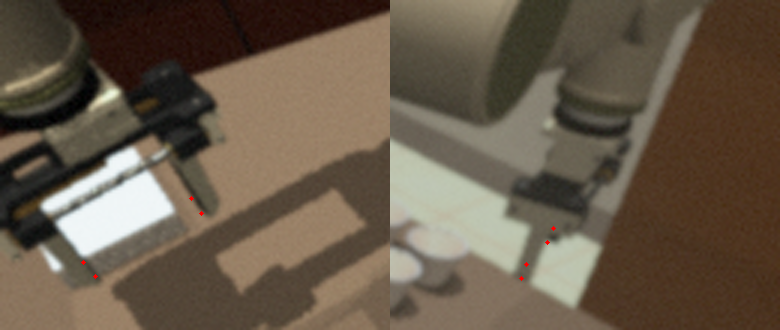

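```bash
python3 - <<'E'
from h import *
c=dict(np.load('pics/scene0.npz')); s=dict(np.load('pics/side0.npz'))
f=lambda x,y:(150+x/2.4,120+y/2.4)
for nm,q,z in [('cornL-far',(262,287),.02),('cornL-near',(315,373),.02),('near-right',(494,290),.02),('far right',(436,207),.02),('mark far a',(333,249),.02),('b',(372,235),.02),('mark near a',(387,332),.02),('b',(428,316),.02),('post base near',(303,331),.02),('hinge top',(457,162),.17),('knob',(511,148),.263),('peg top',(543,270),.208),('pin tip',(236,340),.007),('pin hback',(120,355),.007),('pin hfront',(169,349),.007),('mill base',(356,500),0),('ram base',(481,485),0)]:
    print(nm,onz(c,f(*q),z).round(3))
save(cv2.resize(s['frame'][160:320,220:460],None,fx=3.3,fy=3.3,interpolation=cv2.INTER_CUBIC),'side0z.png')
E
```

```text
cornL-far [ 0.391 -0.106  0.02 ]
cornL-near [ 0.531 -0.105  0.02 ]
near-right [0.538 0.139 0.02 ]
far right [0.389 0.147 0.02 ]
mark far a [ 0.383 -0.003  0.02 ]
b [0.388 0.051 0.02 ]
mark near a [ 0.525 -0.005  0.02 ]
b [0.53  0.049 0.02 ]
post base near [ 0.473 -0.091  0.02 ]
hinge top [0.446 0.135 0.17 ]
knob [0.526 0.146 0.263]
peg top [0.645 0.111 0.208]
pin tip [ 0.437 -0.164  0.007]
pin hback [ 0.387 -0.291  0.007]
pin hfront [ 0.408 -0.238  0.007]
mill base [ 0.683 -0.135 -0.   ]
ram base [ 0.737 -0.008  0.   ]
```

View pics/side0z.png

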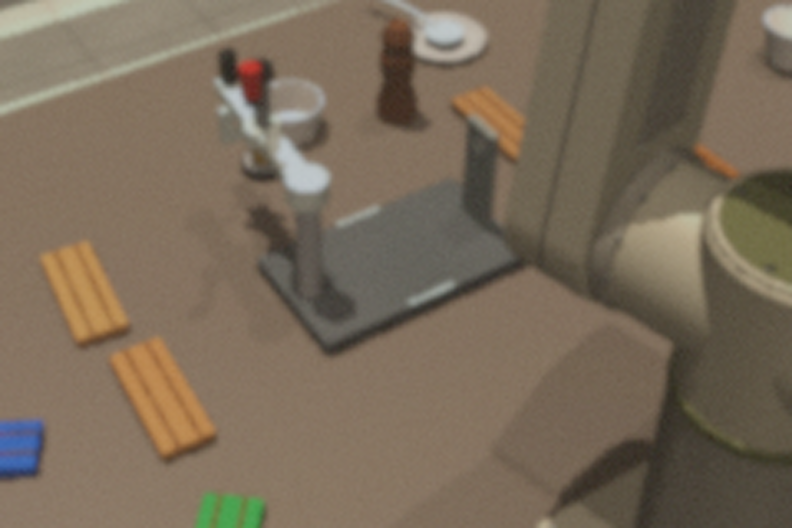

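```bash
cat >> h.py <<'E'
def goal(p,yaw=0,tilt=0,n=None):
    """yaw,tilt deg; prints row shares from the present pose"""
    s=read_state(); R0=R.from_rotvec(s['orientation']); 
    T=R.from_euler('z',yaw,degrees=True)*R.from_euler('y',-tilt,degrees=True)*R.from_euler('x',180,degrees=True)
    d=R0.inv().apply(np.array(p)-s['tool_pos'])/0.1; w=(R0.inv()*T).as_rotvec()/np.pi
    k=int(np.ceil(max(1,np.abs(d).max())))
    print('t',round(s['t'],2),'tcp',s['tool_pos'].round(4),'open',round(s['opening'],4),'F',s['force'].round(1)); print('shift',d.round(3),'turn',w.round(4),'calls',k, 'share each',(d/k).round(3),(w/k).round(4))
def pose():
    s=read_state(); Rm=R.from_rotvec(s['orientation']).as_matrix()
    print('t',round(s['t'],2),'tcp',s['tool_pos'].round(4),'yaw',np.degrees(np.arctan2(Rm[1,0],Rm[0,0])).round(2),'tilt',np.degrees(np.arctan2(Rm[0,2],-Rm[2,2])).round(2),'z',Rm[:,2].round(3),'open',round(s['opening'],4),'F',s['force'].round(1))
E
python3 - <<'E'
from h import *
pose(); goal((.37,-.36,.25),0,15)
s=read_state();R0=R.from_rotvec(s['orientation']); c=dict(np.load('pics/wrist0.npz')); print(R0.inv().apply(-c['R'].T@c['t']-s['tool_pos']), (c['R'].T[:,2]))
E
```

```text
t 0.15 tcp [ 0.1823 -0.5712  0.2178] yaw 17.69 tilt -0.02 z [-0.     0.001 -1.   ] open 0.0932 F [ 0.2  0.4 -0.1]
t 0.15 tcp [ 0.1823 -0.5712  0.2178] open 0.0932 F [ 0.2  0.4 -0.1]
shift [ 2.43  -1.442 -0.32 ] turn [-0.0133  0.0827  0.0977] calls 3 share each [ 0.81  -0.481 -0.107] [-0.0044  0.0276  0.0326]
[ 0.08107655 -0.00052106 -0.16675509] [-0.27643337 -0.08623564 -0.95715621]
```

>>> {"op": "move_arm", "data": {
  "series": [
    [0.4,-0.24,-0.05,-0.0133,0.0827,0.0977,1],
    [0.81,-0.48,-0.107,-0.0133,0.0827,0.0977,1],
    [0.81,-0.48,-0.107,-0.0133,0.0827,0.0977,1],
    [0.81,-0.48,-0.107,-0.0133,0.0827,0.0977,1]
  ]
}}

```text
t: 0.55
tool_pos: [0.2443, -0.5005, 0.2289]
orientation: [3.114, -0.003, 0.412]
force: [-0.5, 0.0, 0.4]
opening: 0.0932
```

```bash
python3 - <<'E'
from h import *
pose(); goal((.37,-.36,.25),0,15)
E
```

```text
t 0.55 tcp [ 0.2443 -0.5005  0.2289] yaw -0.11 tilt 15.06 z [ 0.26  -0.001 -0.966] open 0.0932 F [-0.5  0.   0.4]
t 0.55 tcp [ 0.2443 -0.5005  0.2289] open 0.0932 F [-0.5  0.   0.4]
shift [ 1.266 -1.407  0.121] turn [ 0.0004 -0.0003 -0.0006] calls 2 share each [ 0.633 -0.704  0.061] [ 0.0002 -0.0002 -0.0003]
```

>>> {"op": "move_arm", "data": {
  "series": [
    [0.3,-0.35,0.03,0,0,0,1],
    [0.633,-0.704,0.06,0,0,0,1],
    [0.633,-0.704,0.06,0,0,0,1]
  ]
}}

```text
t: 0.85
tool_pos: [0.3104, -0.4284, 0.2408]
orientation: [3.113, 0.009, 0.41]
force: [-0.8, -0.8, 0.7]
opening: 0.093
```

>>> {"op": "move_arm", "data": {
  "series": [
    [0.3,-0.35,0.03,0,0,0,1],
    [0.633,-0.704,0.06,0,0,0,1],
    [0.633,-0.704,0.06,0,0,0,1]
  ]
}}

```text
t: 1.15
tool_pos: [0.3733, -0.3578, 0.2515]
orientation: [3.113, 0.011, 0.411]
force: [0.1, -1.2, 0.7]
opening: 0.0927
```

```bash
cat >> h.py <<'E'
def snap(n,nm,big=1.25):
    c=cam(n); np.savez('pics/'+nm+'.npz',**{k:c[k] for k in('frame','K','R','t')})
    save(cv2.resize(c['frame'],None,fx=big,fy=big),nm+'.png'); return c
E
python3 - <<'E'
from h import *
pose(); snap('wrist','w1')
E
```

```text
t 1.15 tcp [ 0.3733 -0.3578  0.2515] yaw 0.42 tilt 15.03 z [ 0.259 -0.001 -0.966] open 0.0927 F [ 0.1 -1.2  0.7]
```

View pics/w1.png

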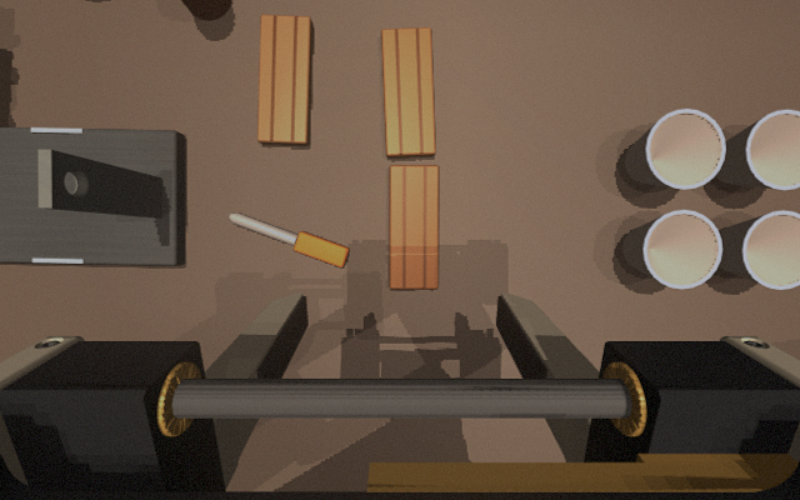

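The wrist view (800-wide picture) shows three left-hand boards at (414,228), (408,92) and (285,80). It also shows the pin at (290,238), the press lug post at (50,180), and white marks at (55,130) and (57,261).

```bash
python3 - <<'E'
from h import *; from seg3 import rects
c=dict(np.load('pics/w1.npz'))
hsv=cv2.cvtColor(c['frame'],cv2.COLOR_RGB2HSV)
for u,v in[(331,180),(331,215),(325,70),(228,64),(257,199),(320,120)]: print(np.median(hsv[v-2:v+3,u-2:u+3].reshape(-1,3),0))
rects(c,.016,[(305,130,358,235),(298,18,355,128),(200,8,255,120)],thr=112)
rects(c,.012,[(232,180,282,218)],thr=140)
for nm,p,z in[('tip',(185,172),.007),('hback',(276,205),.007),('hfront',(238,190),.007),('markfar',(25,209),.02),('markfar b',(66,209),.02),('near',(25,103.5),.02),('nearb',(66,104.5),.02),('corner1',(147,211),.02),('corner2',(147,105),.02),('lugtop a',(31,121),.15),('lugtop b',(31,165),.15),('lugtop c',(41,121),.15),('d',(41,166),.15)]: print(nm,onz(c,p,z).round(4))
E
```

```text
[ 15. 131. 170.]
[ 12. 152. 157.]
[ 18. 123. 170.]
[ 16. 130. 170.]
[ 20. 162. 168.]
[ 17. 119. 165.]
px [332. 180.] 3456 c [ 420.6 -372.4] size [134.4  53. ] ang 0.4 [[353.0, -346.0], [354.0, -399.0], [488.0, -399.0], [488.0, -345.0]]
px [329.  69.] 3281 c [ 570.6 -365.3] size [137.6  54.1] ang 2.9 [[501.0, -342.0], [503.0, -396.0], [641.0, -389.0], [638.0, -335.0]]
px [228.  63.] 1415 c [ 583.1 -226.6] size [ 20.8 135.7] ang 88.5 [[515.0, -235.0], [651.0, -239.0], [651.0, -218.0], [516.0, -214.0]]
px [257. 200.] 677 c [ 394.6 -267.2] size [59.  23.1] ang 70.5 [[374.0, -291.0], [396.0, -299.0], [415.0, -243.0], [394.0, -236.0]]
tip [ 0.4339 -0.1628  0.007 ]
hback [ 0.3876 -0.2928  0.007 ]
hfront [ 0.4087 -0.2384  0.007 ]
markfar [0.3802 0.0537 0.02  ]
markfar b [ 0.3806 -0.0031  0.02  ]
near [0.5253 0.0502 0.02  ]
nearb [ 0.5244 -0.006   0.02  ]
corner1 [ 0.3786 -0.1155  0.02  ]
corner2 [ 0.5246 -0.1171  0.02  ]
lugtop a [ 0.4723 -0.0829  0.15  ]
lugtop b [ 0.4309 -0.0819  0.15  ]
lugtop c [ 0.4723 -0.0923  0.15  ]
d [ 0.43   -0.0914  0.15  ]
```

```bash
python3 - <<'E'
from h import *
goal((.373,-.3724,.10),0.4,15); goal((.373,-.3724,.006),0.4,15)
E
```

```text
t 1.2 tcp [ 0.3717 -0.3595  0.2509] open 0.0928 F [ 0.  -0.3  0.1]
shift [-0.378  0.124  1.462] turn [ 0.0011  0.0002 -0.0001] calls 2 share each [-0.189  0.062  0.731] [ 0.0005  0.0001 -0.    ]
t 1.2 tcp [ 0.3717 -0.3595  0.2509] open 0.0928 F [ 0.  -0.3  0.1]
shift [-0.62   0.121  2.37 ] turn [ 0.0011  0.0002 -0.0001] calls 3 share each [-0.207  0.04   0.79 ] [ 0.0004  0.0001 -0.    ]
```

>>> {"op": "move_arm", "data": {
  "series": [
    [-0.1,0.06,0.35,0,0,0,1],
    [-0.19,0.124,0.73,0,0,0,1],
    [-0.19,0.124,0.73,0,0,0,1]
  ]
}}

```text
t: 1.5
tool_pos: [0.3677, -0.3714, 0.1685]
orientation: [-3.11, 0.002, -0.399]
force: [-0.3, 0.5, -1.1]
opening: 0.0933
```

>>> {"op": "move_arm", "data": {
  "series": [
    [-0.1,0,0.35,0,0,0,1],
    [-0.19,0,0.73,0,0,0,1],
    [-0.19,0,0.73,0,0,0,1]
  ]
}}

```text
t: 1.8
tool_pos: [0.3689, -0.3708, 0.0953]
orientation: [-3.11, 0.001, -0.401]
force: [-0.6, -0.0, -0.7]
opening: 0.0928
```

```bash
python3 - <<'E'
from h import *
pose(); snap('wrist','w2'); goal((.373,-.3724,.006),0.4,15)
E
```

```text
t 1.8 tcp [ 0.3689 -0.3708  0.0953] yaw -0.1 tilt 14.71 z [ 0.254  0.005 -0.967] open 0.0928 F [-0.6 -0.  -0.7]
t 1.85 tcp [ 0.37   -0.3722  0.0983] open 0.0929 F [ 0.1 -0.   0.7]
shift [-0.208  0.004  0.9  ] turn [-0.0002  0.0009 -0.0025] calls 1 share each [-0.208  0.004  0.9  ] [-0.0002  0.0009 -0.0025]
```

View pics/w2.png

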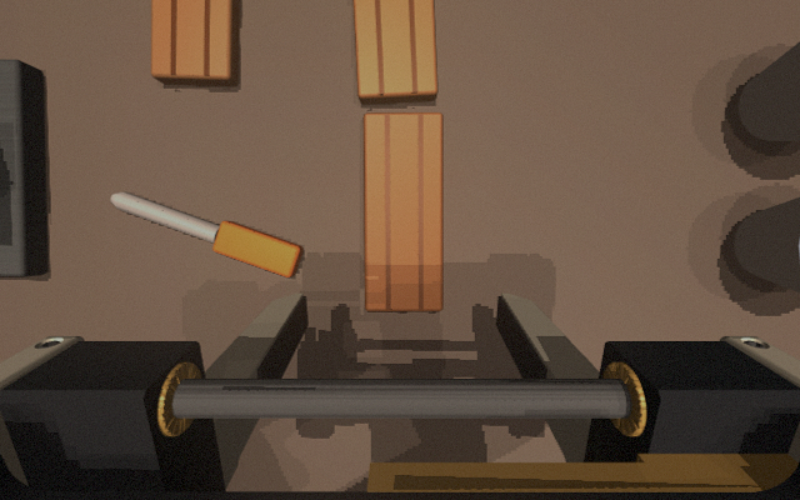

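```bash
python3 - <<'E'
from h import *; from seg3 import rects
c=dict(np.load('pics/w2.npz'))
for p in [(291,91),(354,91),(292,249),(354,249)]: print(onz(c,p,.016).round(4))
E
```

```text
[ 0.4901 -0.3436  0.016 ]
[ 0.49   -0.3981  0.016 ]
[ 0.3521 -0.344   0.016 ]
[ 0.3522 -0.3988  0.016 ]
```

>>> {"op": "move_arm", "data": {
  "series": [
    [-0.1,0,0.4,0,0,0,1],
    [-0.2,0,0.8,0,0,0,1],
    [-0.208,0.004,0.9,0,0,-0.0025,1],
    [-0.208,0.004,0.9,0,0,-0.0025,1]
  ]
}}

```text
t: 2.25
tool_pos: [0.3749, -0.3739, 0.008]
orientation: [3.113, 0.013, 0.41]
force: [0.4, 0.0, 0.5]
opening: 0.0929
```

```bash
python3 - <<'E'
from h import *
pose()
E
```

```text
t 2.25 tcp [ 0.3749 -0.3739  0.008 ] yaw 0.5 tilt 14.99 z [ 0.259 -0.    -0.966] open 0.0929 F [0.4 0.  0.5]
```

>>> {"op": "move_arm", "data": {
  "series": [
    [0,0,0,0,0,0,-1],
    [0,0,0,0,0,0,-1],
    [0,0,0,0,0,0,-1],
    [0,0,0,0,0,0,-1],
    [0,0,0,0,0,0,-1],
    [0,0,0,0,0,0,-1]
  ],
  "squeeze": 45
}}

```text
t: 2.85
tool_pos: [0.3749, -0.3737, 0.0077]
orientation: [3.112, 0.013, 0.411]
force: [-2.0, 1.4, 5.3]
opening: 0.0554
```

>>> {"op": "move_arm", "data": {
  "series": [
    [0.05,0,-0.2,0,0,0,-1],
    [0.13,0,-0.5,0,0,0,-1],
    [0.25,0,-0.93,0,0,0,-1],
    [0.25,0,-0.95,0,0,0,-1]
  ]
}}

```text
t: 3.25
tool_pos: [0.3765, -0.3767, 0.112]
orientation: [3.103, 0.014, 0.417]
force: [0.2, -1.2, 0.4]
opening: 0.0558
```

```bash
python3 - <<'E'
from h import *
pose(); snap('wrist','w3'); goal((.405,.0235,.11),0,15)
E
```

```text
t 3.25 tcp [ 0.3765 -0.3767  0.112 ] yaw 0.6 tilt 15.32 z [ 0.264 -0.009 -0.964] open 0.0558 F [ 0.2 -1.2  0.4]
t 3.3 tcp [ 0.3757 -0.3757  0.1095] open 0.0553 F [-0.8 -0.1 -0.8]
shift [ 0.323 -3.989  0.044] turn [ 0.0023 -0.0012  0.0031] calls 4 share each [ 0.081 -0.997  0.011] [ 0.0006 -0.0003  0.0008]
```

View pics/w3.png

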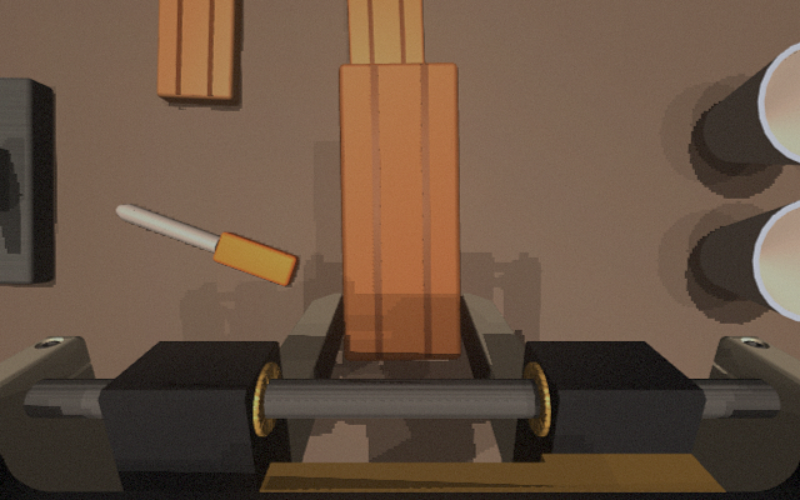

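>>> {"op": "move_arm", "data": {
  "series": [
    [0.1,-0.15,-0.3,0,0,0,-1],
    [0.2,-0.4,-0.6,0,0,0,-1],
    [0.2,-0.7,-0.75,0,0,0,-1],
    [0.2,-0.99,-0.75,0,0,0,-1]
  ]
}}

```text
t: 3.7
tool_pos: [0.3736, -0.2738, 0.184]
orientation: [3.11, 0.012, 0.412]
force: [0.4, 0.1, -0.8]
opening: 0.0554
```

>>> {"op": "move_arm", "data": {
  "series": [
    [0.03,-0.33,0,0,0,0,-1],
    [0.06,-0.66,0,0,0,0,-1],
    [0.1,-0.99,0,0,0,0,-1]
  ]
}}

```text
t: 4.0
tool_pos: [0.3815, -0.1734, 0.1831]
orientation: [3.114, 0.011, 0.407]
force: [0.4, 0.4, -0.5]
opening: 0.056
```

>>> {"op": "move_arm", "data": {
  "series": [
    [0.03,-0.33,0,0,0,0,-1],
    [0.06,-0.66,0,0,0,0,-1],
    [0.1,-0.99,0,0,0,0,-1]
  ]
}}

```text
t: 4.3
tool_pos: [0.3904, -0.0744, 0.1855]
orientation: [3.114, 0.011, 0.407]
force: [1.5, -0.2, -0.6]
opening: 0.0554
```

```bash
python3 - <<'E'
from h import *
pose(); snap('scene','s1'); goal((.405,.0235,.19),-1,15)
E
```

```text
t 4.3 tcp [ 0.3904 -0.0744  0.1855] yaw 0.44 tilt 14.9 z [ 0.257 -0.001 -0.966] open 0.0554 F [ 1.5 -0.2 -0.6]
t 4.35 tcp [ 0.3909 -0.0702  0.1857] open 0.0555 F [ 0.8  2.6 -0.9]
shift [ 0.156 -0.935 -0.002] turn [-0.0024  0.0003  0.0084] calls 1 share each [ 0.156 -0.935 -0.002] [-0.0024  0.0003  0.0084]
```

View pics/s1.png

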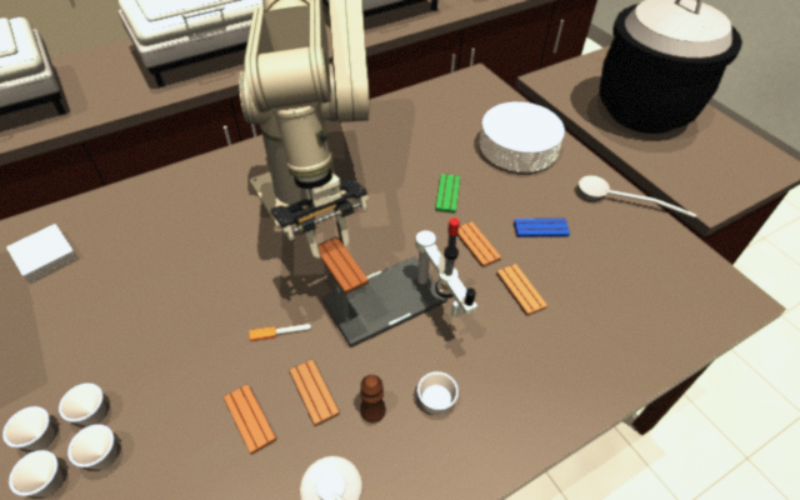

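>>> {"op": "move_arm", "data": {
  "series": [
    [0.05,-0.3,0,0,0,0.004,-1],
    [0.1,-0.6,0,0,0,0.008,-1],
    [0.16,-0.935,0,0,0,0.008,-1],
    [0.16,-0.935,0,0,0,0.008,-1]
  ]
}}

```text
t: 4.75
tool_pos: [0.4055, 0.0215, 0.1897]
orientation: [-3.112, 0.018, -0.407]
force: [0.1, 0.1, -1.2]
opening: 0.0551
```

```bash
python3 - <<'E'
from h import *
pose(); snap('wrist','w4'); goal((.406,.0235,.10),-1,15); goal((.406,.0235,.029),-1,15)
E
```

```text
t 4.75 tcp [0.4055 0.0215 0.1897] yaw -0.69 tilt 14.91 z [ 0.257  0.002 -0.966] open 0.0551 F [ 0.1  0.1 -1.2]
t 4.8 tcp [0.4053 0.0198 0.1896] open 0.0554 F [-0.8  0.  -1.4]
shift [-0.224 -0.034  0.868] turn [-0.0015  0.0007  0.0016] calls 1 share each [-0.224 -0.034  0.868] [-0.0015  0.0007  0.0016]
t 4.8 tcp [0.4053 0.0198 0.1896] open 0.0554 F [-0.8  0.  -1.4]
shift [-0.406 -0.032  1.554] turn [-0.0015  0.0007  0.0016] calls 2 share each [-0.203 -0.016  0.777] [-0.0008  0.0003  0.0008]
```

View pics/w4.png

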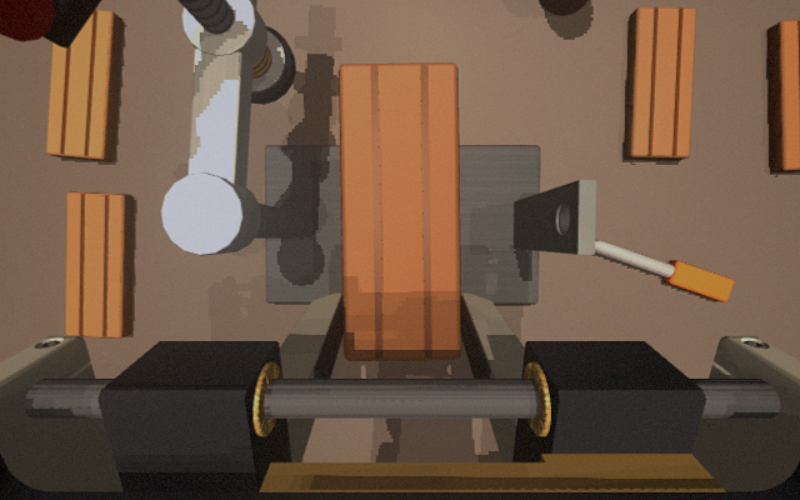

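```bash
python3 - <<'E'
from h import *
c=dict(np.load('pics/w4.npz'))
f=lambda p:(p[0]/1.25-.1,p[1]/1.25-.1)
P=[onz(c,f(p),.02) for p in[(266,146),(540,146),(538,303),(266,303)]]; print(np.array(P).round(4), np.mean(P,0).round(4))
for nm,p,z in[('lug out far',(595,181),.15),('lug out near',(595,254),.15),('lug in far',(580,181),.15),('lug in near',(580,254),.15),('hinge',(202,213),.17),('hinge r',(243,213),.17),('screw',(220,25),.17),('board c',(401,64),.19),('',(401,355),.19)]: print(nm,onz(c,f(p),z).round(4))
from seg3 import rects
rects(c,.016,[(35,5,95,130),(50,150,105,275),(500,4,560,130)],thr=105)
rects(c,.012,[(530,205,590,245)],thr=140)
E
```

```text
[[ 0.5286  0.149   0.02  ]
 [ 0.5256 -0.1077  0.02  ]
 [ 0.378  -0.1062  0.02  ]
 [ 0.3804  0.1524  0.02  ]] [0.4531 0.0219 0.02  ]
lug out far [ 0.4735 -0.0927  0.15  ]
lug out near [ 0.4303 -0.093   0.15  ]
lug in far [ 0.4736 -0.0839  0.15  ]
lug in near [ 0.4304 -0.0841  0.15  ]
hinge [0.4556 0.13   0.17  ]
hinge r [0.4554 0.1077 0.17  ]
screw [0.5554 0.1175 0.17  ]
board c [0.5246 0.0212 0.19  ]
 [0.3833 0.0226 0.19  ]
px [63. 74.] 1668 c [587.2 326.3] size [ 19.4 132.7] ang 84.1 [[520.0, 323.0], [652.0, 310.0], [654.0, 329.0], [522.0, 343.0]]
px [ 76. 212.] 1834 c [416.5 318.3] size [ 19.5 137.9] ang 87.0 [[347.0, 312.0], [485.0, 305.0], [486.0, 324.0], [348.0, 332.0]]
px [533.  66.] 1980 c [ 583.7 -227.2] size [ 19.6 136.9] ang 88.2 [[515.0, -235.0], [652.0, -239.0], [652.0, -220.0], [516.0, -215.0]]
px [562. 226.] 950 c [ 395.1 -267.9] size [60.4 23.3] ang 70.6 [[374.0, -292.0], [396.0, -300.0], [416.0, -243.0], [394.0, -236.0]]
```

>>> {"op": "move_arm", "data": {
  "series": [
    [-0.09,0,0.3,0,0,0,-1],
    [-0.15,0,0.6,0,0,0,-1],
    [-0.24,0,0.9,0,0,0,-1],
    [-0.24,0,0.9,0,0,0,-1]
  ]
}}

```text
t: 5.2
tool_pos: [0.4018, 0.0173, 0.0918]
orientation: [-3.115, 0.029, -0.394]
force: [-0.7, -0.3, -1.0]
opening: 0.0556
```

```bash
python3 - <<'E'
from h import *
pose(); goal((.405,.0205,.029),-1,15)
E
```

```text
t 5.2 tcp [0.4018 0.0173 0.0918] yaw -1.1 tilt 14.43 z [ 0.249 -0.001 -0.968] open 0.0556 F [-0.7 -0.3 -1. ]
t 5.2 tcp [0.4018 0.0173 0.0918] open 0.0556 F [-0.7 -0.3 -1. ]
shift [-0.126 -0.03   0.616] turn [-0.0011  0.0032 -0.0005] calls 1 share each [-0.126 -0.03   0.616] [-0.0011  0.0032 -0.0005]
```

>>> {"op": "move_arm", "data": {
  "series": [
    [-0.06,-0.03,0.25,0,0,0,-1],
    [-0.11,-0.03,0.48,0,0,0,-1],
    [-0.125,-0.03,0.57,0,0.003,0,-1],
    [-0.128,-0.03,0.6,0,0.003,0,-1],
    [-0.13,-0.03,0.615,0,0.003,0,-1],
    [-0.13,-0.03,0.615,0,0.003,0,-1]
  ]
}}

```text
t: 5.8
tool_pos: [0.4104, 0.0208, 0.0364]
orientation: [-3.112, 0.028, -0.427]
force: [0.2, 0.4, -1.5]
opening: 0.0553
```

```bash
python3 - <<'E'
from h import *
pose(); snap('scene','s2',1)
c=dict(np.load('pics/s2.npz')); save(cv2.resize(c['frame'][150:330,200:440],None,fx=3.3,fy=3.3,interpolation=cv2.INTER_CUBIC),'s2z.png')
E
```

```text
t 5.8 tcp [0.4104 0.0208 0.0364] yaw -1.04 tilt 15.63 z [ 0.269 -0.002 -0.963] open 0.0553 F [ 0.2  0.4 -1.5]
```

View pics/s2z.png

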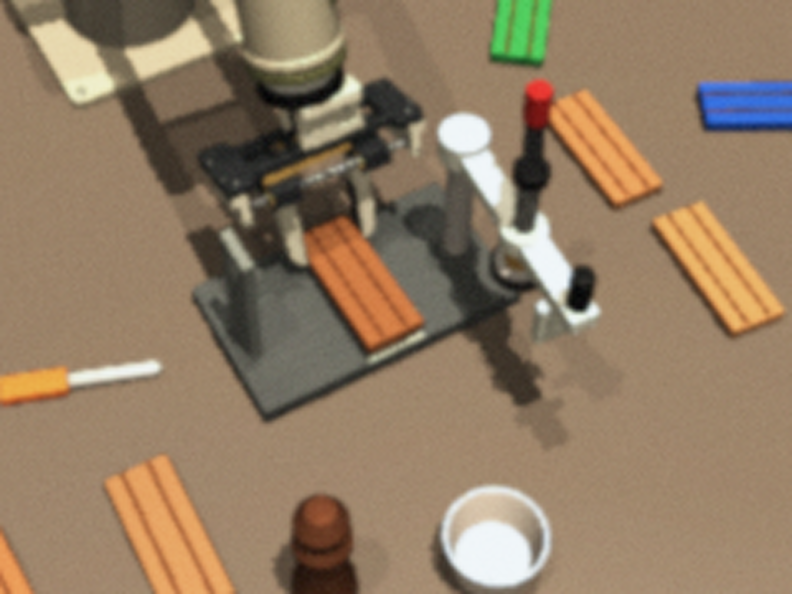

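```bash
python3 - <<'E'
from h import *
goal((.405,.0205,.029),-1,15)
E
```

```text
t 5.85 tcp [0.4105 0.0209 0.0365] open 0.0552 F [ 0.   0.5 -0.5]
shift [-0.073  0.005  0.057] turn [-0.0009 -0.0036 -0.0002] calls 1 share each [-0.073  0.005  0.057] [-0.0009 -0.0036 -0.0002]
```

>>> {"op": "move_arm", "data": {
  "series": [
    [-0.04,0,0.03,0,-0.002,0,-1],
    [-0.073,0,0.057,0,-0.0036,0,-1],
    [-0.073,0,0.057,0,-0.0036,0,-1],
    [-0.073,0,0.057,0,-0.0036,0,-1]
  ]
}}

```text
t: 6.25
tool_pos: [0.4042, 0.0213, 0.0279]
orientation: [-3.114, 0.027, -0.408]
force: [0.6, -0.9, -0.0]
opening: 0.0555
```

```bash
python3 - <<'E'
from h import *
goal((.405,.0205,.029),-1,15)
E
```

```text
t 6.25 tcp [0.4042 0.0213 0.0279] open 0.0555 F [ 0.6 -0.9 -0. ]
shift [ 0.011  0.008 -0.009] turn [-0.001   0.0004  0.    ] calls 1 share each [ 0.011  0.008 -0.009] [-0.001   0.0004  0.    ]
```

>>> {"op": "move_arm", "data": {
  "series": [
    [0,0,0,0,0,0,0.7],
    [0,0,0,0,0,0,0.7],
    [0,0,0,0,0,0,0.7],
    [0.05,0,-0.2,0,0,0,0.7],
    [0.13,0,-0.5,0,0,0,0.7],
    [0.26,0,-0.97,0,0,0,0.7]
  ]
}}

```text
t: 6.85
tool_pos: [0.4017, 0.0213, 0.1261]
orientation: [-3.115, 0.027, -0.398]
force: [0.7, -1.2, 0.2]
opening: 0.0791
```

```bash
python3 - <<'E'
from h import *
goal((.405,.0205,.19),-1,15); snap('wrist','w5')
E
```

```text
t 6.85 tcp [0.4017 0.0213 0.1261] open 0.0791 F [ 0.7 -1.2  0.2]
shift [ 0.193  0.005 -0.61 ] turn [-0.0012  0.0024 -0.0001] calls 1 share each [ 0.193  0.005 -0.61 ] [-0.0012  0.0024 -0.0001]
```

View pics/w5.png

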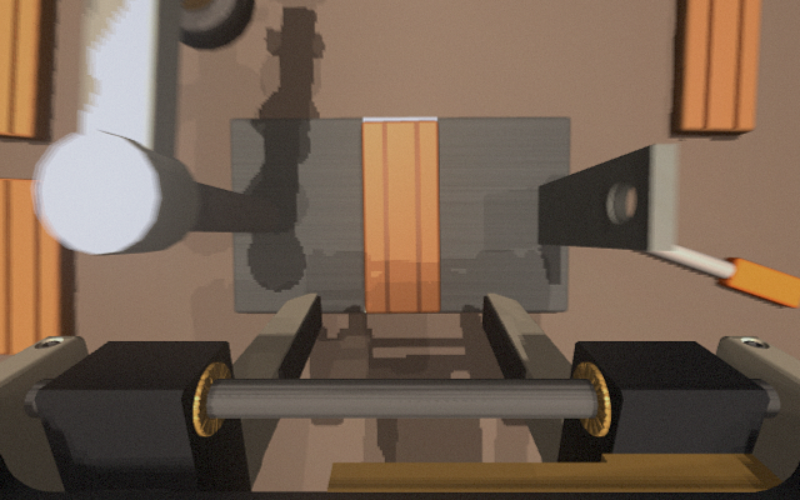

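```bash
python3 - <<'E'
from h import *
c=dict(np.load('pics/w5.npz'))
f=lambda p:(p[0]/1.25-.1,p[1]/1.25-.1)
for p,z in[((363,122),.036),((438,122),.036),((439,312),.036),((365,312),.036),((232,118),.02),((570,118),.02),((568,312),.02),((231,312),.02)]: print(onz(c,f(p),z).round(4))
E
```

```text
[0.5207 0.0482 0.036 ]
[ 0.5197 -0.0059  0.036 ]
[ 0.3817 -0.005   0.036 ]
[0.3825 0.0495 0.036 ]
[0.5303 0.15   0.02  ]
[ 0.5258 -0.1081  0.02  ]
[ 0.3768 -0.1068  0.02  ]
[0.3808 0.1559 0.02  ]
```

>>> {"op": "move_arm", "data": {
  "series": [
    [0.1,0,-0.4,0,0,0,1],
    [0.2,0,-0.75,0,0,0,1],
    [0.3,0.4,-0.75,0,0,0,1],
    [0.4,0.9,-0.75,0,0,0,1]
  ]
}}

```text
t: 7.3
tool_pos: [0.4234, -0.0681, 0.2131]
orientation: [-3.113, 0.018, -0.415]
force: [1.4, 0.5, -0.1]
opening: 0.0934
```

>>> {"op": "move_arm", "data": {
  "series": [
    [0.2,0.45,0,0,0,0,1],
    [0.4,0.95,0,0,0,0.01,1],
    [0.4,0.95,0,0,0,0.01,1]
  ]
}}

```text
t: 7.6
tool_pos: [0.4595, -0.169, 0.22]
orientation: [-3.11, 0.084, -0.405]
force: [0.2, 0.1, -0.4]
opening: 0.0931
```

>>> {"op": "move_arm", "data": {
  "series": [
    [0.2,0.45,0,0,0,0,1],
    [0.4,0.95,0,0,0,0,1],
    [0.4,0.95,0,0,0,0,1]
  ]
}}

```text
t: 7.9
tool_pos: [0.4934, -0.2648, 0.2284]
orientation: [-3.109, 0.08, -0.404]
force: [0.2, 0.8, 0.7]
opening: 0.0928
```

```bash
python3 - <<'E'
from h import *
goal((.525,-.3676,.10),2.9,15)
E
```

```text
t 7.9 tcp [ 0.4934 -0.2648  0.2284] open 0.0928 F [0.2 0.8 0.7]
shift [0.029 1.026 1.324] turn [ 0.0047  0.001  -0.0319] calls 2 share each [0.015 0.513 0.662] [ 0.0023  0.0005 -0.0159]
```

>>> {"op": "move_arm", "data": {
  "series": [
    [0.01,0.45,0.3,0,0,-0.032,1],
    [0.02,1,0.7,0,0,-0.032,1],
    [0.02,1,0.7,0,0,-0.032,1]
  ]
}}

```text
t: 8.2
tool_pos: [0.5072, -0.362, 0.1582]
orientation: [3.109, 0.079, 0.402]
force: [-0.5, 1.2, 0.4]
opening: 0.0928
```

>>> {"op": "move_arm", "data": {
  "series": [
    [0.01,0,0.3,0,0,0,1],
    [0.01,0.02,0.55,0,0,0,1],
    [0.01,0.02,0.55,0,0,0,1],
    [0.01,0.02,0.55,0,0,0,1]
  ]
}}

```text
t: 8.6
tool_pos: [0.5233, -0.3621, 0.1087]
orientation: [3.107, 0.082, 0.405]
force: [0.4, 0.8, 0.4]
opening: 0.0928
```

```bash
python3 - <<'E'
from h import *; from seg3 import rects
goal((.525,-.3676,.008),2.9,15); pose(); c=snap('wrist','w6')
rects(c,.016,[(270,50,380,300)],thr=105)
E
```

```text
t 8.6 tcp [ 0.5233 -0.3621  0.1087] open 0.0928 F [0.4 0.8 0.4]
shift [-0.245  0.043  0.978] turn [0.0041 0.0009 0.0012] calls 1 share each [-0.245  0.043  0.978] [0.0041 0.0009 0.0012]
t 8.6 tcp [ 0.5233 -0.3621  0.1087] yaw 3.12 tilt 14.86 z [ 0.256  0.    -0.967] open 0.0928 F [0.4 0.8 0.4]
px [325. 170.] 7870 c [ 572.  -364.6] size [135.3  53.3] ang 2.8 [[503.0, -341.0], [506.0, -394.0], [641.0, -388.0], [638.0, -335.0]]
```

View pics/w6.png

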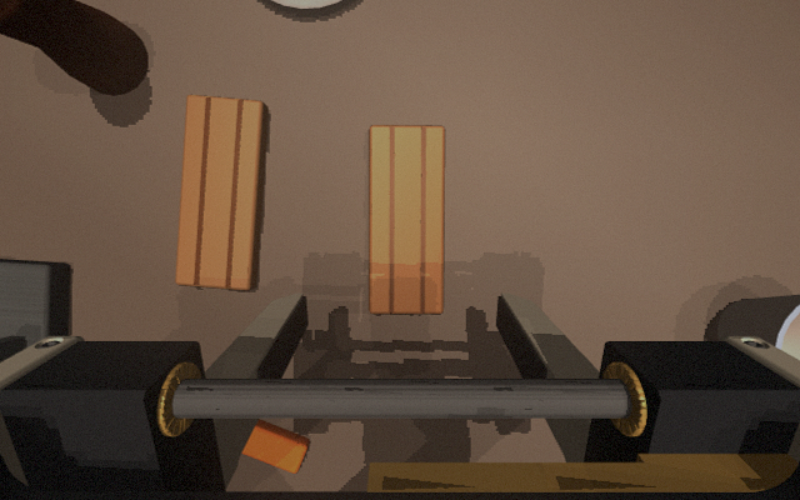

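Board 2 is now centred in the jaws at (407,220). I'll descend and grip it.

>>> {"op": "move_arm", "data": {
  "series": [
    [-0.1,0.04,0.35,0,0,0,1],
    [-0.2,0.04,0.75,0,0,0,1],
    [-0.24,0.043,0.95,0,0,0,1],
    [-0.245,0.043,0.975,0,0,0,1],
    [-0.245,0.043,0.975,0,0,0,1]
  ]
}}

```text
t: 9.15
tool_pos: [0.5259, -0.3693, 0.01]
orientation: [3.105, 0.081, 0.408]
force: [0.4, 0.2, 0.3]
opening: 0.0928
```

```bash
python3 - <<'E'
from h import *
pose()
E
```

```text
t 9.15 tcp [ 0.5259 -0.3693  0.01  ] yaw 3.12 tilt 14.98 z [ 0.259 -0.002 -0.966] open 0.0928 F [0.4 0.2 0.3]
```

>>> {"op": "move_arm", "data": {
  "series": [
    [0,0,0.02,0,0,0,-1],
    [0,0,0.02,0,0,0,-1],
    [0,0,0.02,0,0,0,-1],
    [0,0,0.02,0,0,0,-1],
    [0,0,0.02,0,0,0,-1],
    [0.06,0,-0.2,0,0,0,-1],
    [0.13,0,-0.5,0,0,0,-1],
    [0.24,0,-0.9,0,0,0,-1]
  ],
  "squeeze": 45
}}

```text
t: 9.95
tool_pos: [0.5234, -0.3659, 0.0995]
orientation: [3.111, 0.08, 0.401]
force: [0.5, -0.6, -0.3]
opening: 0.0554
```

```bash
python3 - <<'E'
from h import *
goal((.407,.021,.2),-1,15)
E
```

```text
t 9.95 tcp [ 0.5234 -0.3659  0.0995] open 0.0554 F [ 0.5 -0.6 -0.3]
shift [-0.672 -3.912 -1.258] turn [-0.0022  0.0017  0.0216] calls 4 share each [-0.168 -0.978 -0.315] [-0.0005  0.0004  0.0054]
```

>>> {"op": "move_arm", "data": {
  "series": [
    [0,-0.2,-0.3,0,0,0,-1],
    [-0.05,-0.5,-0.6,0,0,0,-1],
    [-0.1,-0.75,-0.75,0,0,0,-1],
    [-0.17,-0.98,-0.75,0,0,0,-1]
  ]
}}

```text
t: 10.35
tool_pos: [0.4853, -0.2706, 0.1714]
orientation: [3.102, 0.081, 0.412]
force: [0.4, 0.3, -1.4]
opening: 0.0557
```

>>> {"op": "move_arm", "data": {
  "series": [
    [-0.06,-0.33,-0.1,0,0,0.005,-1],
    [-0.11,-0.66,-0.15,0,0,0.01,-1],
    [-0.17,-0.98,-0.2,0,0,0.01,-1]
  ]
}}

```text
t: 10.65
tool_pos: [0.4575, -0.1722, 0.1816]
orientation: [3.111, 0.03, 0.407]
force: [0.4, 0.7, 0.4]
opening: 0.0554
```

>>> {"op": "move_arm", "data": {
  "series": [
    [-0.06,-0.33,-0.05,0,0,0.005,-1],
    [-0.11,-0.66,-0.1,0,0,0.01,-1],
    [-0.17,-0.98,-0.15,0,0,0.01,-1]
  ]
}}

```text
t: 10.95
tool_pos: [0.4353, -0.0746, 0.191]
orientation: [-3.115, 0.019, -0.408]
force: [1.0, 0.0, -1.1]
opening: 0.0551
```

```bash
python3 - <<'E'
from h import *
goal((.407,.021,.2),-1,15)
E
```

```text
t 10.95 tcp [ 0.4353 -0.0746  0.191 ] open 0.0551 F [ 1.   0.  -1.1]
shift [-0.261 -0.953 -0.16 ] turn [-0.001   0.0005  0.0016] calls 1 share each [-0.261 -0.953 -0.16 ] [-0.001   0.0005  0.0016]
```

>>> {"op": "move_arm", "data": {
  "series": [
    [-0.09,-0.32,-0.05,0,0,0,-1],
    [-0.18,-0.64,-0.1,0,0,0,-1],
    [-0.261,-0.95,-0.1,0,0,0.0016,-1],
    [-0.261,-0.95,-0.1,0,0,0.0016,-1],
    [-0.261,-0.95,-0.1,0,0,0.0016,-1]
  ]
}}

```text
t: 11.45
tool_pos: [0.409, 0.0201, 0.1941]
orientation: [-3.114, 0.021, -0.408]
force: [0.0, 0.2, -1.8]
opening: 0.0552
```

```bash
cat > held.py <<'E'
from h import *; import sys
# held board: pixel ends -> centre relative to tcp ; top plane = tcp z + 0.006
c=snap('wrist',sys.argv[1]); s=read_state()
zt=s['tool_pos'][2]+float(sys.argv[2]) if len(sys.argv)>2 else s['tool_pos'][2]+.007
hsv=cv2.cvtColor(c['frame'],cv2.COLOR_RGB2HSV).astype(int); m=((hsv[:,:,1]>120)&(hsv[:,:,0]<25)&(hsv[:,:,2]>70)).astype(np.uint8)
m[:, :255]=0; m[:,385:]=0; m[290:]=0
n,l,st,ce=cv2.connectedComponentsWithStats(m); i=1+np.argmax(st[1:,4]); print('bbox px',st[i])
pts=np.argwhere(l==i)[:,::-1]
P=np.array([onz(c,p,zt)[:2] for p in pts])*1000; r=cv2.minAreaRect(P.astype(np.float32)); print('held c',np.round(r[0],1),np.round(r[1],1),round(r[2],1))
pose()
E
python3 held.py w7; python3 -c "
from h import *
goal((.407,.021,.11),-1,15)"
```

```text
bbox px [  272    49    97   239 22475]
held c [456.7  20.5] [ 55.7 139.5] 89.8
t 11.5 tcp [0.4092 0.0193 0.1941] yaw -0.87 tilt 14.92 z [ 0.257 -0.001 -0.966] open 0.0553 F [-0.9 -0.2 -0.7]
t 11.5 tcp [0.4092 0.0193 0.1941] open 0.0553 F [-0.9 -0.2 -0.7]
shift [-0.238 -0.014  0.807] turn [-0.001   0.0005  0.0007] calls 1 share each [-0.238 -0.014  0.807] [-0.001   0.0005  0.0007]
```

View pics/w7.png

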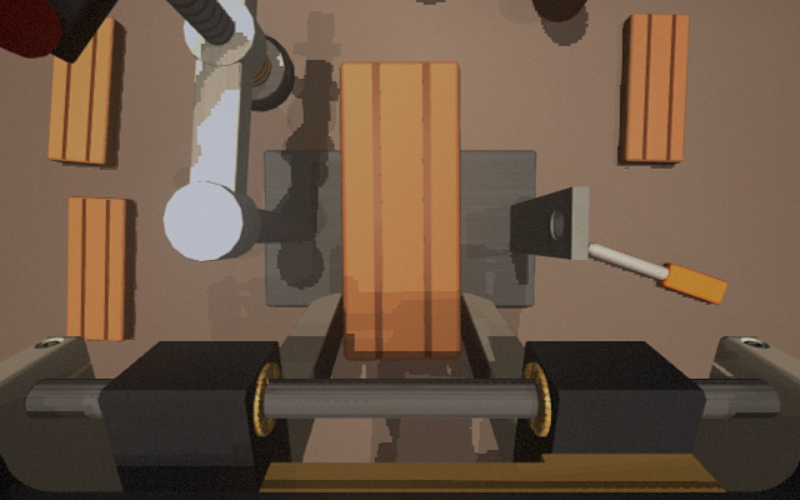

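>>> {"op": "move_arm", "data": {
  "series": [
    [-0.09,-0.01,0.3,0,0,0,-1],
    [-0.17,-0.016,0.6,0,0,0,-1],
    [-0.25,-0.016,0.8,0,0,0,-1],
    [-0.25,-0.016,0.8,0,0,0,-1],
    [-0.25,-0.016,0.8,0,0,0,-1]
  ]
}}

```text
t: 12.0
tool_pos: [0.4057, 0.0204, 0.1107]
orientation: [-3.115, 0.028, -0.407]
force: [0.4, -1.2, -1.3]
opening: 0.0556
```

```bash
python3 -c "
from h import *
goal((.405,.021,.0475),-1,15)"
```

```text
t 12.0 tcp [0.4057 0.0204 0.1107] open 0.0556 F [ 0.4 -1.2 -1.3]
shift [-0.169 -0.004  0.609] turn [-0.0008  0.0007 -0.0002] calls 1 share each [-0.169 -0.004  0.609] [-0.0008  0.0007 -0.0002]
```

>>> {"op": "move_arm", "data": {
  "series": [
    [-0.07,0,0.25,0,0,0,-1],
    [-0.13,0,0.45,0,0,0,-1],
    [-0.16,0,0.57,0,0,0,-1],
    [-0.169,0,0.605,0,0,0,-1],
    [-0.169,0,0.605,0,0,0,-1],
    [-0.169,0,0.605,0,0,0,-1]
  ]
}}

```text
t: 12.6
tool_pos: [0.4061, 0.0213, 0.0494]
orientation: [-3.114, 0.025, -0.411]
force: [-0.0, -0.5, -1.1]
opening: 0.0554
```

```bash
python3 -c "
from h import *
goal((.405,.021,.0465),-1,15)"
```

```text
t 12.6 tcp [0.4061 0.0213 0.0494] open 0.0554 F [-0.  -0.5 -1.1]
shift [-0.018  0.003  0.025] turn [-0.0009 -0.0002  0.0003] calls 1 share each [-0.018  0.003  0.025] [-0.0009 -0.0002  0.0003]
```

Good. I'll lower the last 3 mm, release and rise.

>>> {"op": "move_arm", "data": {
  "series": [
    [-0.018,0,0.025,0,0,0,-1],
    [-0.018,0,0.025,0,0,0,-1],
    [-0.018,0,0.025,0,0,0,0.7],
    [-0.018,0,0.025,0,0,0,0.7],
    [-0.018,0,0.025,0,0,0,0.7],
    [0.05,0,-0.2,0,0,0,0.7],
    [0.13,0,-0.5,0,0,0,0.7],
    [0.26,0,-0.97,0,0,0,0.7]
  ]
}}

```text
t: 13.4
tool_pos: [0.4028, 0.0216, 0.1463]
orientation: [-3.115, 0.025, -0.399]
force: [1.9, -0.1, -0.2]
opening: 0.0794
```

```bash
python3 - <<'E'
from h import *
goal((.405,.0205,.21),-1,15); snap('wrist','w8')
E
```

```text
t 13.4 tcp [0.4028 0.0216 0.1463] open 0.0794 F [ 1.9 -0.1 -0.2]
shift [ 0.182  0.008 -0.611] turn [-0.0012  0.0022  0.0003] calls 1 share each [ 0.182  0.008 -0.611] [-0.0012  0.0022  0.0003]
```

View pics/w8.png

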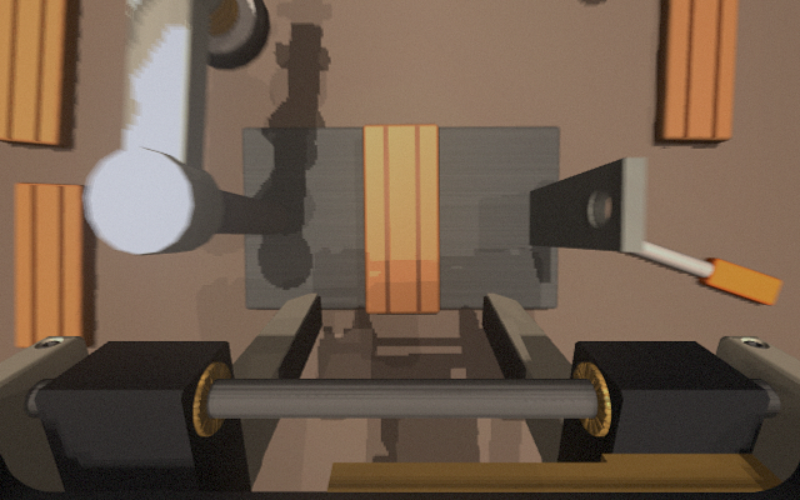

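>>> {"op": "move_arm", "data": {
  "series": [
    [0.1,0,-0.4,0,0,0,1],
    [0.2,0.2,-0.65,0,0,0,1],
    [0.4,0.6,-0.65,0,0,0,1],
    [0.55,0.95,-0.65,0,0,0.004,1]
  ]
}}

```text
t: 13.85
tool_pos: [0.4416, -0.076, 0.227]
orientation: [-3.113, 0.042, -0.414]
force: [-1.1, 0.7, 0.2]
opening: 0.0931
```

>>> {"op": "move_arm", "data": {
  "series": [
    [0.27,0.45,0,0,0,0,1],
    [0.55,0.95,0,0,0,0,1],
    [0.55,0.95,0,0,0,0,1]
  ]
}}

```text
t: 14.15
tool_pos: [0.4917, -0.1753, 0.238]
orientation: [-3.114, 0.05, -0.407]
force: [-0.3, 1.3, 0.2]
opening: 0.0932
```

```bash
python3 - <<'E'
from h import *
goal((.5365,-.2255,.12),-1.8,15)
E
```

```text
t 14.15 tcp [ 0.4917 -0.1753  0.238 ] open 0.0932 F [-0.3  1.3  0.2]
shift [0.146 0.494 1.257] turn [-0.0016  0.0006 -0.0004] calls 2 share each [0.073 0.247 0.629] [-0.0008  0.0003 -0.0002]
```

>>> {"op": "move_arm", "data": {
  "series": [
    [0.1,0.3,0.1,0,0,0,1],
    [0.15,0.494,0.4,0,0,0,1],
    [0.15,0.494,0.8,0,0,0,1],
    [0.15,0.494,0.99,0,0,0,1],
    [0.15,0.494,0.99,0,0,0,1]
  ]
}}

```text
t: 14.65
tool_pos: [0.527, -0.219, 0.1418]
orientation: [-3.11, 0.045, -0.397]
force: [0.1, 0.8, -1.0]
opening: 0.0932
```

```bash
python3 - <<'E'
from h import *; from seg3 import rects
pose(); c=snap('wrist','w9')
rects(c,.016,[(270,30,380,300)],thr=105)
goal((.5365,-.2255,.009),-1.8,15)
E
```

```text
t 14.65 tcp [ 0.527  -0.219   0.1418] yaw -1.71 tilt 14.57 z [ 0.252  0.003 -0.968] open 0.0932 F [ 0.1  0.8 -1. ]
px [330. 175.] 5613 c [ 584.3 -226. ] size [ 53.8 136.8] ang 88.0 [[515.0, -251.0], [652.0, -255.0], [654.0, -201.0], [517.0, -197.0]]
t 14.7 tcp [ 0.528  -0.2197  0.1445] open 0.0931 F [0.4 0.2 0.8]
shift [-0.261  0.066  1.332] turn [-0.0028  0.0015  0.0007] calls 2 share each [-0.13   0.033  0.666] [-0.0014  0.0008  0.0003]
```

View pics/w9.png

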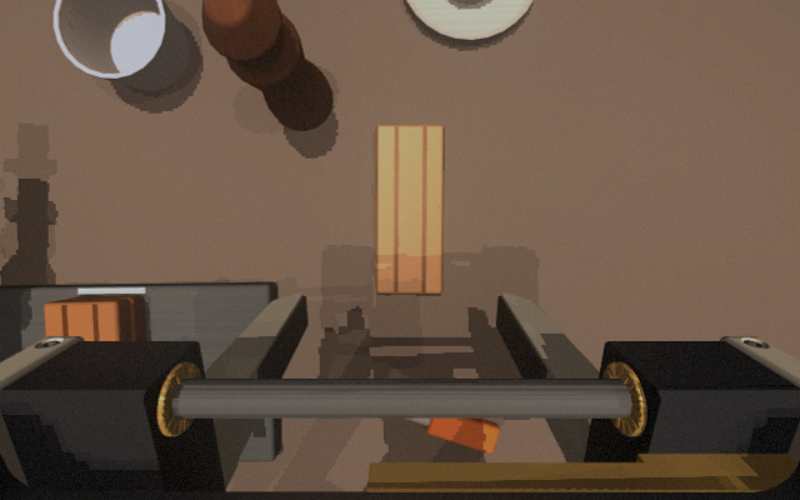

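>>> {"op": "move_arm", "data": {
  "series": [
    [-0.05,0.05,0.3,0,0,0,1],
    [-0.1,0.05,0.6,0,0,0,1],
    [-0.14,0.05,0.75,0,0,0,1],
    [-0.14,0.05,0.75,0,0,0,1]
  ]
}}

```text
t: 15.1
tool_pos: [0.5338, -0.2247, 0.0693]
orientation: [-3.111, 0.044, -0.404]
force: [-0.2, 0.1, 0.4]
opening: 0.0933
```

```bash
python3 - <<'E'
from h import *
goal((.537,-.2244,.008),-1.8,15)
E
```

```text
t 15.1 tcp [ 0.5338 -0.2247  0.0693] open 0.0933 F [-0.2  0.1  0.4]
shift [-0.126  0.     0.601] turn [-0.0026  0.0011  0.0007] calls 1 share each [-0.126  0.     0.601] [-0.0026  0.0011  0.0007]
```

>>> {"op": "move_arm", "data": {
  "series": [
    [-0.06,0,0.3,0,0,0,1],
    [-0.12,0,0.55,0,0,0,1],
    [-0.126,0,0.6,0,0,0,1],
    [-0.126,0,0.6,0,0,0,1]
  ]
}}

```text
t: 15.5
tool_pos: [0.5385, -0.2255, 0.0101]
orientation: [-3.112, 0.044, -0.408]
force: [0.3, 0.3, -0.0]
opening: 0.093
```

>>> {"op": "move_arm", "data": {
  "series": [
    [0,0,0,0,0,0,-1],
    [0,0,0,0,0,0,-1],
    [0,0,0,0,0,0,-1],
    [0,0,0,0,0,0,-1],
    [0,0,0,0,0,0,-1]
  ]
}}

```text
t: 16.0
tool_pos: [0.5381, -0.2254, 0.0092]
orientation: [-3.112, 0.044, -0.408]
force: [-0.2, 0.4, 0.4]
opening: 0.0572
```

>>> {"op": "move_arm", "data": {
  "series": [
    [0.06,0,-0.2,0,0,0,-1],
    [0.13,0,-0.5,0,0,0,-1],
    [0.24,0,-0.9,0,0,0,-1],
    [0.24,0,-0.95,0,0,0,-1]
  ]
}}

```text
t: 16.4
tool_pos: [0.5398, -0.2279, 0.1132]
orientation: [3.111, -0.044, 0.419]
force: [0.0, -1.2, 0.1]
opening: 0.0553
```

```bash
python3 - <<'E'
from h import *
goal((.407,.021,.21),-1,15)
E
```

```text
t 16.4 tcp [ 0.5398 -0.2279  0.1132] open 0.0553 F [ 0.  -1.2  0.1]
shift [-1.092 -2.452 -1.299] turn [ 0.0004 -0.002  -0.0033] calls 3 share each [-0.364 -0.817 -0.433] [ 0.0001 -0.0007 -0.0011]
```

>>> {"op": "move_arm", "data": {
  "series": [
    [-0.1,0,-0.3,0,0,0,-1],
    [-0.25,-0.2,-0.6,0,0,0,-1],
    [-0.45,-0.5,-0.8,0,0,0,-1],
    [-0.6,-0.8,-0.8,0,0,0,-1]
  ]
}}

```text
t: 16.8
tool_pos: [0.4604, -0.1444, 0.1717]
orientation: [-3.114, 0.046, -0.413]
force: [0.4, 0.4, -0.4]
opening: 0.0554
```

>>> {"op": "move_arm", "data": {
  "series": [
    [-0.1,-0.3,-0.15,0,0,0,-1],
    [-0.2,-0.6,-0.3,0,0,0,-1],
    [-0.3,-0.9,-0.4,0,0,0,-1]
  ]
}}

```text
t: 17.1
tool_pos: [0.4228, -0.0523, 0.2008]
orientation: [-3.112, 0.045, -0.408]
force: [0.0, -0.4, -0.8]
opening: 0.0552
```

```bash
python3 - <<'E'
from h import *
goal((.407,.021,.21),-1,15)
E
```

```text
t 17.1 tcp [ 0.4228 -0.0523  0.2008] open 0.0552 F [ 0.  -0.4 -0.8]
shift [-0.15  -0.729 -0.13 ] turn [-0.001   0.0004 -0.0038] calls 1 share each [-0.15  -0.729 -0.13 ] [-0.001   0.0004 -0.0038]
```

>>> {"op": "move_arm", "data": {
  "series": [
    [-0.05,-0.25,-0.05,0,0,0,-1],
    [-0.1,-0.5,-0.1,0,0,-0.0038,-1],
    [-0.15,-0.73,-0.1,0,0,-0.0038,-1],
    [-0.15,-0.73,-0.1,0,0,-0.0038,-1],
    [-0.15,-0.73,-0.1,0,0,-0.0038,-1]
  ]
}}

```text
t: 17.6
tool_pos: [0.4083, 0.0205, 0.2063]
orientation: [-3.114, 0.023, -0.407]
force: [-0.8, -0.7, -0.8]
opening: 0.0552
```

```bash
python3 held.py w10;  python3 -c "
from h import *
goal((.407,.021,.12),-1,15)"
```

```text
bbox px [  274    51    94   235 21544]
held c [455.9  20.8] [ 54.4 137. ] 89.5
t 17.65 tcp [0.4084 0.0199 0.2064] yaw -0.93 tilt 14.87 z [ 0.257 -0.001 -0.967] open 0.0553 F [-0.2 -0.7 -0.9]
t 17.65 tcp [0.4084 0.0199 0.2064] open 0.0553 F [-0.2 -0.7 -0.9]
shift [-0.235 -0.008  0.832] turn [-0.001   0.0007  0.0004] calls 1 share each [-0.235 -0.008  0.832] [-0.001   0.0007  0.0004]
```

>>> {"op": "move_arm", "data": {
  "series": [
    [-0.09,-0.01,0.3,0,0,0,-1],
    [-0.17,-0.012,0.6,0,0,0,-1],
    [-0.25,-0.012,0.83,0,0,0,-1],
    [-0.25,-0.012,0.83,0,0,0,-1],
    [-0.25,-0.012,0.83,0,0,0,-1]
  ]
}}

```text
t: 18.15
tool_pos: [0.4056, 0.0209, 0.1204]
orientation: [-3.114, 0.028, -0.406]
force: [-0.0, -0.8, -0.7]
opening: 0.0549
```

```bash
python3 -c "
from h import *
goal((.405,.0212,.0635),-1,15)"
```

```text
t 18.15 tcp [0.4056 0.0209 0.1204] open 0.0549 F [-0.  -0.8 -0.7]
shift [-0.152 -0.001  0.548] turn [-0.0009  0.0008 -0.0003] calls 1 share each [-0.152 -0.001  0.548] [-0.0009  0.0008 -0.0003]
```

>>> {"op": "move_arm", "data": {
  "series": [
    [-0.07,0,0.25,0,0,0,-1],
    [-0.12,0,0.42,0,0,0,-1],
    [-0.145,0,0.52,0,0,0,-1],
    [-0.155,0,0.55,0,0,0,-1],
    [-0.155,0,0.55,0,0,0,-1],
    [-0.155,0,0.55,0,0,0,-1]
  ]
}}

```text
t: 18.75
tool_pos: [0.4059, 0.0217, 0.0646]
orientation: [-3.114, 0.026, -0.41]
force: [0.1, -0.7, -1.1]
opening: 0.055
```

```bash
python3 -c "
from h import *
goal((.405,.0212,.0625),-1,15)"
```

```text
t 18.75 tcp [0.4059 0.0217 0.0646] open 0.055 F [ 0.1 -0.7 -1.1]
shift [-0.014  0.005  0.018] turn [-0.001  -0.0001  0.0001] calls 1 share each [-0.014  0.005  0.018] [-0.001  -0.0001  0.0001]
```

>>> {"op": "move_arm", "data": {
  "series": [
    [-0.014,0,0.02,0,0,0,-1],
    [-0.014,0,0.02,0,0,0,-1],
    [-0.014,0,0.02,0,0,0,0.7],
    [-0.014,0,0.02,0,0,0,0.7],
    [-0.014,0,0.02,0,0,0,0.7],
    [0.05,0,-0.2,0,0,0,0.7],
    [0.13,0,-0.5,0,0,0,0.7],
    [0.26,0,-0.97,0,0,0,0.7]
  ]
}}

```text
t: 19.55
tool_pos: [0.4027, 0.0218, 0.1614]
orientation: [-3.115, 0.026, -0.398]
force: [1.0, 1.4, -0.3]
opening: 0.0789
```

```bash
python3 - <<'E'
from h import *
goal((.37,.32,.21),-3.2,15); snap('wrist','w11')
E
```

```text
t 19.55 tcp [0.4027 0.0218 0.1614] open 0.0789 F [ 1.   1.4 -0.3]
shift [-0.244 -2.978 -0.554] turn [-0.0043  0.0025  0.0119] calls 3 share each [-0.081 -0.993 -0.185] [-0.0014  0.0008  0.004 ]
```

View pics/w11.png

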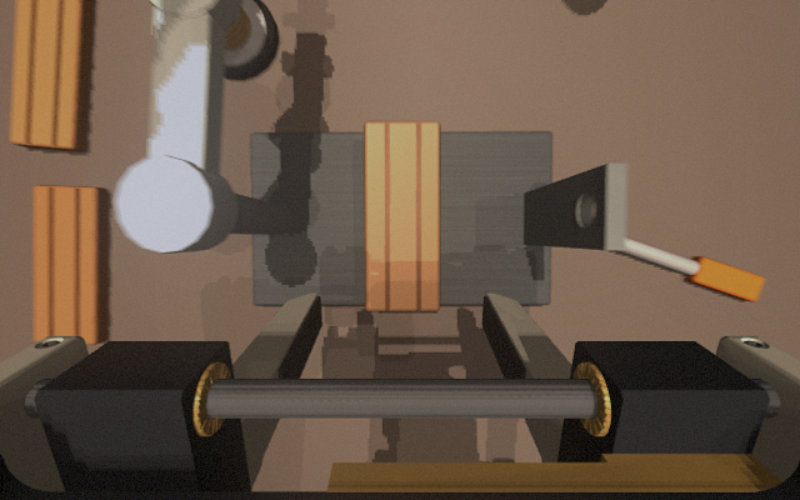

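>>> {"op": "move_arm", "data": {
  "series": [
    [0.1,0,-0.4,0,0,0,1],
    [0.1,-0.2,-0.6,0,0,0,1],
    [0.05,-0.6,-0.6,0,0,0,1],
    [0,-0.99,-0.6,0,0,0.01,1]
  ]
}}

```text
t: 20.0
tool_pos: [0.3918, 0.1214, 0.2232]
orientation: [-3.108, 0.079, -0.412]
force: [0.5, 0.4, 0.1]
opening: 0.093
```

>>> {"op": "move_arm", "data": {
  "series": [
    [-0.05,-0.45,0,0,0,0,1],
    [-0.15,-0.95,0,0,0,0,1],
    [-0.15,-0.95,0,0,0,0,1]
  ]
}}

```text
t: 20.3
tool_pos: [0.3787, 0.2222, 0.2182]
orientation: [-3.107, 0.061, -0.404]
force: [-0.2, -0.2, -0.8]
opening: 0.0931
```

>>> {"op": "move_arm", "data": {
  "series": [
    [-0.05,-0.45,0.1,0,0,0,1],
    [-0.15,-0.95,0.4,0,0,0,1],
    [-0.15,-0.95,0.6,0,0,0,1],
    [-0.15,-0.95,0.6,0,0,0,1]
  ]
}}

```text
t: 20.7
tool_pos: [0.3844, 0.311, 0.1537]
orientation: [-3.115, 0.071, -0.398]
force: [-0.4, -0.6, 0.2]
opening: 0.093
```

```bash
python3 - <<'E'
from h import *; from seg3 import rects
pose(); c=snap('wrist','w12')
rects(c,.016,[(270,30,380,300)],thr=105)
goal((.3705,.3205,.07),-3.2,15)
E
```

```text
t 20.7 tcp [0.3844 0.311  0.1537] yaw -2.64 tilt 14.57 z [ 0.252 -0.006 -0.968] open 0.093 F [-0.4 -0.6  0.2]
px [315. 200.] 4867 c [417.4 317.7] size [ 53.7 136.5] ang 87.2 [[348.0, 294.0], [484.0, 288.0], [487.0, 341.0], [351.0, 348.0]]
t 20.75 tcp [0.3853 0.3106 0.156 ] open 0.0931 F [0.2 0.  0.2]
shift [-0.365 -0.086  0.794] turn [-0.003   0.0018  0.0025] calls 1 share each [-0.365 -0.086  0.794] [-0.003   0.0018  0.0025]
```

View pics/w12.png

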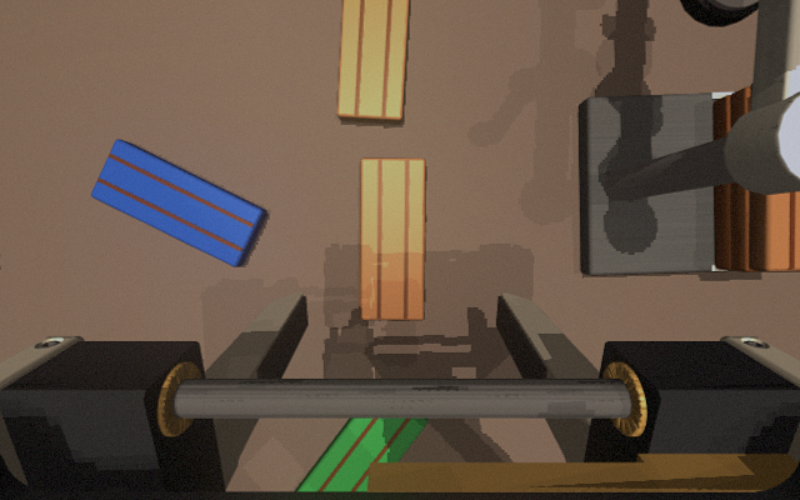

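```bash
python3 - <<'E'
from h import *
c=dict(np.load('pics/w12.npz'))
for p in[(265,212),(240,265),(118,140),(427,420),(360,420)]: print(onz(c,(p[0]/1.25,p[1]/1.25),.016).round(3))
E
```

```text
[0.446 0.427 0.016]
[0.402 0.451 0.016]
[0.513 0.549 0.016]
[0.259 0.296 0.016]
[0.261 0.354 0.016]
```

>>> {"op": "move_arm", "data": {
  "series": [
    [-0.15,-0.08,0.3,0,0,0,1],
    [-0.28,-0.08,0.6,0,0,0,1],
    [-0.36,-0.08,0.75,0,0,0.0025,1],
    [-0.36,-0.08,0.79,0,0,0.0025,1],
    [-0.36,-0.08,0.79,0,0,0.0025,1]
  ]
}}

```text
t: 21.25
tool_pos: [0.3735, 0.3208, 0.074]
orientation: [-3.107, 0.088, -0.408]
force: [0.4, -0.1, 0.6]
opening: 0.0929
```

```bash
python3 - <<'E'
from h import *
goal((.3705,.320,.008),-2.9,15)
E
```

```text
t 21.25 tcp [0.3735 0.3208 0.074 ] open 0.0929 F [ 0.4 -0.1  0.6]
shift [-0.198  0.019  0.63 ] turn [-0.0038  0.0003 -0.0025] calls 1 share each [-0.198  0.019  0.63 ] [-0.0038  0.0003 -0.0025]
```

Both decoys are clear of the fingers. I'll descend, grip and lift.

>>> {"op": "move_arm", "data": {
  "series": [
    [-0.1,0.02,0.3,0,0,-0.0025,1],
    [-0.18,0.02,0.57,0,0,-0.0025,1],
    [-0.198,0.02,0.63,0,0,-0.0025,1],
    [-0.198,0.02,0.63,0,0,-0.0025,1]
  ]
}}

```text
t: 21.65
tool_pos: [0.37, 0.3202, 0.0075]
orientation: [-3.11, 0.075, -0.407]
force: [0.3, 0.2, 0.1]
opening: 0.093
```

>>> {"op": "move_arm", "data": {
  "series": [
    [0,0,0,0,0,0,-1],
    [0,0,0,0,0,0,-1],
    [0,0,0,0,0,0,-1],
    [0,0,0,0,0,0,-1],
    [0,0,0,0,0,0,-1],
    [0,0,0,0,0,0,-1]
  ]
}}

```text
t: 22.25
tool_pos: [0.3696, 0.3206, 0.0071]
orientation: [-3.109, 0.074, -0.407]
force: [-2.1, -0.8, 3.6]
opening: 0.0554
```

>>> {"op": "move_arm", "data": {
  "series": [
    [0.06,0,-0.2,0,0,0,-1],
    [0.13,0,-0.5,0,0,0,-1],
    [0.22,0,-0.85,0,0,0,-1],
    [0.26,0,-0.99,0,0,0,-1]
  ]
}}

```text
t: 22.65
tool_pos: [0.3703, 0.3204, 0.1127]
orientation: [-3.106, 0.075, -0.411]
force: [0.3, -0.3, -0.7]
opening: 0.0555
```

>>> {"op": "move_arm", "data": {
  "series": [
    [0.06,0,-0.25,0,0,0,-1],
    [0.13,0,-0.55,0,0,0,-1],
    [0.22,0,-0.85,0,0,0,-1],
    [0.26,0,-0.99,0,0,0,-1]
  ]
}}

```text
t: 23.05
tool_pos: [0.3696, 0.3189, 0.2146]
orientation: [-3.106, 0.075, -0.411]
force: [0.5, 0.1, -0.7]
opening: 0.0553
```

```bash
python3 held.py w13; python3 - <<'E'
from h import *
goal((.405,.0212,.32),-1,15)
E
```

```text
bbox px [  274     0    96   286 23756]
held c [431.5 316.7] [ 55.2 164.8] 87.4
t 23.1 tcp [0.3702 0.3194 0.2161] yaw -2.9 tilt 15.16 z [ 0.262  0.002 -0.965] open 0.0557 F [0.6 0.7 2.2]
t 23.1 tcp [0.3702 0.3194 0.2161] open 0.0557 F [0.6 0.7 2.2]
shift [ 0.752  2.946 -0.919] turn [-0.0022 -0.0008 -0.0102] calls 3 share each [ 0.251  0.982 -0.306] [-0.0007 -0.0003 -0.0034]
```

>>> {"op": "move_arm", "data": {
  "series": [
    [0.15,0.1,-0.4,0,0,0,-1],
    [0.25,0.3,-0.8,0,0,-0.003,-1],
    [0.25,0.6,-0.95,0,0,-0.006,-1],
    [0.25,0.95,-0.95,0,0,-0.01,-1]
  ]
}}

```text
t: 23.5
tool_pos: [0.3644, 0.2223, 0.3104]
orientation: [-3.112, 0.023, -0.411]
force: [0.4, -0.2, -1.4]
opening: 0.0555
```

>>> {"op": "move_arm", "data": {
  "series": [
    [0.08,0.33,0,0,0,0,-1],
    [0.16,0.66,0,0,0,0,-1],
    [0.22,0.98,0,0,0,0,-1]
  ]
}}

```text
t: 23.8
tool_pos: [0.3835, 0.1226, 0.3123]
orientation: [-3.115, 0.025, -0.405]
force: [1.0, -0.4, -0.6]
opening: 0.0556
```

>>> {"op": "move_arm", "data": {
  "series": [
    [0.05,0.33,0,0,0,0,-1],
    [0.1,0.66,0,0,0,0,-1],
    [0.15,0.95,0,0,0,0,-1],
    [0.15,0.95,0,0,0,0,-1]
  ]
}}

```text
t: 24.2
tool_pos: [0.3966, 0.0253, 0.3158]
orientation: [3.115, -0.034, 0.404]
force: [-1.4, 0.5, -0.4]
opening: 0.0553
```

```bash
python3 held.py w14; python3 - <<'E'
from h import *
goal((.405,.0212,.22),-1,15)
E
```

```text
bbox px [  273    47    96   240 22450]
held c [445.   25.3] [ 55.6 139.6] 89.1
t 24.25 tcp [0.3965 0.0269 0.3159] yaw -1.26 tilt 14.78 z [ 0.255 -0.002 -0.967] open 0.0556 F [-0.5  0.6 -0.5]
t 24.25 tcp [0.3965 0.0269 0.3159] open 0.0556 F [-0.5  0.6 -0.5]
shift [-0.161  0.058  0.949] turn [-0.0007  0.0012 -0.0014] calls 1 share each [-0.161  0.058  0.949] [-0.0007  0.0012 -0.0014]
```

View pics/w14.png

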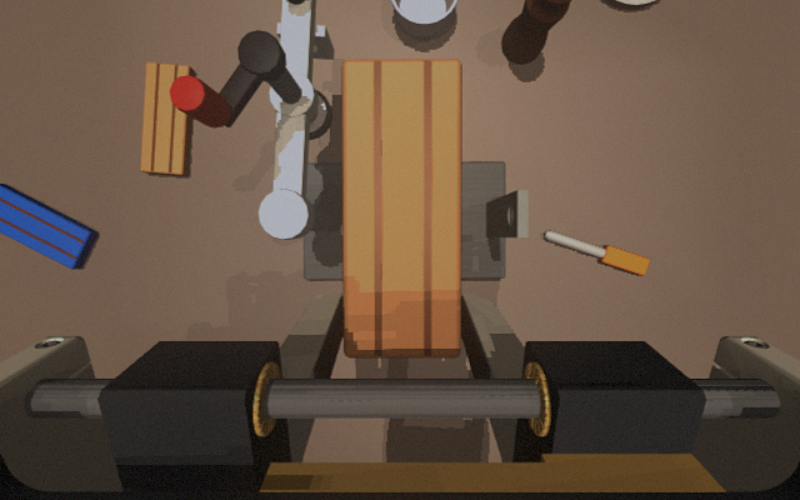

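>>> {"op": "move_arm", "data": {
  "series": [
    [-0.05,0.03,0.3,0,0,0,-1],
    [-0.1,0.035,0.6,0,0,0,-1],
    [-0.17,0.035,0.95,0,0,0,-1],
    [-0.17,0.035,0.95,0,0,0,-1]
  ]
}}

```text
t: 24.65
tool_pos: [0.4013, 0.0267, 0.2145]
orientation: [-3.115, 0.024, -0.391]
force: [-0.6, -0.3, -0.8]
opening: 0.0556
```

```bash
python3 held.py w15; python3 - <<'E'
from h import *
goal((.404,.0225,.13),-1,15)
E
```

```text
bbox px [  273    47    96   239 22509]
held c [449.4  27. ] [ 54.4 135.8] 89.6
t 24.7 tcp [0.4026 0.0265 0.2181] yaw -0.9 tilt 14.55 z [ 0.251 -0.    -0.968] open 0.0555 F [-0.4  0.9 -0.2]
t 24.7 tcp [0.4026 0.0265 0.2181] open 0.0555 F [-0.4  0.9 -0.2]
shift [-0.208  0.043  0.857] turn [-0.0014  0.0025  0.0005] calls 1 share each [-0.208  0.043  0.857] [-0.0014  0.0025  0.0005]
```

>>> {"op": "move_arm", "data": {
  "series": [
    [-0.07,0.03,0.3,0,0,0,-1],
    [-0.13,0.05,0.6,0,0,0,-1],
    [-0.2,0.05,0.86,0,0.002,0,-1],
    [-0.2,0.05,0.86,0,0.002,0,-1],
    [-0.2,0.05,0.86,0,0.002,0,-1]
  ]
}}

```text
t: 25.2
tool_pos: [0.4081, 0.0209, 0.1352]
orientation: [-3.112, 0.025, -0.419]
force: [0.9, -0.9, -0.8]
opening: 0.0552
```

```bash
python3 - <<'E'
from h import *
goal((.4055,.0218,.0775),-1,15)
E
```

```text
t 25.2 tcp [0.4081 0.0209 0.1352] open 0.0552 F [ 0.9 -0.9 -0.8]
shift [-0.178 -0.007  0.55 ] turn [-0.0011 -0.0019  0.0004] calls 1 share each [-0.178 -0.007  0.55 ] [-0.0011 -0.0019  0.0004]
```

>>> {"op": "move_arm", "data": {
  "series": [
    [-0.08,0,0.25,0,0,0,-1],
    [-0.14,0,0.42,0,0,0,-1],
    [-0.17,0,0.52,0,-0.002,0,-1],
    [-0.178,0,0.55,0,-0.002,0,-1],
    [-0.178,0,0.55,0,-0.002,0,-1],
    [-0.178,0,0.55,0,-0.002,0,-1]
  ]
}}

```text
t: 25.8
tool_pos: [0.4057, 0.0207, 0.077]
orientation: [-3.114, 0.026, -0.411]
force: [-0.2, 1.2, -1.0]
opening: 0.0552
```

```bash
python3 -c "
from h import *
goal((.405,.0218,.0765),-1,15)"
```

```text
t 25.8 tcp [0.4057 0.0207 0.077 ] open 0.0552 F [-0.2  1.2 -1. ]
shift [-0.008 -0.011  0.003] turn [-0.001  -0.0001  0.0002] calls 1 share each [-0.008 -0.011  0.003] [-0.001  -0.0001  0.0002]
```

>>> {"op": "move_arm", "data": {
  "series": [
    [-0.008,-0.011,0.003,0,0,0,-1],
    [-0.008,-0.011,0.003,0,0,0,-1],
    [-0.008,-0.011,0.003,0,0,0,0.7],
    [-0.008,-0.011,0.003,0,0,0,0.7],
    [-0.008,-0.011,0.003,0,0,0,0.7],
    [0.05,0,-0.2,0,0,0,0.7],
    [0.13,0,-0.5,0,0,0,0.7],
    [0.26,0,-0.97,0,0,0,0.7]
  ]
}}

```text
t: 26.6
tool_pos: [0.4027, 0.0205, 0.1739]
orientation: [-3.115, 0.026, -0.399]
force: [0.5, 0.4, 0.9]
opening: 0.079
```

```bash
python3 - <<'E'
from h import *
goal((.54,.33,.26),-6,15); snap('wrist','w16')
E
```

```text
t 26.6 tcp [0.4027 0.0205 0.1739] open 0.079 F [0.5 0.4 0.9]
shift [ 1.494 -3.12  -0.49 ] turn [-0.0082  0.0023  0.0269] calls 4 share each [ 0.373 -0.78  -0.122] [-0.0021  0.0006  0.0067]
```

View pics/w16.png

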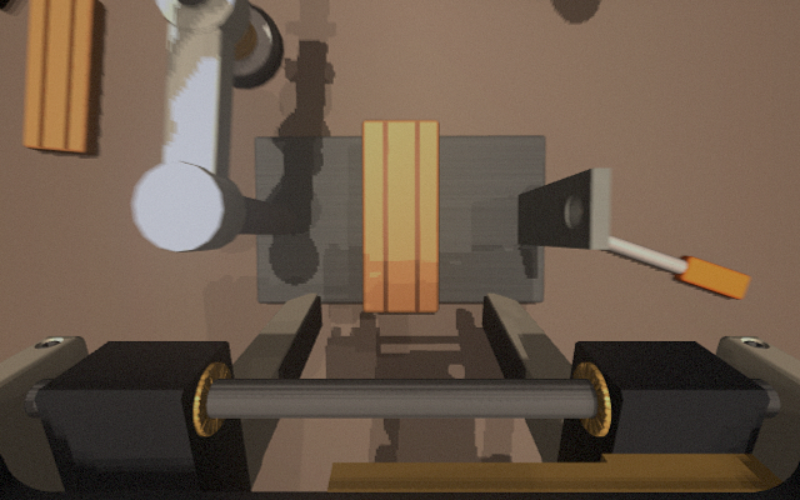

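>>> {"op": "move_arm", "data": {
  "series": [
    [0.1,0,-0.4,0,0,0,1],
    [0.1,-0.2,-0.6,0,0,0,1],
    [0.05,-0.6,-0.6,0,0,0,1],
    [0,-0.99,-0.6,0,0,0.01,1]
  ]
}}

```text
t: 27.05
tool_pos: [0.3917, 0.1202, 0.2357]
orientation: [-3.108, 0.079, -0.412]
force: [0.2, -0.1, -0.7]
opening: 0.0927
```

>>> {"op": "move_arm", "data": {
  "series": [
    [0,-0.45,0,0,0,0,1],
    [0,-0.99,0,0,0,0.01,1],
    [0,-0.99,0,0,0,0.015,1]
  ]
}}

```text
t: 27.35
tool_pos: [0.3944, 0.2236, 0.2345]
orientation: [-3.099, 0.139, -0.404]
force: [-0.4, -0.5, -0.4]
opening: 0.0929
```

>>> {"op": "move_arm", "data": {
  "series": [
    [0.1,-0.45,0,0,0,0,1],
    [0.4,-0.99,0,0,0,0,1],
    [0.8,-0.99,0.2,0,0,0,1],
    [0.9,-0.99,0.4,0,0,0,1]
  ]
}}

```text
t: 27.75
tool_pos: [0.5053, 0.3099, 0.2228]
orientation: [-3.099, 0.145, -0.41]
force: [-0.0, -0.7, 0.6]
opening: 0.0929
```

```bash
python3 - <<'E'
from h import *
goal((.5423,.331,.13),-6,15)
E
```

```text
t 27.75 tcp [0.5053 0.3099 0.2228] open 0.0929 F [-0.  -0.7  0.6]
shift [ 0.096 -0.221  0.992] turn [-0.0087 -0.0001  0.0024] calls 1 share each [ 0.096 -0.221  0.992] [-0.0087 -0.0001  0.0024]
```

>>> {"op": "move_arm", "data": {
  "series": [
    [0.1,-0.22,0.3,-0.0087,0,0.0024,1],
    [0.1,-0.22,0.7,-0.0087,0,0.0024,1],
    [0.1,-0.22,0.99,-0.0087,0,0.0024,1],
    [0.1,-0.22,0.99,-0.0087,0,0.0024,1]
  ]
}}

```text
t: 28.15
tool_pos: [0.5364, 0.3265, 0.1232]
orientation: [3.092, -0.165, 0.391]
force: [-1.0, -1.1, -0.2]
opening: 0.0929
```

```bash
python3 - <<'E'
from h import *; from seg3 import rects
pose(); c=snap('wrist','w17')
rects(c,.016,[(270,30,380,300)],thr=100)
goal((.5423,.331,.008),-6,15)
E
```

```text
t 28.15 tcp [0.5364 0.3265 0.1232] yaw -6.05 tilt 14.3 z [ 0.247 -0.034 -0.968] open 0.0929 F [-1.  -1.1 -0.2]
px [317. 181.] 5566 c [591.  326.3] size [ 53.9 136.9] ang 84.1 [[520.0, 307.0], [656.0, 292.0], [662.0, 346.0], [526.0, 360.0]]
t 28.2 tcp [0.5374 0.3274 0.1265] open 0.0935 F [ 0.8 -0.   1.4]
shift [-0.255 -0.047  1.158] turn [ 0.0017  0.0023 -0.0004] calls 2 share each [-0.128 -0.023  0.579] [ 0.0008  0.0011 -0.0002]
```

View pics/w17.png

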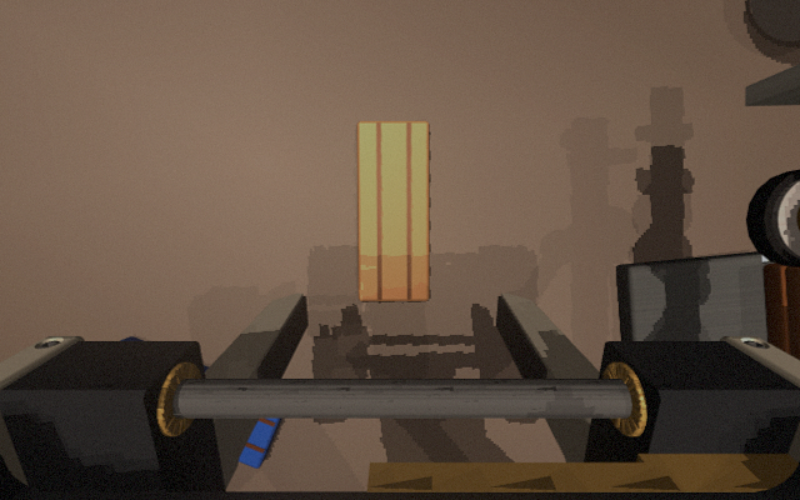

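>>> {"op": "move_arm", "data": {
  "series": [
    [-0.05,-0.04,0.3,0,0,0,1],
    [-0.1,-0.045,0.55,0,0.002,0,1],
    [-0.1,-0.045,0.6,0,0.002,0,1],
    [-0.1,-0.045,0.6,0,0.002,0,1]
  ]
}}

```text
t: 28.6
tool_pos: [0.5451, 0.3329, 0.07]
orientation: [3.095, -0.165, 0.414]
force: [-0.6, 0.5, 1.0]
opening: 0.0931
```

```bash
python3 - <<'E'
from h import *
goal((.5445,.3311,.008),-6,15)
E
```

```text
t 28.6 tcp [0.5451 0.3329 0.07  ] open 0.0931 F [-0.6  0.5  1. ]
shift [-0.167  0.018  0.597] turn [ 0.0005 -0.0013 -0.0005] calls 1 share each [-0.167  0.018  0.597] [ 0.0005 -0.0013 -0.0005]
```

>>> {"op": "move_arm", "data": {
  "series": [
    [-0.08,0.02,0.3,0,0,0,1],
    [-0.15,0.02,0.55,0,0,0,1],
    [-0.167,0.02,0.6,0,0,0,1],
    [-0.167,0.02,0.6,0,0,0,1]
  ]
}}

```text
t: 29.0
tool_pos: [0.5446, 0.3311, 0.0076]
orientation: [3.095, -0.164, 0.413]
force: [-0.2, 0.2, -0.3]
opening: 0.0929
```

>>> {"op": "move_arm", "data": {
  "series": [
    [0,0,0,0,0,0,-1],
    [0,0,0,0,0,0,-1],
    [0,0,0,0,0,0,-1],
    [0,0,0,0,0,0,-1],
    [0,0,0,0,0,0,-1],
    [0,0,0,0,0,0,-1]
  ]
}}

```text
t: 29.6
tool_pos: [0.5443, 0.331, 0.0068]
orientation: [3.095, -0.164, 0.413]
force: [-0.9, -1.4, 2.3]
opening: 0.0555
```

>>> {"op": "move_arm", "data": {
  "series": [
    [0.06,0,-0.2,0,0,0,-1],
    [0.13,0,-0.5,0,0,0,-1],
    [0.22,0,-0.85,0,0,0,-1],
    [0.26,0,-0.99,0,0,0,-1]
  ]
}}

```text
t: 30.0
tool_pos: [0.545, 0.3322, 0.1128]
orientation: [3.096, -0.165, 0.42]
force: [1.2, 0.5, -0.1]
opening: 0.0557
```

>>> {"op": "move_arm", "data": {
  "series": [
    [0.06,0,-0.25,0,0,0,-1],
    [0.13,0,-0.55,0,0,0,-1],
    [0.22,0,-0.85,0,0,0,-1],
    [0.26,0,-0.99,0,0,0,-1]
  ]
}}

```text
t: 30.4
tool_pos: [0.5436, 0.332, 0.2139]
orientation: [3.096, -0.165, 0.418]
force: [1.3, 0.1, -0.4]
opening: 0.0552
```

```bash
python3 - <<'E'
from h import *
goal((.405,.0218,.325),-1,15)
E
```

```text
t 30.4 tcp [0.5436 0.332  0.2139] open 0.0552 F [ 1.3  0.1 -0.4]
shift [-0.716  3.23  -1.351] turn [ 0.0072 -0.0021 -0.0274] calls 4 share each [-0.179  0.808 -0.338] [ 0.0018 -0.0005 -0.0069]
```

>>> {"op": "move_arm", "data": {
  "series": [
    [-0.05,0,-0.4,0,0,0,-1],
    [-0.1,0.2,-0.8,0,0,-0.007,-1],
    [-0.2,0.5,-0.95,0,0,-0.014,-1],
    [-0.4,0.8,-0.95,0,0,-0.0274,-1]
  ]
}}

```text
t: 30.8
tool_pos: [0.4718, 0.2587, 0.2952]
orientation: [3.089, -0.029, 0.417]
force: [0.1, -1.0, -0.1]
opening: 0.0553
```

```bash
python3 - <<'E'
from h import *
goal((.405,.0218,.325),-1,15)
E
```

```text
t 30.8 tcp [0.4718 0.2587 0.2952] open 0.0553 F [ 0.1 -1.  -0.1]
shift [-0.528  2.389 -0.4  ] turn [ 0.0071 -0.0022  0.0004] calls 3 share each [-0.176  0.796 -0.133] [ 0.0024 -0.0007  0.0001]
```

>>> {"op": "move_arm", "data": {
  "series": [
    [-0.1,0.1,-0.2,0,0,0,-1],
    [-0.2,0.4,-0.4,0,0,0,-1],
    [-0.3,0.7,-0.4,0.007,0,0,-1],
    [-0.35,0.9,-0.4,0.007,0,0,-1]
  ]
}}

```text
t: 31.2
tool_pos: [0.424, 0.1692, 0.3235]
orientation: [3.11, -0.027, 0.414]
force: [-0.3, 0.1, -0.4]
opening: 0.0554
```

>>> {"op": "move_arm", "data": {
  "series": [
    [-0.04,0.33,0,0,0,0,-1],
    [-0.08,0.66,0,0,0,0,-1],
    [-0.12,0.98,0,0,0,0,-1]
  ]
}}

```text
t: 31.5
tool_pos: [0.4107, 0.0716, 0.3197]
orientation: [3.109, -0.026, 0.411]
force: [0.7, -0.6, -0.2]
opening: 0.0555
```

```bash
python3 - <<'E'
from h import *
goal((.405,.0218,.325),-1,15)
E
```

```text
t 31.5 tcp [0.4107 0.0716 0.3197] open 0.0555 F [ 0.7 -0.6 -0.2]
shift [-0.034  0.499 -0.062] turn [ 0.0009 -0.0003  0.0003] calls 1 share each [-0.034  0.499 -0.062] [ 0.0009 -0.0003  0.0003]
```

Next I'll move over the seat and start down.

>>> {"op": "move_arm", "data": {
  "series": [
    [-0.02,0.3,0,0,0,0,-1],
    [-0.04,0.5,0,0,0,0,-1],
    [-0.1,0.5,0.3,0,0,0,-1],
    [-0.2,0.5,0.6,0,0,0,-1],
    [-0.28,0.5,0.9,0,0,0,-1],
    [-0.28,0.5,0.9,0,0,0,-1],
    [-0.28,0.5,0.9,0,0,0,-1]
  ]
}}

```text
t: 32.2
tool_pos: [0.4065, 0.0225, 0.2267]
orientation: [3.11, -0.027, 0.411]
force: [-0.4, -0.6, 1.0]
opening: 0.0552
```

```bash
python3 held.py w18; python3 - <<'E'
from h import *
goal((.405,.0218,.14),-1,15)
E
```

```text
bbox px [  273    49    96   240 20052]
held c [453.7  22.6] [ 55.1 138.6] 89.3
t 32.25 tcp [0.4073 0.0225 0.2283] yaw -0.97 tilt 15.19 z [ 0.262 -0.007 -0.965] open 0.0557 F [-0.3  0.  -0.5]
t 32.25 tcp [0.4073 0.0225 0.2283] open 0.0557 F [-0.3  0.  -0.5]
shift [-0.253  0.005  0.846] turn [ 0.0008 -0.0011  0.0002] calls 1 share each [-0.253  0.005  0.846] [ 0.0008 -0.0011  0.0002]
```

View pics/w18.png

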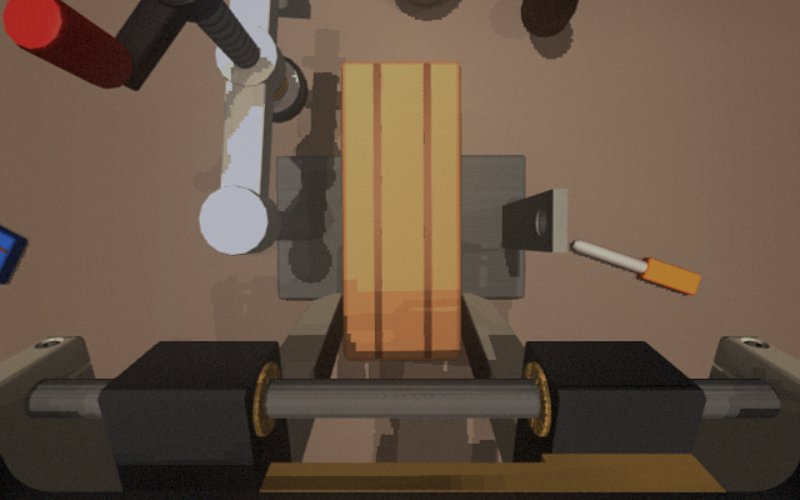

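>>> {"op": "move_arm", "data": {
  "series": [
    [-0.09,0,0.3,0,0,0,-1],
    [-0.17,0.005,0.6,0,0,0,-1],
    [-0.245,0.005,0.85,0,0,0,-1],
    [-0.245,0.005,0.85,0,0,0,-1],
    [-0.245,0.005,0.85,0,0,0,-1]
  ]
}}

```text
t: 32.75
tool_pos: [0.4063, 0.0218, 0.1408]
orientation: [3.109, -0.027, 0.416]
force: [-0.1, 1.0, -0.5]
opening: 0.0554
```

```bash
python3 - <<'E'
from h import *
goal((.406,.022,.0935),-1,15)
E
```

```text
t 32.75 tcp [0.4063 0.0218 0.1408] open 0.0554 F [-0.1  1.  -0.5]
shift [-0.128 -0.004  0.455] turn [ 0.0008 -0.0014  0.0002] calls 1 share each [-0.128 -0.004  0.455] [ 0.0008 -0.0014  0.0002]
```

>>> {"op": "move_arm", "data": {
  "series": [
    [-0.06,0,0.22,0,0,0,-1],
    [-0.1,0,0.36,0,0,0,-1],
    [-0.12,0,0.43,0,0,0,-1],
    [-0.128,0,0.455,0,0,0,-1],
    [-0.128,0,0.455,0,0,0,-1],
    [-0.128,0,0.455,0,0,0,-1]
  ]
}}

```text
t: 33.35
tool_pos: [0.4058, 0.0216, 0.0928]
orientation: [3.109, -0.027, 0.416]
force: [-0.1, -0.2, -1.2]
opening: 0.0554
```

```bash
python3 -c "
from h import *
goal((.406,.022,.092),-1,15)"
```

```text
t 33.35 tcp [0.4058 0.0216 0.0928] open 0.0554 F [-0.1 -0.2 -1.2]
shift [-0.    -0.004  0.009] turn [ 0.0009 -0.0014  0.0002] calls 1 share each [-0.    -0.004  0.009] [ 0.0009 -0.0014  0.0002]
```

>>> {"op": "move_arm", "data": {
  "series": [
    [0,0,0.009,0,0,0,-1],
    [0,0,0.009,0,0,0,-1],
    [0,0,0.009,0,0,0,0.7],
    [0,0,0.009,0,0,0,0.7],
    [0,0,0.009,0,0,0,0.7],
    [0.06,0,-0.2,0,0,0,0.7],
    [0.13,0,-0.5,0,0,0,0.7],
    [0.26,0,-0.97,0,0,0,0.7]
  ]
}}

```text
t: 34.15
tool_pos: [0.4026, 0.0221, 0.1899]
orientation: [3.111, -0.027, 0.405]
force: [0.9, -0.2, 0.1]
opening: 0.0791
```

```bash
python3 - <<'E'
from h import *
pose(); snap('wrist','w19'); c=snap('scene','s3'); save(cv2.resize(c['frame'][130:330,200:440],None,fx=3,fy=3,interpolation=cv2.INTER_CUBIC),'s3z.png')
E
```

```text
t 34.15 tcp [0.4026 0.0221 0.1899] yaw -0.97 tilt 14.82 z [ 0.256 -0.007 -0.967] open 0.0791 F [ 0.9 -0.2  0.1]
```

View pics/w19.png

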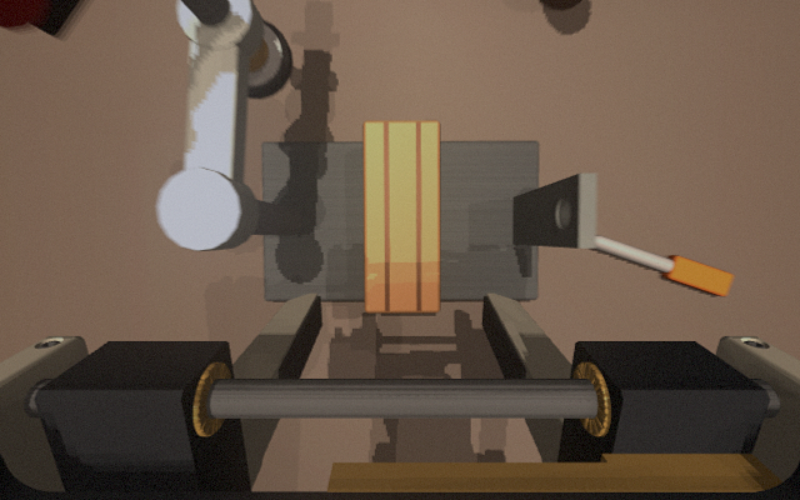

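View pics/s3z.png

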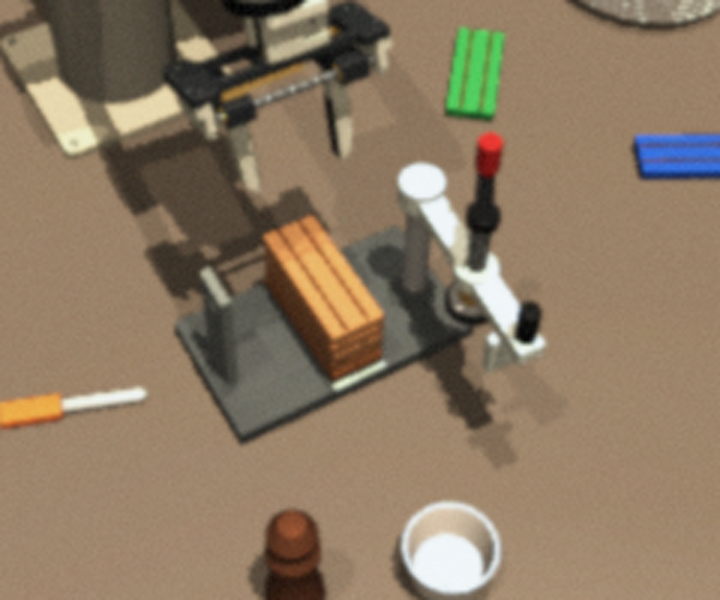

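```bash
python3 - <<'E'
from h import *
goal((.56,.02,.28),-5,0)
E
```

```text
t 34.25 tcp [0.4081 0.0217 0.1996] open 0.0788 F [ 1.1 -0.2  0.6]
shift [ 1.68  -0.007 -0.361] turn [-0.002  -0.0876  0.0222] calls 2 share each [ 0.84  -0.004 -0.181] [-0.001  -0.0438  0.0111]
```

>>> {"op": "move_arm", "data": {
  "series": [
    [0.3,0,-0.3,0,-0.04,0.01,1],
    [0.6,0,-0.4,0,-0.08,0.02,1],
    [0.84,0,-0.4,0,-0.0876,0.022,1],
    [0.84,0,-0.4,0,-0.0876,0.022,1]
  ]
}}

```text
t: 34.65
tool_pos: [0.4781, 0.0206, 0.251]
orientation: [-3.132, 0.136, 0.025]
force: [-0.6, -0.6, -1.1]
opening: 0.093
```

```bash
python3 - <<'E'
from h import *
goal((.60,.03,.29),-5,0)
E
```

```text
t 34.65 tcp [0.4781 0.0206 0.251 ] open 0.093 F [-0.6 -0.6 -1.1]
shift [ 1.199 -0.202 -0.408] turn [-0.0019  0.0051  0.0001] calls 2 share each [ 0.6   -0.101 -0.204] [-0.0009  0.0026  0.0001]
```

>>> {"op": "move_arm", "data": {
  "series": [
    [0.3,0,-0.3,0,0,0,1],
    [0.65,0,-0.4,0,0.005,0,1],
    [0.99,0,-0.4,0,0.005,0,1],
    [0.99,0,-0.4,0,0.005,0,1]
  ]
}}

```text
t: 35.05
tool_pos: [0.5768, 0.0116, 0.2887]
orientation: [-3.133, 0.135, -0.004]
force: [-1.4, -0.1, -0.9]
opening: 0.0932
```

```bash
python3 - <<'E'
from h import *
pose(); snap('wrist','w20')
E
```

```text
t 35.05 tcp [0.5768 0.0116 0.2887] yaw -4.94 tilt 0.15 z [ 0.003  0.006 -1.   ] open 0.0932 F [-1.4 -0.1 -0.9]
```

View pics/w20.png

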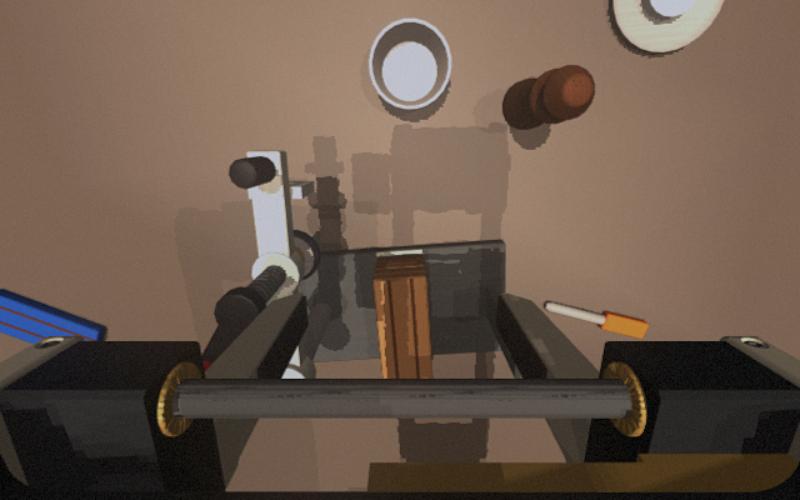

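```bash
python3 - <<'E'
from h import *
c=dict(np.load('pics/w20.npz'))
f=lambda p:(p[0]/1.25-.1,p[1]/1.25-.1)
for nm,p,z in[('peg top',(242,172),.208),('bar end l',(248,152),.168),('bar end r',(285,152),.168),('ram top',(410,65),.045),('mill top',(572,90),.138)]:
    print(nm,onz(c,f(p),z).round(4))
pv=np.array([.4548,.1275]); 
d=onz(c,f((242,172)),.208)[:2]-pv; print(np.hypot(*d),np.degrees(np.arctan2(d[1],d[0])))
goal((.645,.02,.26),-5,0)
E
```

```text
peg top [0.6452 0.1119 0.208 ]
bar end l [0.6575 0.1217 0.168 ]
bar end r [0.6551 0.094  0.168 ]
ram top [ 0.727  -0.0076  0.045 ]
mill top [ 0.6822 -0.1306  0.138 ]
0.19107847077821602 -4.6945858350310194
t 35.1 tcp [0.5752 0.0119 0.2891] open 0.0926 F [0.3 0.  0.1]
shift [ 0.688 -0.139  0.293] turn [-0.0019 -0.0005  0.0003] calls 1 share each [ 0.688 -0.139  0.293] [-0.0019 -0.0005  0.0003]
```

```bash
python3 - <<'E'
from h import *
goal((.6452,.112,.25),-5,0)
E
```

```text
t 35.1 tcp [0.5752 0.0119 0.2891] open 0.0926 F [0.3 0.  0.1]
shift [ 0.611 -1.055  0.399] turn [-0.0019 -0.0005  0.0003] calls 2 share each [ 0.305 -0.528  0.199] [-0.001  -0.0002  0.0002]
```

>>> {"op": "move_arm", "data": {
  "series": [
    [0.4,-0.1,0,0,0,0,1],
    [0.61,-0.4,0,0,0,0,1],
    [0.61,-0.8,0,0,0,0,1],
    [0.61,-0.99,0.1,0,0,0,1],
    [0.61,-0.99,0.3,0,0,0,1],
    [0.61,-0.99,0.3,0,0,0,1]
  ]
}}

```text
t: 35.7
tool_pos: [0.6415, 0.1062, 0.2584]
orientation: [-3.134, 0.132, 0.001]
force: [-0.2, -0.2, -0.5]
opening: 0.0929
```

```bash
python3 - <<'E'
from h import *
goal((.6452,.112,.183),-5,0); snap('wrist','w21')
E
```

```text
t 35.7 tcp [0.6415 0.1062 0.2584] open 0.0929 F [-0.2 -0.2 -0.5]
shift [ 0.033 -0.058  0.755] turn [-0.0015  0.0003  0.0009] calls 1 share each [ 0.033 -0.058  0.755] [-0.0015  0.0003  0.0009]
```

View pics/w21.png

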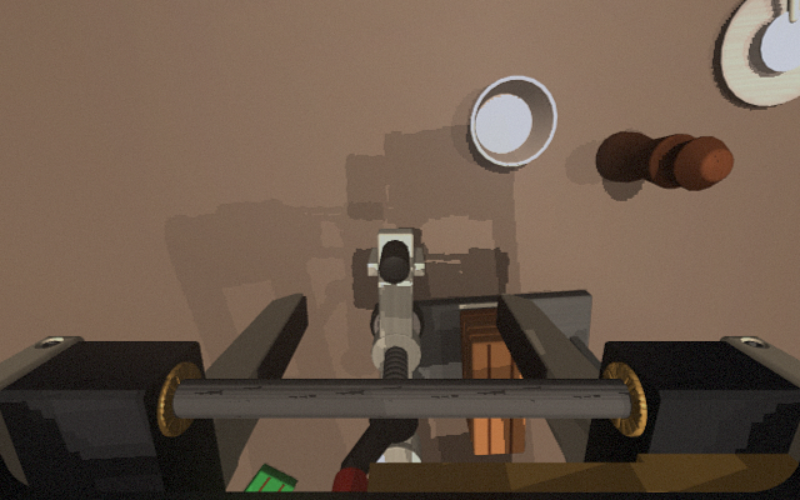

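>>> {"op": "move_arm", "data": {
  "series": [
    [0.03,-0.058,0.3,0,0,0,0.2],
    [0.033,-0.058,0.6,0,0,0,0.2],
    [0.033,-0.058,0.75,0,0,0,0.2],
    [0.033,-0.058,0.75,0,0,0,0.2],
    [0.033,-0.058,0.75,0,0,0,0.2]
  ]
}}

```text
t: 36.25
tool_pos: [0.6483, 0.1111, 0.1886]
orientation: [-3.133, 0.136, -0.009]
force: [-0.3, -0.3, -0.0]
opening: 0.0583
```

>>> {"op": "move_arm", "data": {
  "series": [
    [0,0,0,0,0,0,-1],
    [0,0,0,0,0,0,-1],
    [0,0,0,0,0,0,-1],
    [0,0,0,0,0,0,-1],
    [0,0,0,0,0,0,-1],
    [0,0,0,0,0,0,-1]
  ],
  "squeeze": 10
}}

```text
t: 36.85
tool_pos: [0.648, 0.1115, 0.1874]
orientation: [-3.133, 0.135, -0.008]
force: [-0.9, 0.7, 1.0]
opening: 0.0199
```

```bash
python3 - <<'E'
from h import *
pose(); s=read_state(); d=s['tool_pos'][:2]-np.array([.4548,.1275]); print(np.hypot(*d),np.degrees(np.arctan2(d[1],d[0])))
E
```

```text
t 36.85 tcp [0.648  0.1115 0.1874] yaw -4.92 tilt 0.3 z [ 0.005  0.006 -1.   ] open 0.0199 F [-0.9  0.7  1. ]
0.19389169067557518 -4.720447859245582
```

Gripped the peg (opening 19.9 mm). Now I'll swing it in arcs.

>>> {"op": "move_arm", "data": {
  "series": [
    [-0.005,0.133,0,0,0,0.022,-1],
    [-0.018,0.264,0,0,0,0.044,-1],
    [-0.042,0.395,0,0,0,0.067,-1],
    [-0.074,0.524,0,0,0,0.089,-1],
    [-0.115,0.65,0,0,0,0.111,-1],
    [-0.164,0.773,0,0,0,0.133,-1],
    [-0.235,0.915,0,0,0,0.16,-1]
  ]
}}

```text
t: 37.55
tool_pos: [0.6176, 0.0221, 0.1873]
orientation: [-2.998, 0.913, -0.009]
force: [3.2, 0.5, 3.3]
opening: 0.0199
```

```bash
cat > arc.py <<'E'
from h import *
pose(); s=read_state(); d=s['tool_pos'][:2]-np.array([.4548,.1275]); print(np.hypot(*d),np.degrees(np.arctan2(d[1],d[0])))
E
python3 arc.py
```

```text
t 37.55 tcp [0.6176 0.0221 0.1873] yaw -33.87 tilt 0.45 z [ 0.008  0.006 -1.   ] open 0.0199 F [3.2 0.5 3.3]
0.19396707525797588 -32.91698022061498
```

>>> {"op": "move_arm", "data": {
  "series": [
    [-0.005,0.133,0,0,0,0.022,-1],
    [-0.018,0.264,0,0,0,0.044,-1],
    [-0.042,0.395,0,0,0,0.067,-1],
    [-0.074,0.524,0,0,0,0.089,-1],
    [-0.115,0.65,0,0,0,0.111,-1],
    [-0.164,0.773,0,0,0,0.133,-1],
    [-0.235,0.915,0,0,0,0.16,-1]
  ]
}}

```text
t: 38.25
tool_pos: [0.548, -0.0425, 0.1873]
orientation: [-2.676, 1.631, -0.011]
force: [5.7, -6.1, 3.5]
opening: 0.0199
```

```bash
python3 arc.py
```

```text
t 38.25 tcp [ 0.548  -0.0425  0.1873] yaw -62.72 tilt 0.58 z [ 0.01   0.003 -1.   ] open 0.0199 F [ 5.7 -6.1  3.5]
0.19381402873960657 -61.27136832407419
```

>>> {"op": "move_arm", "data": {
  "series": [
    [-0.005,0.133,0,0,0,0.022,-1],
    [-0.018,0.264,0,0,0,0.044,-1],
    [-0.042,0.395,0,0,0,0.067,-1],
    [-0.074,0.524,0,0,0,0.089,-1],
    [-0.115,0.65,0,0,0,0.111,-1],
    [-0.164,0.773,0,0,0,0.133,-1],
    [-0.235,0.915,0,0,0,0.16,-1],
    [-0.235,0.915,0,0,0,0.16,-1]
  ]
}}

```text
t: 39.05
tool_pos: [0.4286, -0.1168, 0.1813]
orientation: [-2.218, 2.133, 0.03]
force: [0.5, -0.0, 0.6]
opening: 0.0005
```

```bash
python3 arc.py; python3 -c "
from h import *
print(read_state()['q'].round(2)); c=snap('scene','s4'); save(cv2.resize(c['frame'][130:330,200:440],None,fx=3,fy=3,interpolation=cv2.INTER_CUBIC),'s4z.png')"
```

```text
t 39.05 tcp [ 0.4286 -0.1168  0.1813] yaw -87.72 tilt 1.76 z [ 0.031  0.06  -0.998] open 0.0005 F [ 0.5 -0.   0.6]
0.24574748995656312 -96.1307276637288
[-0.44 -0.3   1.96  0.07  1.48  2.66]
```

View pics/s4z.png

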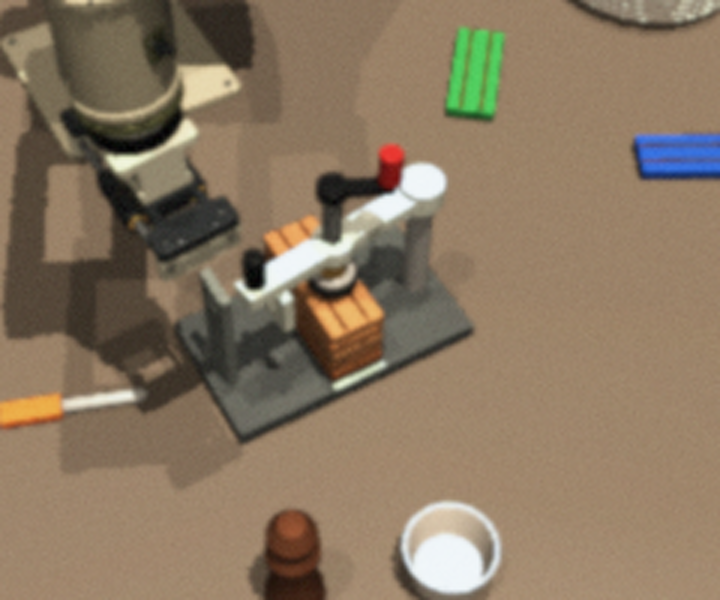

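>>> {"op": "move_arm", "data": {
  "series": [
    [0,0,-0.3,0,0,-0.03,-1],
    [0,0,-0.6,0,0,-0.06,-1],
    [0,0,-0.9,0,0,-0.12,-1],
    [0,0,-0.9,0,0,-0.16,-1],
    [0,0,-0.9,0,0,-0.2,-1],
    [0,0,-0.9,0,0,-0.25,-1],
    [0,0,-0.9,0,0,-0.3,-1]
  ]
}}

```text
t: 39.8
tool_pos: [0.4287, -0.1205, 0.2719]
orientation: [-2.942, 0.896, -0.02]
force: [0.6, 0.4, -0.5]
opening: 0.0003
```

```bash
python3 - <<'E'
from h import *
pose(); goal((.36,-.06,.28),0,0)
E
```

```text
t 39.8 tcp [ 0.4287 -0.1205  0.2719] yaw -33.88 tilt 1.83 z [ 0.032  0.06  -0.998] open 0.0003 F [ 0.6  0.4 -0.5]
t 39.8 tcp [ 0.4287 -0.1205  0.2719] open 0.0003 F [ 0.6  0.4 -0.5]
shift [-0.908 -0.125 -0.067] turn [-0.0214 -0.0042 -0.1882] calls 1 share each [-0.908 -0.125 -0.067] [-0.0214 -0.0042 -0.1882]
```

>>> {"op": "move_arm", "data": {
  "series": [
    [-0.3,-0.04,-0.3,0,0,-0.05,-1],
    [-0.6,-0.08,-0.5,-0.01,0,-0.1,-1],
    [-0.9,-0.12,-0.5,-0.02,0,-0.15,-1],
    [-0.9,-0.12,-0.5,-0.0214,-0.004,-0.188,-1],
    [-0.9,-0.12,-0.5,-0.0214,-0.004,-0.188,-1],
    [-0.9,-0.12,-0.5,-0.0214,-0.004,-0.188,-1]
  ]
}}

```text
t: 40.4
tool_pos: [0.3592, -0.0631, 0.323]
orientation: [-3.141, 0.018, -0.0]
force: [-0.6, 0.0, -0.3]
opening: 0.0002
```

```bash
python3 - <<'E'
from h import *
pose(); snap('wrist','w22')
E
```

```text
t 40.4 tcp [ 0.3592 -0.0631  0.323 ] yaw -0.66 tilt 0.01 z [ 0.     0.001 -1.   ] open 0.0002 F [-0.6  0.  -0.3]
```

View pics/w22.png

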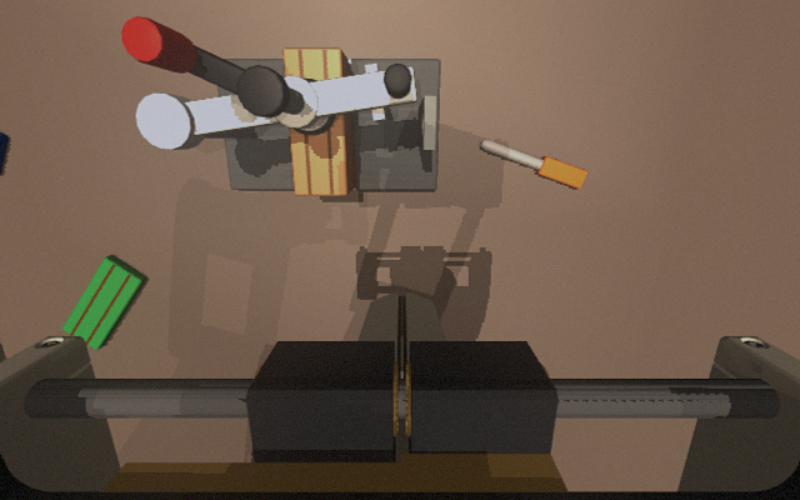

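```bash
python3 - <<'E'
from h import *
c=dict(np.load('pics/w22.npz'))
f=lambda p:(p[0]/1.25-.1,p[1]/1.25-.1)
pv=np.array([.4548,.1275])
for nm,p,z in[('peg top',(397,77),.208),('hinge',(163,121),.17),('bar end c',(412,84),.168),('knob top',(143,40),.275),('hub',(262,90),.25),('pin tip',(485,146),.007),('pin hback',(585,176),.007),('lug top mid',(430,125),.15)]:
    q=onz(c,f(p),z); d=q[:2]-pv; print(nm,q.round(4),np.hypot(*d).round(4),np.degrees(np.arctan2(d[1],d[0])).round(2))
E
```

```text
peg top [ 0.4806 -0.0605  0.208 ] 0.1898 -82.19
hinge [0.4554 0.1306 0.17  ] 0.0032 79.35
bar end c [ 0.4811 -0.072   0.168 ] 0.2012 -82.49
knob top [0.4899 0.0694 0.275 ] 0.0678 -58.86
hub [0.4684 0.0196 0.25  ] 0.1088 -82.84
pin tip [ 0.4293 -0.1672  0.007 ] 0.2958 -94.95
pin hback [ 0.391  -0.2969  0.007 ] 0.4292 -98.55
lug top mid [ 0.4505 -0.0879  0.15  ] 0.2155 -91.13
```

>>> {"op": "move_arm", "data": {
  "series": [
    [0.4,0,0,0,0,0,-1],
    [0.8,0,0,0,0,0,-1],
    [1,0,0,0,0,0,-1],
    [1,0,0,0,0,0,-1]
  ]
}}

```text
t: 40.85
tool_pos: [0.4601, -0.0645, 0.3212]
orientation: [-3.14, 0.018, 0.005]
force: [-1.3, -0.7, -0.1]
opening: 0.0004
```

```bash
python3 - <<'E'
from h import *
goal((.515,-.062,.24),-1,0)
E
```

```text
t 40.85 tcp [ 0.4601 -0.0645  0.3212] open 0.0004 F [-1.3 -0.7 -0.1]
shift [ 0.552 -0.03   0.811] turn [-0.0004  0.001   0.0019] calls 1 share each [ 0.552 -0.03   0.811] [-0.0004  0.001   0.0019]
```

>>> {"op": "move_arm", "data": {
  "series": [
    [0.3,-0.03,0.1,0,0,0,-1],
    [0.56,-0.03,0.4,0,0,0,-1],
    [0.56,-0.03,0.8,0,0,0,-1],
    [0.56,-0.03,0.8,0,0,0,-1]
  ]
}}

```text
t: 41.25
tool_pos: [0.5108, -0.0613, 0.2361]
orientation: [-3.139, 0.017, 0.019]
force: [-0.6, -1.2, -0.2]
opening: 0.0007
```

```bash
python3 - <<'E'
from h import *
goal((.515,-.062,.188),-1,0)
E
```

```text
t 41.25 tcp [ 0.5108 -0.0613  0.2361] open 0.0007 F [-0.6 -1.2 -0.2]
shift [0.047 0.008 0.481] turn [-0.0009  0.0038  0.0021] calls 1 share each [0.047 0.008 0.481] [-0.0009  0.0038  0.0021]
```

Down, then push towards -x in small steps.

>>> {"op": "move_arm", "data": {
  "series": [
    [0.05,0,0.3,0,0.003,0,-1],
    [0.05,0,0.48,0,0.003,0,-1],
    [0.05,0,0.48,0,0.003,0,-1],
    [0.05,0,0.48,0,0.003,0,-1]
  ]
}}

```text
t: 41.65
tool_pos: [0.5198, -0.0621, 0.1969]
orientation: [-3.142, 0.015, -0.016]
force: [0.5, 0.0, 0.7]
opening: 0.0006
```

>>> {"op": "move_arm", "data": {
  "series": [
    [-0.08,0,0,0,0,0,-1],
    [-0.15,0,0,0,0,0,-1],
    [-0.22,0,0,0,0,0,-1],
    [-0.29,0,0,0,0,0,-1],
    [-0.36,0,0,0,0,0,-1],
    [-0.4,0,0,0,0,0,-1],
    [-0.4,0,0,0,0,0,-1]
  ]
}}

```text
t: 42.35
tool_pos: [0.4789, -0.0612, 0.1945]
orientation: [-3.141, 0.014, -0.013]
force: [0.2, -0.4, -0.4]
opening: 0.0003
```

```bash
python3 - <<'E'
from h import *
goal((.469,-.062,.188),-1,0); snap('wrist','w23')
E
```

```text
t 42.35 tcp [ 0.4789 -0.0612  0.1945] open 0.0003 F [ 0.2 -0.4 -0.4]
shift [-0.099  0.009  0.064] turn [-0.0002 -0.0027  0.0028] calls 1 share each [-0.099  0.009  0.064] [-0.0002 -0.0027  0.0028]
```

>>> {"op": "move_arm", "data": {
  "series": [
    [-0.04,0,0.03,0,0,0,-1],
    [-0.08,0,0.04,0,0,0,-1],
    [-0.1,0,0.04,0,0,0,-1],
    [-0.1,0,0.04,0,0,0,-1]
  ]
}}

```text
t: 42.8
tool_pos: [0.4715, -0.0612, 0.1904]
orientation: [-3.141, 0.013, -0.022]
force: [13.6, -0.3, -7.3]
opening: 0.0006
```

```bash
python3 - <<'E'
from h import *
goal((.469,-.062,.188),-1,0); c=snap('wrist','w24'); c=snap('scene','s5'); save(cv2.resize(c['frame'][130:330,200:440],None,fx=3,fy=3,interpolation=cv2.INTER_CUBIC),'s5z.png')
E
```

```text
t 42.8 tcp [ 0.4715 -0.0612  0.1904] open 0.0006 F [13.6 -0.3 -7.3]
shift [-0.025  0.008  0.023] turn [-0.0001 -0.0044  0.0029] calls 1 share each [-0.025  0.008  0.023] [-0.0001 -0.0044  0.0029]
```

View pics/w24.png

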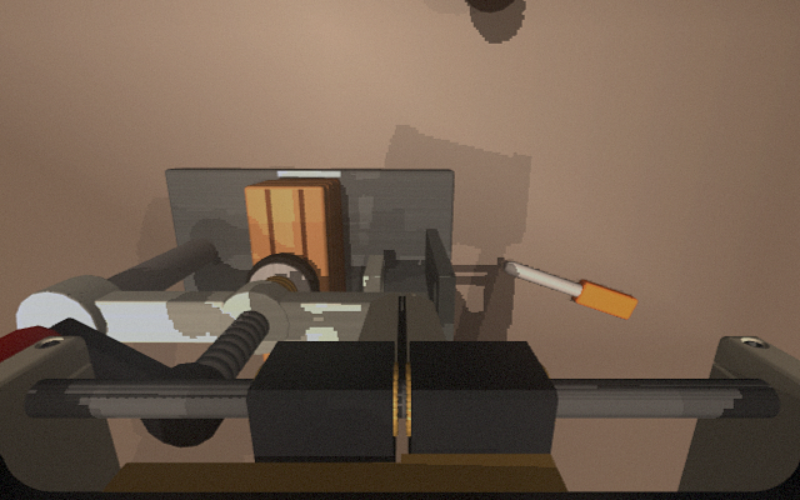

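View pics/s5z.png

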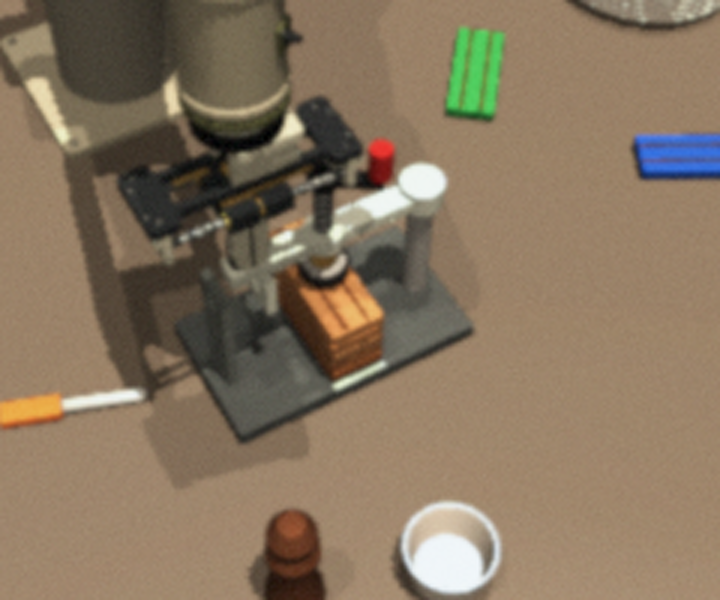

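>>> {"op": "move_arm", "data": {
  "series": [
    [0.05,0,-0.1,0,0,0,-1],
    [0.15,0,-0.5,0,0,0,-1],
    [0.0,0.2,-0.99,0,0,0,-1],
    [-0.4,0.2,-0.99,0,0,0,-1],
    [-0.9,0.2,-0.99,0,0,0,-1]
  ]
}}

```text
t: 43.4
tool_pos: [0.3785, -0.081, 0.2906]
orientation: [3.141, -0.013, 0.017]
force: [-1.1, 0.1, 0.7]
opening: 0.0009
```

>>> {"op": "move_arm", "data": {
  "series": [
    [0,0.2,-0.2,0,0,0,0],
    [0,0.2,-0.2,0,0,0,0],
    [0,0.2,-0.2,0,0,0,0]
  ]
}}

```text
t: 43.7
tool_pos: [0.3787, -0.1007, 0.3093]
orientation: [3.141, -0.016, 0.017]
force: [-0.0, -0.1, 0.6]
opening: 0.0199
```

```bash
python3 - <<'E'
from h import *
pose(); snap('wrist','w25')
E
```

```text
t 43.7 tcp [ 0.3787 -0.1007  0.3093] yaw -0.57 tilt 0.62 z [ 0.011 -0.    -1.   ] open 0.0199 F [-0.  -0.1  0.6]
```

View pics/w25.png

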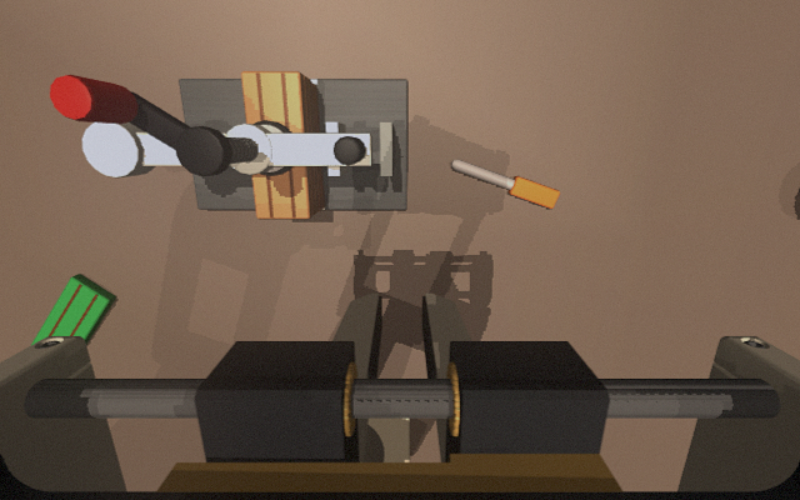

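```bash
python3 - <<'E'
from h import *; from seg3 import rects
c=dict(np.load('pics/w25.npz'))
f=lambda p:(p[0]/1.25-.1,p[1]/1.25-.1)
pv=np.array([.4548,.1275])
for nm,p,z in[('peg top',(349,149),.208),('hinge',(112,148),.17),('bar end c',(371,150),.168),('knob top',(75,98),.275),('pin tip',(455,165),.007),('pin hback',(557,200),.007),('lug top a',(387,121),.15),('lug b',(387,177),.15)]:
    q=onz(c,f(p),z); d=q[:2]-pv; print(nm,q.round(4),np.hypot(*d).round(4),np.degrees(np.arctan2(d[1],d[0])).round(2))
rects(c,.014,[(395,130,455,175)],thr=130)
E
```

```text
peg top [ 0.4536 -0.0641  0.208 ] 0.1916 -90.35
hinge [0.4556 0.1297 0.17  ] 0.0023 70.7
bar end c [ 0.4521 -0.0763  0.168 ] 0.2038 -90.77
knob top [0.4808 0.064  0.275 ] 0.0686 -67.71
pin tip [ 0.4302 -0.1664  0.007 ] 0.2949 -94.78
pin hback [ 0.3858 -0.2968  0.007 ] 0.4299 -99.24
lug top a [ 0.4749 -0.0889  0.15  ] 0.2173 -84.7
lug b [ 0.429  -0.0879  0.15  ] 0.217 -96.82
px [429. 155.] 581 c [ 395.  -266.8] size [59.8 23.5] ang 70.6 [[374.0, -291.0], [396.0, -299.0], [416.0, -243.0], [394.0, -235.0]]
```

```bash
python3 - <<'E'
from h import *
goal((.395,-.267,.12),71,0)
E
```

```text
t 43.75 tcp [ 0.3788 -0.1005  0.3088] open 0.0242 F [ 0.3 -0.7  0.2]
shift [0.159 1.665 1.889] turn [ 0.0017 -0.0027 -0.3974] calls 2 share each [0.079 0.832 0.944] [ 0.0009 -0.0014 -0.1987]
```

>>> {"op": "move_arm", "data": {
  "series": [
    [0.02,0.2,0,0,0,-0.047,0.2],
    [0.04,0.4,0.1,0,0,-0.094,0.2],
    [0.06,0.7,0.3,0,0,-0.14,0.2],
    [0.08,0.83,0.5,0,0,-0.19,0.2],
    [0.08,0.83,0.7,0,0,-0.235,0.2],
    [0.08,0.83,0.9,0,0,-0.28,0.2],
    [0.08,0.83,0.94,0,0,-0.33,0.2],
    [0.08,0.83,0.94,0,0,-0.37,0.2]
  ]
}}

```text
t: 44.55
tool_pos: [0.3863, -0.1826, 0.2122]
orientation: [2.627, 1.722, 0.009]
force: [-0.1, -0.2, -0.3]
opening: 0.0561
```

```bash
python3 - <<'E'
from h import *
goal((.395,-.267,.12),71,0)
E
```

```text
t 44.55 tcp [ 0.3863 -0.1826  0.2122] open 0.0561 F [-0.1 -0.2 -0.3]
shift [-0.744  0.413  0.92 ] turn [ 0.0012 -0.0015 -0.025 ] calls 1 share each [-0.744  0.413  0.92 ] [ 0.0012 -0.0015 -0.025 ]
```

>>> {"op": "move_arm", "data": {
  "series": [
    [-0.37,0.2,0.4,0,0,-0.025,0.2],
    [-0.74,0.41,0.8,0,0,-0.025,0.2],
    [-0.744,0.413,0.92,0,0,-0.025,0.2],
    [-0.744,0.413,0.92,0,0,-0.025,0.2]
  ]
}}

```text
t: 44.95
tool_pos: [0.3931, -0.2673, 0.1177]
orientation: [-2.562, -1.812, -0.008]
force: [-0.9, 1.3, 0.5]
opening: 0.0557
```

```bash
python3 - <<'E'
from h import *; from seg3 import rects
pose(); c=snap('wrist','w26'); rects(c,.014,[(260,100,390,300)],thr=140)
E
```

```text
t 44.95 tcp [ 0.3931 -0.2673  0.1177] yaw 70.54 tilt 0.13 z [ 0.002  0.006 -1.   ] open 0.0557 F [-0.9  1.3  0.5]
px [325. 196.] 1402 c [ 397.4 -266.4] size [58.2 23.3] ang 70.1 [[377.0, -290.0], [398.0, -298.0], [418.0, -243.0], [396.0, -235.0]]
```

View pics/w26.png

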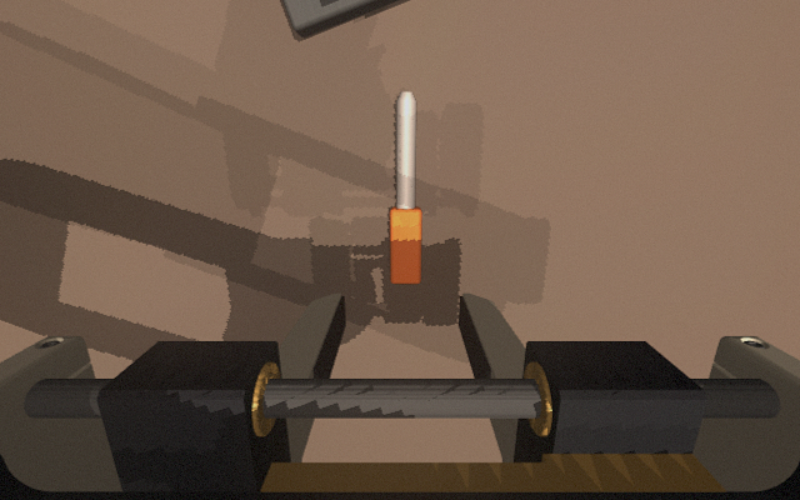

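```bash
python3 - <<'E'
from h import *
goal((.396,-.268,.04),70.6,0);goal((.396,-.268,.004),70.6,0)
E
```

```text
t 45.0 tcp [ 0.394  -0.2671  0.12  ] open 0.0559 F [-0.4  1.3 -0.2]
shift [-0.007  0.02   0.8  ] turn [ 0.0008 -0.0019 -0.0002] calls 1 share each [-0.007  0.02   0.8  ] [ 0.0008 -0.0019 -0.0002]
t 45.0 tcp [ 0.394  -0.2671  0.12  ] open 0.0559 F [-0.4  1.3 -0.2]
shift [-0.009  0.019  1.16 ] turn [ 0.0008 -0.0019 -0.0002] calls 2 share each [-0.004  0.01   0.58 ] [ 0.0004 -0.0009 -0.0001]
```

>>> {"op": "move_arm", "data": {
  "series": [
    [-0.007,0.02,0.4,0,0,0,0.2],
    [-0.007,0.02,0.75,0,0,0,0.2],
    [-0.007,0.02,0.8,0,-0.002,0,0.2],
    [-0.007,0.02,0.8,0,-0.002,0,0.2],
    [-0.007,0.02,0.8,0,-0.002,0,0.2]
  ]
}}

```text
t: 45.5
tool_pos: [0.3989, -0.2701, 0.0452]
orientation: [2.554, 1.81, 0.005]
force: [-0.8, 0.6, 0.3]
opening: 0.0558
```

```bash
python3 - <<'E'
from h import *
goal((.396,-.268,.004),70.6,0)
E
```

```text
t 45.5 tcp [ 0.3989 -0.2701  0.0452] open 0.0558 F [-0.8  0.6  0.3]
shift [ 0.012 -0.039  0.411] turn [0.0036 0.0013 0.0003] calls 1 share each [ 0.012 -0.039  0.411] [0.0036 0.0013 0.0003]
```

>>> {"op": "move_arm", "data": {
  "series": [
    [0.01,-0.03,0.2,0.002,0,0,0.2],
    [0.01,-0.03,0.36,0.002,0,0,0.2],
    [0.01,-0.03,0.39,0.002,0,0,0.2],
    [0.01,-0.03,0.39,0.002,0,0,0.2],
    [0.01,-0.03,0.39,0.002,0,0,0.2]
  ]
}}

```text
t: 46.0
tool_pos: [0.3961, -0.2688, 0.0055]
orientation: [2.559, 1.812, -0.001]
force: [-0.4, -0.8, 0.2]
opening: 0.0554
```

```bash
python3 - <<'E'
from h import *
goal((.396,-.268,.004),70.6,0)
E
```

```text
t 46.0 tcp [ 0.3961 -0.2688  0.0055] open 0.0554 F [-0.4 -0.8  0.2]
shift [ 0.007 -0.004  0.015] turn [0.0015 0.0012 0.    ] calls 1 share each [ 0.007 -0.004  0.015] [0.0015 0.0012 0.    ]
```

Close with moderate force, then lift.

>>> {"op": "move_arm", "data": {
  "series": [
    [0,0,0.015,0,0,0,-1],
    [0,0,0.015,0,0,0,-1],
    [0,0,0.015,0,0,0,-1],
    [0,0,0.015,0,0,0,-1],
    [0,0,0.015,0,0,0,-1],
    [0,0,0.015,0,0,0,-1]
  ],
  "squeeze": 40
}}

```text
t: 46.6
tool_pos: [0.3951, -0.2679, 0.0023]
orientation: [2.561, 1.813, -0.002]
force: [-0.5, 0.6, 1.2]
opening: 0.0235
```

```bash
python3 - <<'E'
from h import *
pose(); goal((.448,-.26,.125),89,0)
E
```

```text
t 46.6 tcp [ 0.3951 -0.2679  0.0023] yaw 70.6 tilt 0.07 z [ 0.001 -0.004 -1.   ] open 0.0235 F [-0.5  0.6  1.2]
t 46.6 tcp [ 0.3951 -0.2679  0.0023] open 0.0235 F [-0.5  0.6  1.2]
shift [ 0.247  0.476 -1.227] turn [ 0.0006  0.0011 -0.1022] calls 2 share each [ 0.123  0.238 -0.613] [ 0.0003  0.0005 -0.0511]
```

>>> {"op": "move_arm", "data": {
  "series": [
    [0,0,-0.2,0,0,0,-1],
    [0,0,-0.5,0,0,0,-1],
    [0.1,0.2,-0.85,0,0,-0.04,-1],
    [0.2,0.4,-0.99,0,0,-0.08,-1],
    [0.25,0.476,-0.99,0,0,-0.102,-1],
    [0.25,0.476,-0.99,0,0,-0.102,-1]
  ]
}}

```text
t: 47.2
tool_pos: [0.4492, -0.2597, 0.1017]
orientation: [2.236, 2.201, -0.002]
force: [-0.3, -1.0, -1.8]
opening: 0.0236
```

```bash
python3 - <<'E'
from h import *
pose(); goal((.449,-.24,.1235),89,0); snap('wrist','w27')
E
```

```text
t 47.2 tcp [ 0.4492 -0.2597  0.1017] yaw 89.08 tilt 0.12 z [ 0.002 -0.004 -1.   ] open 0.0236 F [-0.3 -1.  -1.8]
t 47.2 tcp [ 0.4492 -0.2597  0.1017] open 0.0236 F [-0.3 -1.  -1.8]
shift [ 0.196 -0.005 -0.218] turn [0.0007 0.0013 0.0005] calls 1 share each [ 0.196 -0.005 -0.218] [0.0007 0.0013 0.0005]
```

View pics/w27.png

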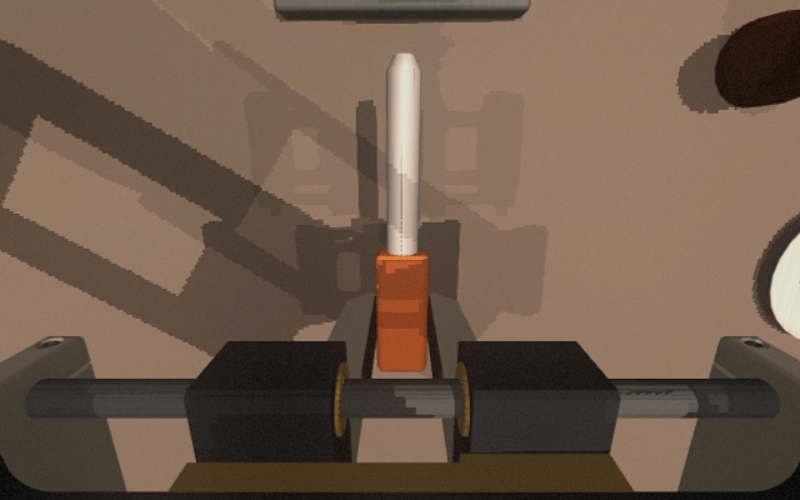

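>>> {"op": "move_arm", "data": {
  "series": [
    [0.1,0,-0.1,0,0,0,-1],
    [0.2,0,-0.21,0,0.001,0,-1],
    [0.2,0,-0.22,0,0.001,0,-1],
    [0.2,0,-0.22,0,0.001,0,-1]
  ]
}}

```text
t: 47.65
tool_pos: [0.4487, -0.2397, 0.1241]
orientation: [2.239, 2.199, 0.001]
force: [-0.9, 0.6, -1.6]
opening: 0.0233
```

```bash
python3 - <<'E'
from h import *
pose(); goal((.4495,-.22,.1235),89,0); c=snap('wrist','w28'); c2=snap('side','d1')
save(cv2.resize(c2['frame'][180:300,300:460],None,fx=4,fy=4,interpolation=cv2.INTER_CUBIC),'d1z.png')
c2=snap('scene','s6')
save(cv2.resize(c2['frame'][180:330,180:380],None,fx=3.8,fy=3.8,interpolation=cv2.INTER_CUBIC),'s6z.png')
E
```

```text
t 47.65 tcp [ 0.4487 -0.2397  0.1241] yaw 88.97 tilt 0.15 z [ 0.003 -0.002 -1.   ] open 0.0233 F [-0.9  0.6 -1.6]
t 47.65 tcp [ 0.4487 -0.2397  0.1241] open 0.0233 F [-0.9  0.6 -1.6]
shift [0.197 0.004 0.005] turn [ 0.0008  0.0005 -0.0002] calls 1 share each [0.197 0.004 0.005] [ 0.0008  0.0005 -0.0002]
```

View pics/w28.png

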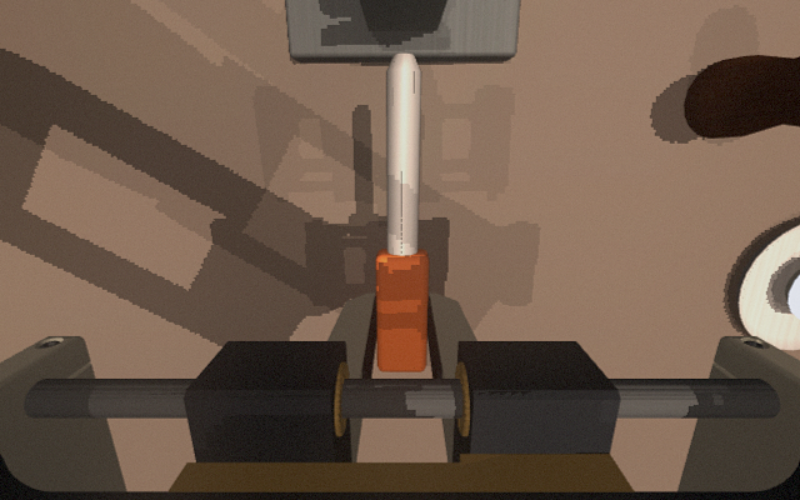

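View pics/s6z.png

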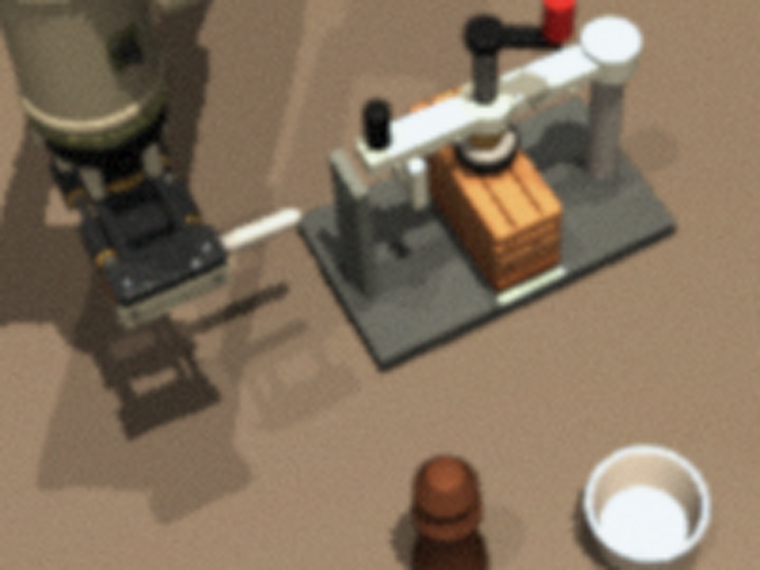

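View pics/d1z.png

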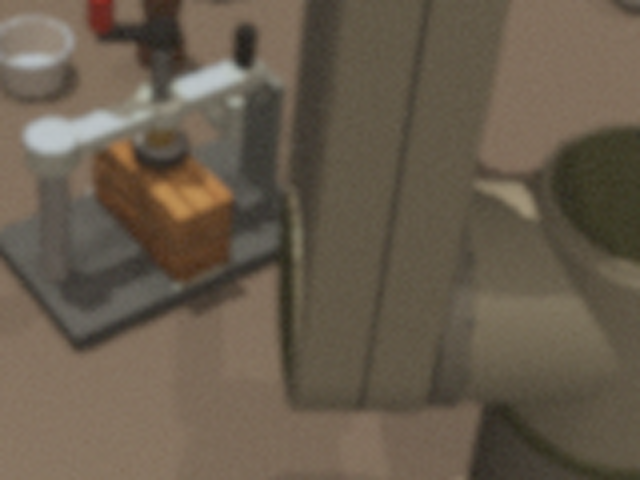

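```bash
python3 - <<'E'
from h import *
c=dict(np.load('pics/w28.npz'))
f=lambda p:(p[0]/1.25-.1,p[1]/1.25-.1)
for nm,p,z in[('base bl',(289.5,54),.02),('base br',(517.5,54),.02),('tip',(403,55),.1288),('tip +',(403,55),.135),('hfront l',(377,253),.1358),('hfront r',(427.5,253),.1358),('hback',(402.5,370),.1358),('shaft base',(403,250),.1288)]: print(nm,onz(c,f(p),z).round(4))
E
```

```text
base bl [ 0.378  -0.1045  0.02  ]
base br [ 0.5274 -0.107   0.02  ]
tip [ 0.4513 -0.1271  0.1288]
tip + [ 0.4512 -0.1283  0.135 ]
hfront l [ 0.4386 -0.2061  0.1358]
hfront r [ 0.4607 -0.2065  0.1358]
hback [ 0.4488 -0.2655  0.1358]
shaft base [ 0.45   -0.2071  0.1288]
```

>>> {"op": "move_arm", "data": {
  "series": [
    [0.1,0.005,0.003,0,0,0,-1],
    [0.2,0.005,0.003,0,0,0,-1],
    [0.28,0.005,0.003,0,0,0,-1],
    [0.3,0.005,0.003,0,0,0,-1],
    [0.3,0.005,0.003,0,0,0,-1]
  ]
}}

```text
t: 48.3
tool_pos: [0.4496, -0.2091, 0.1229]
orientation: [2.239, 2.202, 0.001]
force: [-0.6, -1.0, -1.2]
opening: 0.0235
```

```bash
python3 - <<'E'
from h import *
pose(); goal((.4502,-.19,.1235),89,0); c=snap('wrist','w29')
f=lambda p:(p[0]/1.25-.1,p[1]/1.25-.1)
c2=snap('scene','s7')
save(cv2.resize(c2['frame'][200:290,220:340],None,fx=6,fy=6,interpolation=cv2.INTER_CUBIC),'s7z.png')
E
```

```text
t 48.3 tcp [ 0.4496 -0.2091  0.1229] yaw 89.02 tilt 0.07 z [ 0.001 -0.001 -1.   ] open 0.0235 F [-0.6 -1.  -1.2]
t 48.3 tcp [ 0.4496 -0.2091  0.1229] open 0.0235 F [-0.6 -1.  -1.2]
shift [ 0.192  0.003 -0.007] turn [0.0004 0.0002 0.0001] calls 1 share each [ 0.192  0.003 -0.007] [0.0004 0.0002 0.0001]
```

View pics/w29.png

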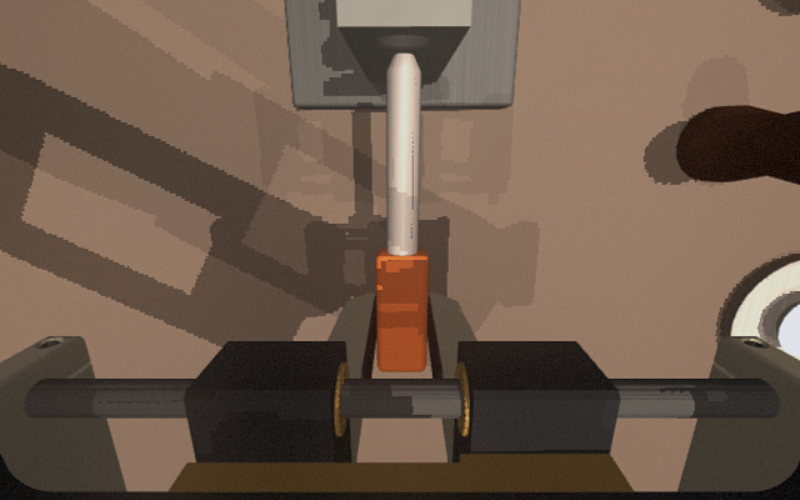

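View pics/s7z.png

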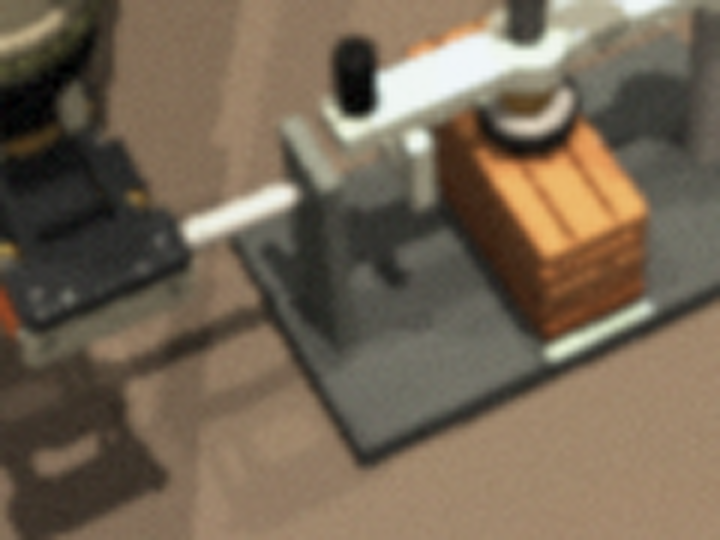

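>>> {"op": "move_arm", "data": {
  "series": [
    [0.08,0.004,-0.004,0,0,0,-1],
    [0.16,0.004,-0.004,0,0,0,-1],
    [0.24,0.004,-0.004,0,0,0,-1],
    [0.3,0.004,-0.004,0,0,0,-1],
    [0.3,0.004,-0.004,0,0,0,-1]
  ]
}}

```text
t: 48.9
tool_pos: [0.4504, -0.1788, 0.1232]
orientation: [2.24, 2.202, 0.001]
force: [-0.6, -0.6, -1.8]
opening: 0.0234
```

```bash
python3 - <<'E'
from h import *
pose(); goal((.4505,-.159,.1235),89,0); c=snap('wrist','w30')
E
```

```text
t 48.9 tcp [ 0.4504 -0.1788  0.1232] yaw 89.02 tilt 0.06 z [ 0.001 -0.    -1.   ] open 0.0234 F [-0.6 -0.6 -1.8]
t 48.9 tcp [ 0.4504 -0.1788  0.1232] open 0.0234 F [-0.6 -0.6 -1.8]
shift [ 0.198 -0.003 -0.003] turn [0.0004 0.0001 0.0001] calls 1 share each [ 0.198 -0.003 -0.003] [0.0004 0.0001 0.0001]
```

View pics/w30.png

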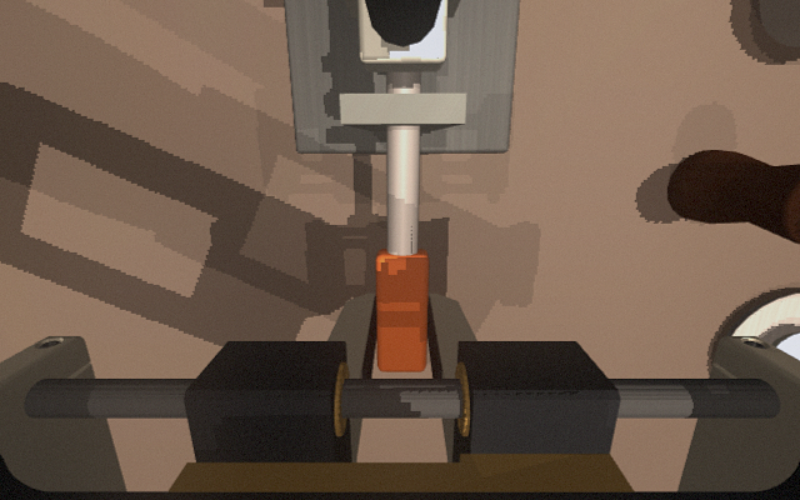

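>>> {"op": "move_arm", "data": {
  "series": [
    [0.08,0,-0.003,0,0,0,-1],
    [0.16,0,-0.003,0,0,0,-1],
    [0.24,0,-0.003,0,0,0,-1],
    [0.3,0,-0.003,0,0,0,-1],
    [0.3,0,-0.003,0,0,0,-1]
  ]
}}

```text
t: 49.45
tool_pos: [0.451, -0.1488, 0.1235]
orientation: [2.24, 2.202, 0.001]
force: [-0.1, 0.7, -1.4]
opening: 0.0238
```

```bash
python3 - <<'E'
from h import *
pose(); goal((.451,-.129,.1235),89,0); c=snap('wrist','w31')
E
```

```text
t 49.45 tcp [ 0.451  -0.1488  0.1235] yaw 89.02 tilt 0.07 z [ 0.001 -0.    -1.   ] open 0.0238 F [-0.1  0.7 -1.4]
t 49.45 tcp [ 0.451  -0.1488  0.1235] open 0.0238 F [-0.1  0.7 -1.4]
shift [ 0.198 -0.003 -0.   ] turn [0.0004 0.0001 0.0001] calls 1 share each [ 0.198 -0.003 -0.   ] [0.0004 0.0001 0.0001]
```

View pics/w31.png

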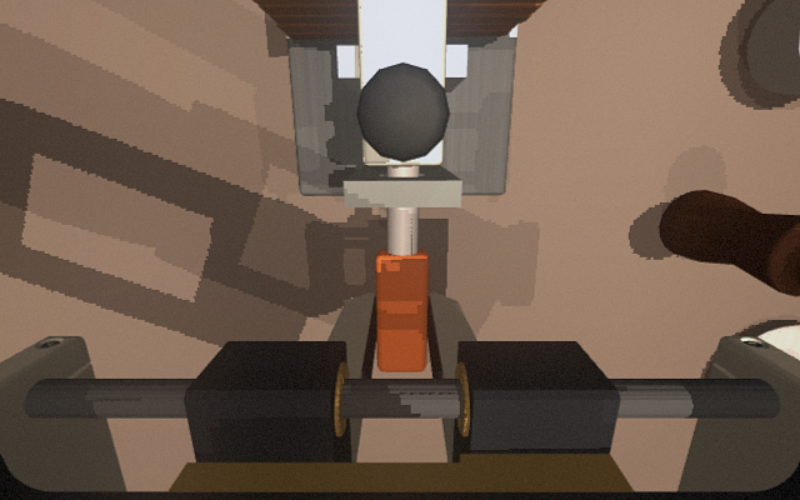

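>>> {"op": "move_arm", "data": {
  "series": [
    [0.06,0,0,0,0,0,-1],
    [0.12,0,0,0,0,0,-1],
    [0.17,0,0,0,0,0,-1],
    [0.2,0,0,0,0,0,-1],
    [0.2,0,0,0,0,0,-1]
  ]
}}

```text
t: 50.0
tool_pos: [0.4513, -0.1293, 0.1235]
orientation: [2.24, 2.201, 0.001]
force: [0.3, -0.1, -0.8]
opening: 0.0234
```

```bash
python3 - <<'E'
from h import *
pose(); c=snap('wrist','w32')
f=lambda p:(p[0]/1.25-.1,p[1]/1.25-.1)
for z in(.15,):
  for p in [(403,220),(403,230),(403,240)]: print(p,onz(c,f(p),z).round(4))
E
```

```text
t 50.0 tcp [ 0.4513 -0.1293  0.1235] yaw 89.0 tilt 0.07 z [ 0.001 -0.    -1.   ] open 0.0234 F [ 0.3 -0.1 -0.8]
(403, 220) [ 0.4528 -0.078   0.15  ]
(403, 230) [ 0.4527 -0.082   0.15  ]
(403, 240) [ 0.4526 -0.086   0.15  ]
```

View pics/w32.png

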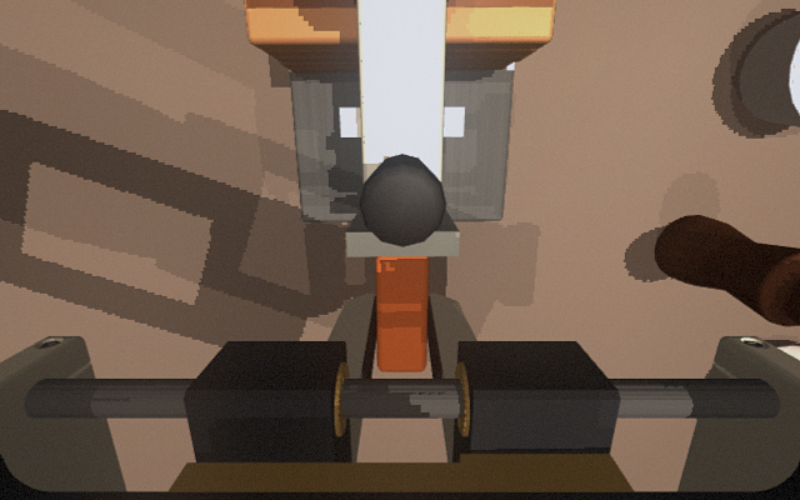

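>>> {"op": "move_arm", "data": {
  "series": [
    [0,0,0,0,0,0,-0.2],
    [0,0,0,0,0,0,-0.2],
    [0,0,0,0,0,0,-0.1],
    [0,0,0,0,0,0,0],
    [0,0,-0.15,0,0,0,0],
    [0,0,-0.5,0,0,0,0],
    [-0.2,0,-0.9,0,0,0,0]
  ]
}}

```text
t: 50.75
tool_pos: [0.4498, -0.148, 0.213]
orientation: [-2.238, -2.202, 0.0]
force: [0.7, -0.1, 0.3]
opening: 0.0466
```

```bash
python3 - <<'E'
from h import *
pose(); c=snap('wrist','w33')
c2=snap('scene','s8')
save(cv2.resize(c2['frame'][180:300,220:360],None,fx=5,fy=5,interpolation=cv2.INTER_CUBIC),'s8z.png')
E
```

```text
t 50.75 tcp [ 0.4498 -0.148   0.213 ] yaw 89.07 tilt -0.1 z [-0.002  0.002 -1.   ] open 0.0466 F [ 0.7 -0.1  0.3]
```

View pics/w33.png

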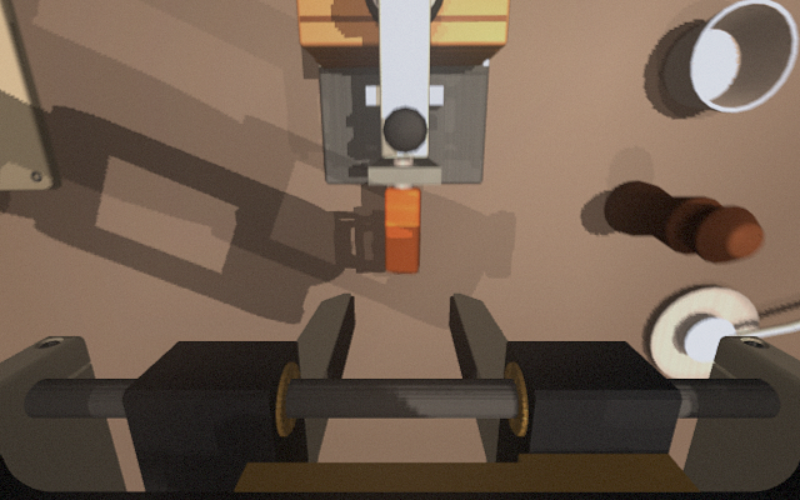

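View pics/s8z.png

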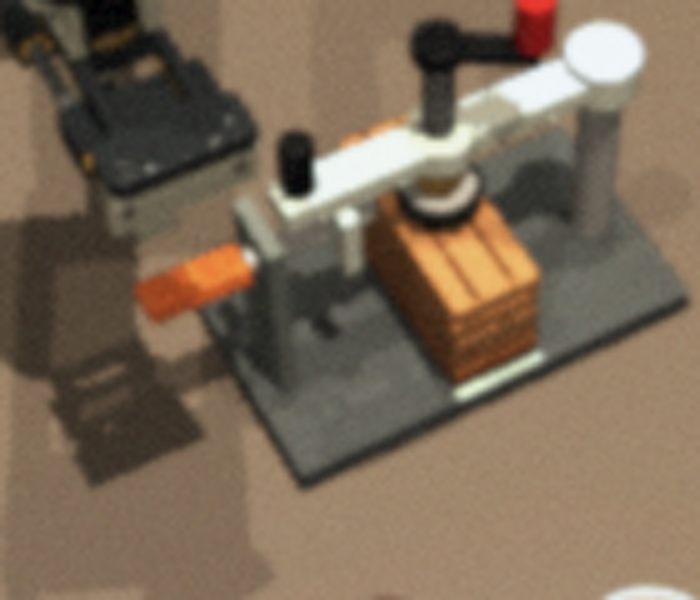

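```bash
python3 - <<'E'
from h import *
c=dict(np.load('pics/w33.npz'))
f=lambda p:(p[0]/1.25-.1,p[1]/1.25-.1)
for nm,p,z in[('hfront top',(403,189),.132),('hback top',(403,272),.124),('lug outer top',(403,184),.15)]: print(nm,onz(c,f(p),z).round(4))
c=dict(np.load('pics/s8.npz'))
for nm,p,z in[('hfront top mid',(244,252),.13),('hback',(148,298),.122)]: print(nm,onz(c,(220+p[0]/5,180+p[1]/5),z).round(4))
E
```

```text
hfront top [ 0.4514 -0.0988  0.132 ]
hback top [ 0.4505 -0.1602  0.124 ]
lug outer top [ 0.4515 -0.0935  0.15  ]
hfront top mid [ 0.4517 -0.0955  0.13  ]
hback [ 0.4478 -0.1514  0.122 ]
```

```bash
python3 - <<'E'
from h import *
goal((.475,-.05,.36),89,0)
E
```

```text
t 50.85 tcp [ 0.4538 -0.1524  0.22  ] open 0.0469 F [ 0.3 -0.6  1. ]
shift [ 1.021  0.207 -1.404] turn [ 0.0032  0.0016 -0.0005] calls 2 share each [ 0.511  0.104 -0.702] [ 0.0016  0.0008 -0.0002]
```

>>> {"op": "move_arm", "data": {
  "series": [
    [0,0,-0.4,0,0,0,0],
    [0,0,-0.8,0.003,0,0,0],
    [0.2,0.1,-0.99,0.003,0,0,0],
    [0.5,0.15,-0.99,0.003,0,0,0.1],
    [0.8,0.2,-0.99,0.003,0,0,0.1]
  ]
}}

```text
t: 51.35
tool_pos: [0.4728, -0.0695, 0.3131]
orientation: [-2.24, -2.197, 0.008]
force: [1.2, 0.0, -0.5]
opening: 0.0509
```

>>> {"op": "move_arm", "data": {
  "series": [
    [0.2,0,-0.4,0,0,0,0.1],
    [0.2,0,-0.4,0,0,0,0.1],
    [0.2,0,-0.4,0,0,0,0.1],
    [0.2,0,-0.4,0,0,0,0.1]
  ]
}}

```text
t: 51.75
tool_pos: [0.4727, -0.0503, 0.3515]
orientation: [-2.237, -2.196, 0.011]
force: [0.2, 0.1, -0.0]
opening: 0.0513
```

```bash
python3 - <<'E'
from h import *
pose(); c=snap('wrist','w34')
hsv=cv2.cvtColor(c['frame'],cv2.COLOR_RGB2HSV).astype(int)
m=(((hsv[:,:,0]<8)|(hsv[:,:,0]>172))&(hsv[:,:,1]>190)).astype(np.uint8)
n,l,st,ce=cv2.connectedComponentsWithStats(m); i=1+np.argmax(st[1:,4]); print(st[i],ce[i]*1.25)
E
```

```text
t 51.75 tcp [ 0.4727 -0.0503  0.3515] yaw 88.94 tilt -0.54 z [-0.009 -0.    -1.   ] open 0.0513 F [ 0.2  0.1 -0. ]
[481 273   2   1   2] [601.875 341.25 ]
```

View pics/w34.png

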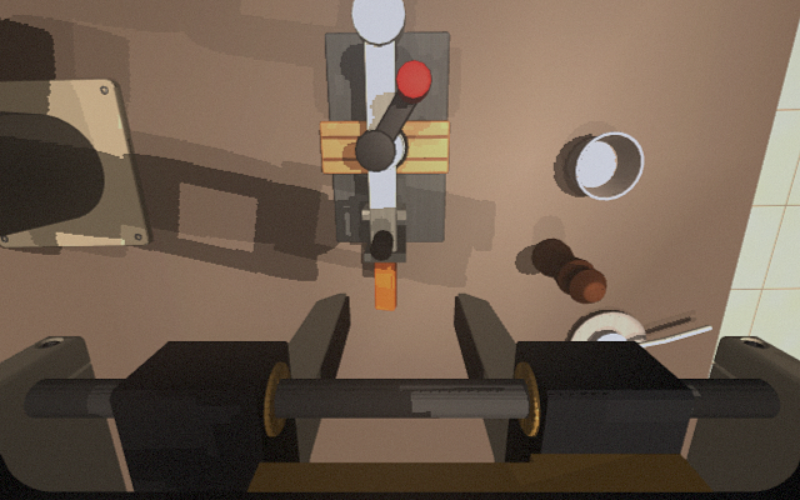

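```bash
python3 - <<'E'
from h import *
c=dict(np.load('pics/w34.npz'))
f=lambda p:(p[0]/1.25-.1,p[1]/1.25-.1)
for nm,p,z in[('knob top',(414.5,77),.277),('hub top',(375,151),.25),('hub top',(375,151),.245),('hinge',(378,14),.17),('peg top',(381,241),.208),('seat boards l',(320,148),.1),('boards r',(449,148),.1),('bf',(384,122),.1),('bn',(384,173),.1)]: print(nm,onz(c,f(p),z).round(4))
goal((.48,.064,.32),89,0)
E
```

```text
knob top [0.4817 0.0656 0.277 ]
hub top [0.4545 0.0228 0.25  ]
hub top [0.4541 0.0226 0.245 ]
hinge [0.4548 0.1289 0.17  ]
peg top [ 0.4534 -0.0539  0.208 ]
seat boards l [0.3829 0.0223 0.1   ]
boards r [0.5229 0.0198 0.1   ]
bf [0.4533 0.0477 0.1   ]
bn [ 0.4516 -0.0056  0.1   ]
t 51.8 tcp [ 0.4725 -0.0505  0.3512] open 0.0514 F [ 0.3 -0.4 -1.1]
shift [1.146 0.057 0.311] turn [-0.0032  0.0001 -0.0004] calls 2 share each [0.573 0.028 0.156] [-0.0016  0.     -0.0002]
```

>>> {"op": "move_arm", "data": {
  "series": [
    [0.4,0.05,0,0,0,0,0.1],
    [0.8,0.08,0,-0.003,0,0,0.1],
    [1,0.08,0.2,-0.003,0,0,0.1],
    [1,0.08,0.3,-0.003,0,0,0.1],
    [1,0.08,0.3,-0.003,0,0,0.1]
  ]
}}

```text
t: 52.3
tool_pos: [0.4813, 0.0493, 0.3195]
orientation: [-2.24, -2.2, 0.005]
force: [-0.1, -0.4, -0.7]
opening: 0.0512
```

```bash
python3 - <<'E'
from h import *
pose();goal((.4815,.065,.32),89,0);goal((.4815,.065,.252),89,0)
E
```

```text
t 52.3 tcp [0.4813 0.0493 0.3195] yaw 88.98 tilt -0.21 z [-0.004 -0.001 -1.   ] open 0.0512 F [-0.1 -0.4 -0.7]
t 52.3 tcp [0.4813 0.0493 0.3195] open 0.0512 F [-0.1 -0.4 -0.7]
shift [ 0.157 -0.    -0.005] turn [-0.0011  0.0003 -0.0001] calls 1 share each [ 0.157 -0.    -0.005] [-0.0011  0.0003 -0.0001]
t 52.3 tcp [0.4813 0.0493 0.3195] open 0.0512 F [-0.1 -0.4 -0.7]
shift [0.158 0.002 0.675] turn [-0.0011  0.0003 -0.0001] calls 1 share each [0.158 0.002 0.675] [-0.0011  0.0003 -0.0001]
```

>>> {"op": "move_arm", "data": {
  "series": [
    [0.157,0,0,0,0,0,0.1],
    [0.157,0,0.1,0,0,0,0.1],
    [0.157,0,0.3,0,0,0,0.1],
    [0.157,0,0.5,0,0,0,0.1],
    [0.157,0,0.67,0,0,0,0.1],
    [0.157,0,0.67,0,0,0,0.1],
    [0.157,0,0.67,0,0,0,0.1]
  ]
}}

```text
t: 53.0
tool_pos: [0.4827, 0.0644, 0.2553]
orientation: [2.242, 2.199, -0.0]
force: [-0.2, -0.5, -0.7]
opening: 0.0507
```

```bash
python3 - <<'E'
from h import *
pose();goal((.4815,.065,.252),89,0); c2=snap('scene','s9')
save(cv2.resize(c2['frame'][120:280,250:430],None,fx=4,fy=4,interpolation=cv2.INTER_CUBIC),'s9z.png')
E
```

```text
t 53.0 tcp [0.4827 0.0644 0.2553] yaw 88.9 tilt 0.03 z [ 0.    -0.001 -1.   ] open 0.0507 F [-0.2 -0.5 -0.7]
t 53.0 tcp [0.4827 0.0644 0.2553] open 0.0507 F [-0.2 -0.5 -0.7]
shift [ 0.005 -0.012  0.033] turn [ 0.0002  0.0002 -0.0006] calls 1 share each [ 0.005 -0.012  0.033] [ 0.0002  0.0002 -0.0006]
```

View pics/s9z.png

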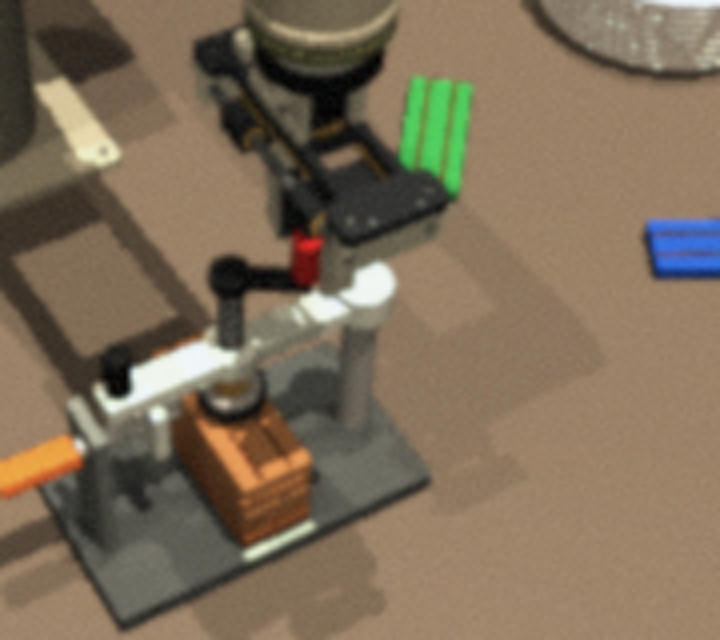

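>>> {"op": "move_arm", "data": {
  "series": [
    [0,-0.005,0.03,0,0,0,-1],
    [0,-0.005,0.03,0,0,0,-1],
    [0,-0.005,0.03,0,0,0,-1],
    [0,-0.005,0.03,0,0,0,-1],
    [0,-0.005,0.03,0,0,0,-1]
  ],
  "squeeze": 30
}}

```text
t: 53.55
tool_pos: [0.482, 0.0655, 0.2527]
orientation: [2.241, 2.201, 0.0]
force: [-2.8, -0.2, 1.7]
opening: 0.0217
```

```bash
cat > crank.py <<'E'
from h import *; import sys
C=np.array([.4542,.0228]); L=np.array([.0175,.99985]); X=np.array([.99985,-.0175])
s=read_state(); d=s['tool_pos'][:2]-C; a=np.degrees(np.arctan2(d@X,d@L)); print('tcp',s['tool_pos'].round(4),'r',np.hypot(*d).round(4),'crank deg',a.round(1),'open',round(s['opening'],4),'F',s['force'].round(1),'T',s['wrist_torque'].round(2),'t',round(s['t'],2))
step=float(sys.argv[1]) if len(sys.argv)>1 else 10; n=int(sys.argv[2]) if len(sys.argv)>2 else 8
r0=np.hypot(*d)*10; a0=np.radians(a)
out=[]
for k in range(1,n+1):
    b=np.radians(a+step*k); out.append((round(.5*np.cos(b)-r0*np.cos(a0),3),round(.5*np.sin(b)-r0*np.sin(a0),3),round(.2*step*k/360,3)))
print(out)
E
python3 crank.py
```

```text
tcp [0.482  0.0655 0.2527] r 0.051 crank deg 32.1 open 0.0217 F [-2.8 -0.2  1.7] T [-0.03  0.46  0.  ] t 53.55
[(np.float64(-0.061), np.float64(0.064), 0.006), (np.float64(-0.125), np.float64(0.124), 0.011), (np.float64(-0.198), np.float64(0.171), 0.017), (np.float64(-0.278), np.float64(0.205), 0.022), (np.float64(-0.363), np.float64(0.224), 0.028), (np.float64(-0.45), np.float64(0.229), 0.033), (np.float64(-0.537), np.float64(0.218), 0.039), (np.float64(-0.62), np.float64(0.192), 0.044)]
```

>>> {"op": "move_arm", "data": {
  "series": [
    [-0.061,0.064,0.006,0,0,0,-1],
    [-0.125,0.124,0.011,0,0,0,-1],
    [-0.198,0.171,0.017,0,0,0,-1],
    [-0.278,0.205,0.022,0,0,0,-1],
    [-0.363,0.224,0.028,0,0,0,-1],
    [-0.45,0.229,0.033,0,0,0,-1],
    [-0.537,0.218,0.039,0,0,0,-1],
    [-0.62,0.192,0.044,0,0,0,-1]
  ]
}}

```text
t: 54.35
tool_pos: [0.5002, 0.0037, 0.2482]
orientation: [-2.24, -2.202, -0.002]
force: [-5.0, 7.0, 3.8]
opening: 0.0212
```

```bash
python3 crank.py; python3 -c "
from h import *
c2=snap('scene','s10')
save(cv2.resize(c2['frame'][120:280,250:430],None,fx=4,fy=4,interpolation=cv2.INTER_CUBIC),'s10z.png')"
```

```text
tcp [0.5002 0.0037 0.2482] r 0.0498 crank deg 111.6 open 0.0212 F [-5.   7.   3.8] T [ 1.13  0.73 -0.  ] t 54.35
[(np.float64(-0.079), np.float64(-0.037), 0.006), (np.float64(-0.149), np.float64(-0.089), 0.011), (np.float64(-0.208), np.float64(-0.153), 0.017), (np.float64(-0.256), np.float64(-0.225), 0.022), (np.float64(-0.291), np.float64(-0.305), 0.028), (np.float64(-0.311), np.float64(-0.39), 0.033), (np.float64(-0.316), np.float64(-0.477), 0.039), (np.float64(-0.306), np.float64(-0.564), 0.044)]
```

View pics/s10z.png

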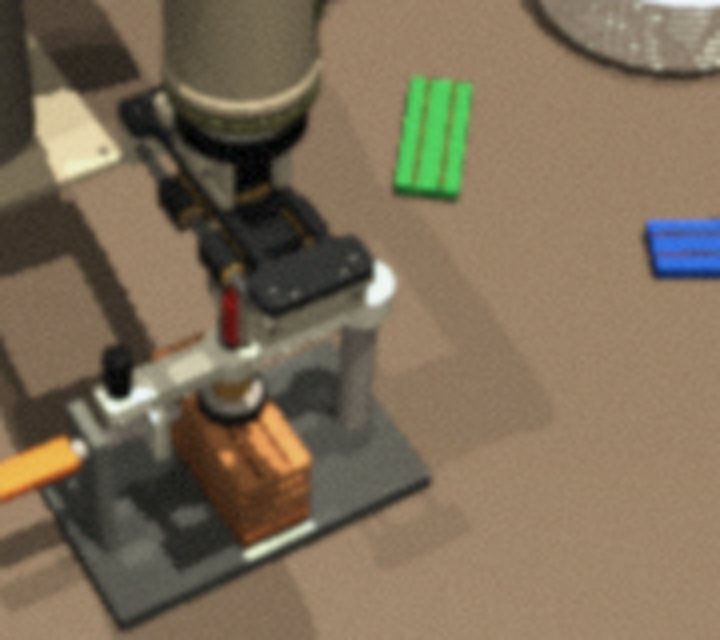

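Works, and the knob follows. Continuing.

>>> {"op": "move_arm", "data": {
  "series": [
    [-0.079,-0.037,0.006,0,0,0,-1],
    [-0.149,-0.089,0.011,0,0,0,-1],
    [-0.208,-0.153,0.017,0,0,0,-1],
    [-0.256,-0.225,0.022,0,0,0,-1],
    [-0.291,-0.305,0.028,0,0,0,-1],
    [-0.311,-0.39,0.033,0,0,0,-1],
    [-0.316,-0.477,0.039,0,0,0,-1],
    [-0.306,-0.564,0.044,0,0,0,-1]
  ]
}}

```text
t: 55.2
tool_pos: [0.4444, -0.0256, 0.244]
orientation: [2.239, 2.201, 0.007]
force: [6.1, 6.5, -0.1]
opening: 0.0212
```

```bash
python3 crank.py 8
```

```text
tcp [ 0.4444 -0.0256  0.244 ] r 0.0493 crank deg -169.6 open 0.0212 F [ 6.1  6.5 -0.1] T [ 1.2  -1.01 -0.06] t 55.2
[(np.float64(0.011), np.float64(-0.069), 0.004), (np.float64(0.038), np.float64(-0.133), 0.009), (np.float64(0.073), np.float64(-0.193), 0.013), (np.float64(0.116), np.float64(-0.248), 0.018), (np.float64(0.167), np.float64(-0.296), 0.022), (np.float64(0.223), np.float64(-0.337), 0.027), (np.float64(0.285), np.float64(-0.369), 0.031), (np.float64(0.351), np.float64(-0.393), 0.036)]
```

>>> {"op": "move_arm", "data": {
  "series": [
    [0.011,-0.069,0.004,0,0,0,-1],
    [0.038,-0.133,0.009,0,0,0,-1],
    [0.073,-0.193,0.013,0,0,0,-1],
    [0.116,-0.248,0.018,0,0,0,-1],
    [0.167,-0.296,0.022,0,0,0,-1],
    [0.223,-0.337,0.027,0,0,0,-1],
    [0.285,-0.369,0.031,0,0,0,-1],
    [0.351,-0.393,0.036,0,0,0,-1]
  ]
}}

```text
t: 56.0
tool_pos: [0.406, 0.0085, 0.2406]
orientation: [2.239, 2.197, 0.003]
force: [4.4, -4.4, 1.8]
opening: 0.0213
```

```bash
python3 crank.py 8;  python3 -c "
from h import *
c2=snap('scene','s11')
save(cv2.resize(c2['frame'][120:280,250:430],None,fx=4,fy=4,interpolation=cv2.INTER_CUBIC),'s11z.png')"
```

```text
tcp [0.406  0.0085 0.2406] r 0.0502 crank deg -107.6 open 0.0213 F [ 4.4 -4.4  1.8] T [-0.71 -0.75  0.02] t 56.0
[(np.float64(0.069), np.float64(-0.014), 0.004), (np.float64(0.138), np.float64(-0.021), 0.009), (np.float64(0.208), np.float64(-0.018), 0.013), (np.float64(0.276), np.float64(-0.005), 0.018), (np.float64(0.342), np.float64(0.017), 0.022), (np.float64(0.405), np.float64(0.048), 0.027), (np.float64(0.462), np.float64(0.087), 0.031), (np.float64(0.514), np.float64(0.135), 0.036)]
```

View pics/s11z.png

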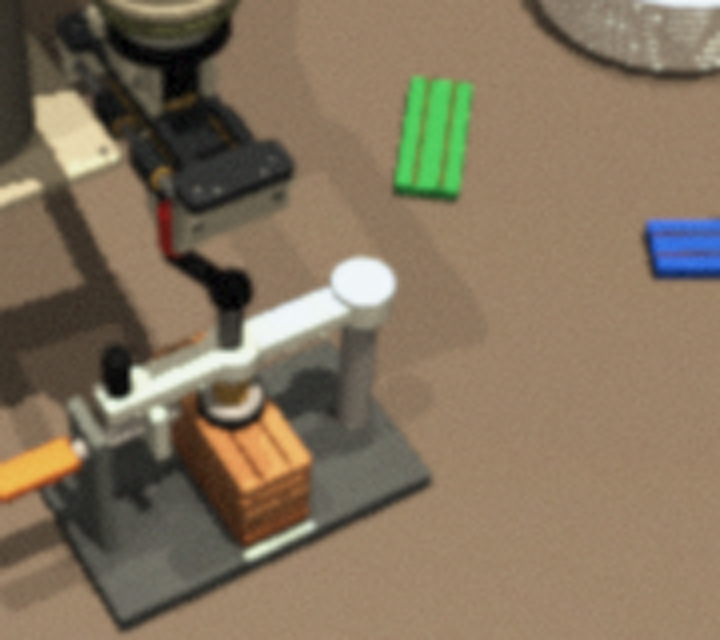

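At 252°, with the knob still in the grip. Continuing.

>>> {"op": "move_arm", "data": {
  "series": [
    [0.069,-0.014,0.004,0,0,0,-1],
    [0.138,-0.021,0.009,0,0,0,-1],
    [0.208,-0.018,0.013,0,0,0,-1],
    [0.276,-0.005,0.018,0,0,0,-1],
    [0.342,0.017,0.022,0,0,0,-1],
    [0.405,0.048,0.027,0,0,0,-1],
    [0.462,0.087,0.031,0,0,0,-1],
    [0.514,0.135,0.036,0,0,0,-1]
  ]
}}

```text
t: 56.85
tool_pos: [0.4191, 0.06, 0.237]
orientation: [2.241, 2.2, -0.001]
force: [-5.3, -2.2, 7.2]
opening: 0.0212
```

```bash
python3 crank.py 8
```

```text
tcp [0.4191 0.06   0.237 ] r 0.0511 crank deg -44.3 open 0.0212 F [-5.3 -2.2  7.2] T [-0.42  0.96 -0.01] t 56.85
[(np.float64(0.037), np.float64(0.061), 0.004), (np.float64(0.075), np.float64(0.12), 0.009), (np.float64(0.103), np.float64(0.183), 0.013), (np.float64(0.123), np.float64(0.25), 0.018), (np.float64(0.133), np.float64(0.319), 0.022), (np.float64(0.133), np.float64(0.389), 0.027), (np.float64(0.124), np.float64(0.458), 0.031), (np.float64(0.105), np.float64(0.525), 0.036)]
```

>>> {"op": "move_arm", "data": {
  "series": [
    [0.037,0.061,0.004,0,0,0,-1],
    [0.075,0.12,0.009,0,0,0,-1],
    [0.103,0.183,0.013,0,0,0,-1],
    [0.123,0.25,0.018,0,0,0,-1],
    [0.133,0.319,0.022,0,0,0,-1],
    [0.133,0.389,0.027,0,0,0,-1],
    [0.124,0.458,0.031,0,0,0,-1],
    [0.105,0.525,0.036,0,0,0,-1]
  ]
}}

```text
t: 57.65
tool_pos: [0.472, 0.0706, 0.2334]
orientation: [2.241, 2.202, 0.002]
force: [-5.9, 3.0, 6.0]
opening: 0.0216
```

```bash
python3 crank.py 7 5; python3 -c "
from h import *
c2=snap('scene','s12')
save(cv2.resize(c2['frame'][120:280,250:430],None,fx=4,fy=4,interpolation=cv2.INTER_CUBIC),'s12z.png')"
```

```text
tcp [0.472  0.0706 0.2334] r 0.051 crank deg 19.4 open 0.0216 F [-5.9  3.   6. ] T [ 0.47  0.95 -0.02] t 57.65
[(np.float64(-0.033), np.float64(0.053), 0.004), (np.float64(-0.063), np.float64(0.106), 0.008), (np.float64(-0.1), np.float64(0.155), 0.012), (np.float64(-0.142), np.float64(0.199), 0.016), (np.float64(-0.19), np.float64(0.237), 0.019)]
```

View pics/s12z.png

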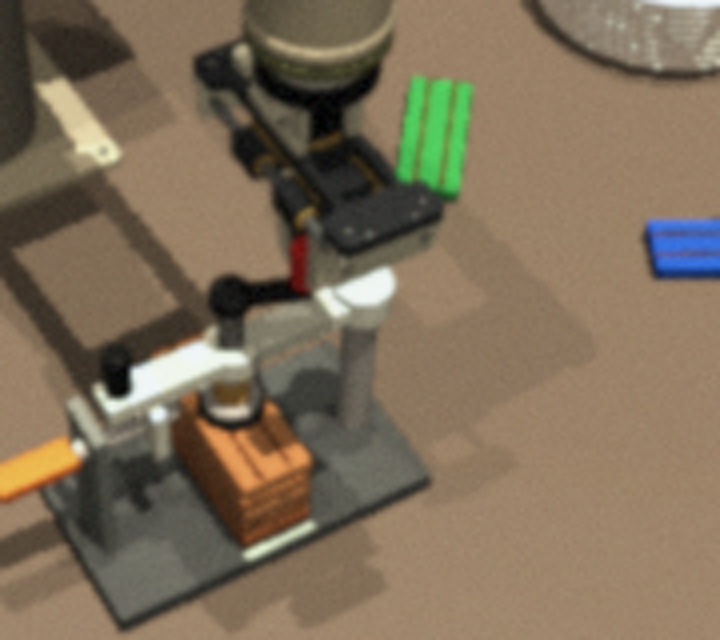

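>>> {"op": "move_arm", "data": {
  "series": [
    [-0.033,0.053,0.004,0,0,0,-1],
    [-0.063,0.106,0.008,0,0,0,-1],
    [-0.1,0.155,0.012,0,0,0,-1],
    [-0.142,0.199,0.016,0,0,0,-1],
    [-0.19,0.237,0.019,0,0,0,-1],
    [-0.19,0.237,0.019,0,0,0,-1]
  ]
}}

```text
t: 58.3
tool_pos: [0.4959, 0.0509, 0.2315]
orientation: [2.241, 2.201, 0.003]
force: [-1.0, 2.8, 3.1]
opening: 0.0214
```

```bash
python3 crank.py 7 5
```

```text
tcp [0.4959 0.0509 0.2315] r 0.0502 crank deg 55.0 open 0.0214 F [-1.   2.8  3.1] T [0.53 0.21 0.01] t 58.3
[(np.float64(-0.053), np.float64(0.03), 0.004), (np.float64(-0.109), np.float64(0.055), 0.008), (np.float64(-0.167), np.float64(0.074), 0.012), (np.float64(-0.227), np.float64(0.085), 0.016), (np.float64(-0.288), np.float64(0.088), 0.019)]
```

>>> {"op": "move_arm", "data": {
  "series": [
    [0,0,0,0,0,0,-0.2],
    [0,0,0,0,0,0,0],
    [0,0,0,0,0,0,0.1],
    [0,0,-0.15,0,0,0,0.1],
    [0,0,-0.5,0,0,0,0.1],
    [0,0,-0.95,0,0,0,0.1]
  ]
}}

```text
t: 58.9
tool_pos: [0.494, 0.0506, 0.3259]
orientation: [-2.241, -2.2, 0.004]
force: [0.2, 0.1, -0.5]
opening: 0.0511
```

>>> {"op": "move_arm", "data": {
  "series": [
    [-0.4,0,-0.3,0,0,0,0.1],
    [-0.8,-0.2,-0.5,0,0,0,0.1],
    [-1,-0.3,-0.5,0,0,0,0.1],
    [-1,-0.3,-0.5,0,0,0,0.1]
  ]
}}

```text
t: 59.3
tool_pos: [0.4629, -0.051, 0.3784]
orientation: [2.242, 2.194, 0.003]
force: [-0.3, 0.8, -0.6]
opening: 0.0509
```

>>> {"op": "move_arm", "data": {
  "series": [
    [-0.4,-0.2,0,0,0,0,0.1],
    [-0.8,-0.5,0,0,0,0,0.1],
    [-1,-0.5,0,0,0,0,0.1],
    [-1,-0.5,0,0,0,0,0.1]
  ]
}}

```text
t: 59.7
tool_pos: [0.4111, -0.1491, 0.3761]
orientation: [2.244, 2.197, 0.001]
force: [-1.1, 0.0, -1.2]
opening: 0.0512
```

```bash
python3 - <<'E'
from h import *
pose(); c=snap('wrist','w35')
c2=snap('scene','s13')
save(cv2.resize(c2['frame'][130:290,240:420],None,fx=4.2,fy=3.7,interpolation=cv2.INTER_CUBIC),'s13z.png')
E
```

```text
t 59.7 tcp [ 0.4111 -0.1491  0.3761] yaw 88.79 tilt 0.07 z [ 0.001 -0.001 -1.   ] open 0.0512 F [-1.1  0.  -1.2]
```

View pics/w35.png

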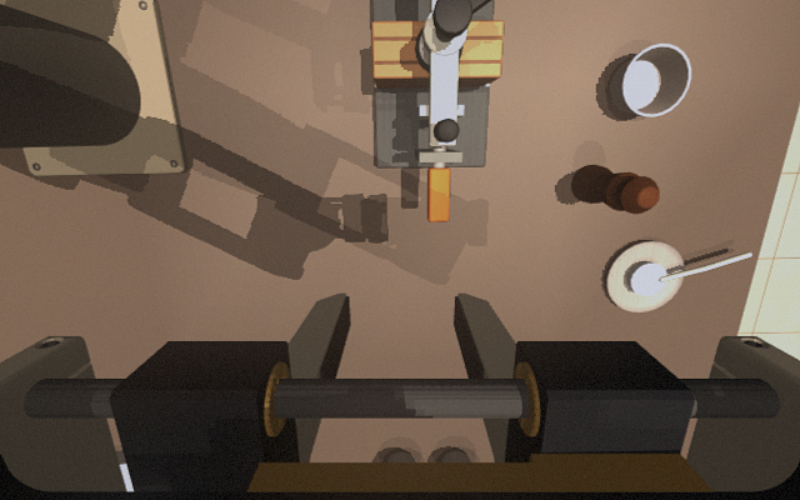

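View pics/s13z.png

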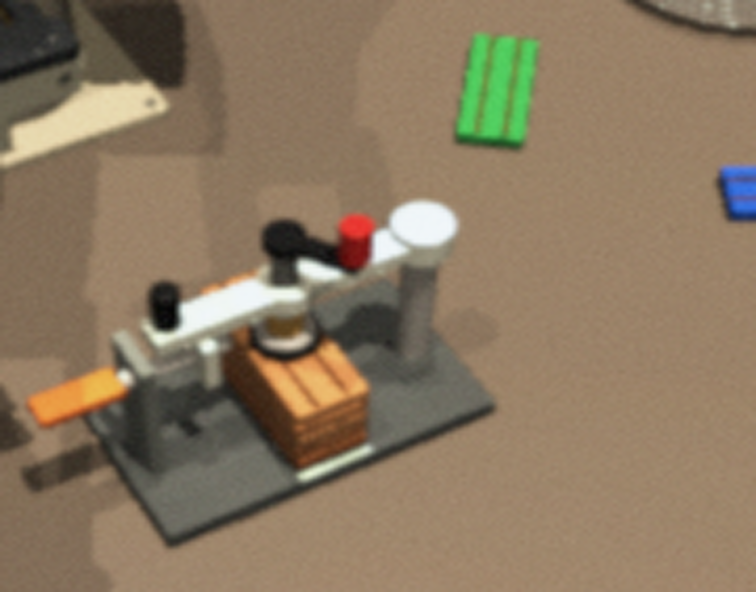

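```bash
python3 - <<'E'
from h import *
c=dict(np.load('pics/w35.npz'))
f=lambda p:(p[0]/1.25-.1,p[1]/1.25-.1)
for nm,p,z in[('hfront top',(440,169.5),.132),('hback top',(438.5,221),.124),('lug outer',(441,162.5),.15),('peg',(447,130),.208),('board l',(372,50),.1),('board r',(503,47),.1),('near edge',(438,80),.1),('far',(438,20),.1)]: print(nm,onz(c,f(p),z).round(4))
c=dict(np.load('pics/s13.npz'))
f=lambda p:(240+p[0]/4.2,130+p[1]/3.7)
k=onz(c,f((356,226)),.256); h=onz(c,f((285,232)),.231)
d=k[:2]-np.array([.4542,.0228]); print('knob',k.round(4),np.hypot(*d),np.degrees(np.arctan2(d[0],d[1]))+360,h)
E
```

```text
hfront top [ 0.454  -0.1013  0.132 ]
hback top [ 0.4536 -0.16    0.124 ]
lug outer [ 0.4531 -0.0928  0.15  ]
peg [ 0.452  -0.0621  0.208 ]
board l [0.3833 0.0228 0.1   ]
board r [0.5232 0.0229 0.1   ]
near edge [ 0.4541 -0.0081  0.1   ]
far [0.4537 0.0496 0.1   ]
knob [0.4995 0.0485 0.256 ] 0.05211699189570365 420.47457158799926 [0.46384793 0.01944842 0.231     ]
```

```bash
python3 -c "
from h import *
pose(); print(close_job())"
```

```text
t 59.8 tcp [ 0.4118 -0.1472  0.376 ] yaw 88.92 tilt 0.07 z [ 0.001  0.    -1.   ] open 0.0512 F [-0.3  0.7  0.6]
the job is handed in; nothing more can be done
None
```

I did the whole job and handed it in at about 60 s. It gives no verdict back.

**What I did:** I stacked all five brown boards on the press base and left the blue and green ones alone. Then I swung the bar shut and pushed the pin through both eyes. Last, I turned the crank clockwise to about 415° in total.

**Last checks, from camera images (good to a few mm):**
- **Stack:** the top board is centred within about 3 mm of the seat and lies square.
- **Bar:** the bar is at its stop. I felt about 14 N when pushing it, and the angle read about -90.5° against -91°.
- **Pin:** the handle front is about 4–8 mm from the lug post. The tip is at about y = -0.043 m in the seat frame, inside the allowed -0.052 to -0.020. It drooped slightly when I let go, by up to about 0.14 rad.
- **Pad:** I estimate the spring is squeezed about 11 mm. That comes from the crank angle; I could not read the pad directly.
- **Mill and ramekin:** they look unmoved in the last views, but I did not measure them again.

**What went wrong or disagreed:**
- On the last part of the first swing, the last joint reached its range limit and the fingers slipped off the bar's peg about 9° short of shut. I closed the rest by pushing with shut fingers.
- The scene camera put the final crank angle about 4° further than the arm's reading. That is roughly 0.2 mm of squeeze.

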